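# Close up the serviced carving drive and repack its gauges

## Robot

A 6-joint arm with a two-finger parallel gripper is mounted at the origin on the work surface. World frame = base frame: x ahead of the robot, y to its left, z up, the work surface at z = 0. Lengths are in mm, angles in rad, forces in N, time in s.
With the tool pointing down it reaches from about 350 to 875 mm from the base axis. Payload 4.2 kg.
Tool frame: the origin (TCP) lies on the centre line of the jaws, within the pads' length; the fingertips stand 14 mm ahead of it and the grasp point (between the pads) lies 5 mm behind it (tcp_to_tips is the distance from the TCP to the fingertips, in mm); z points along the fingers, y is the direction in which the jaws open and shut (so a half turn about z gives the same grasp; the last joint's range is limited). The gripper opens to 85 mm and grips with 20 to 120 N. Pads are 22 mm wide; open, the fingers measure 114 mm over their backs; the gripper's body (76 mm by 85 mm) begins 54 mm behind the grasp point. The pads swing forward as they close: fully open they stand 13 mm farther back than shut.
Start: joints at [1.405, 0.385, 0.008, 0, -1.194, -0.259], TCP at [257.553, 569.443, 245.312] pointing down, gripper open.
Joint ranges: [-3.14, 3.14], [-1.21, 2.06], [-1.07, 1.41], [-3.16, 2.05], [-2.99, -0.16], [-3.1, 3.1]. Speed limits (rad/s): [2.79, 2.79, 3.14, 3.14, 3.14, 3.14].

## Interface

Orientations are given as a unit quaternion [x, y, z, w].
In Python, from bench import read_state, get_image, job_done, tcp_to_tips gives the robot as it stands. The module is installed in compiled form; this text tells all that it offers.
- The arm moves only by the tool play_rows, never from a script. Its argument "targets" is a list of rows, each an object of numbers: "gripper": the gripper's target within -1 to 1 (shut at 1, half-way at 0, fully open at -1); "tx", "ty", "tz": the shift along the tool's x, y, z scaled (see below); "spin": the turn about the tool's z scaled (see below). A call has 1 to 12 rows; each row is the pose to reach, as a shift and turn from the pose commanded when the call began, along the tool's axes at that moment; what a row does not reach only later rows make up. The controller multiplies each number of a shift by 0.25 m and each number of a turn by pi/4 rad. A row lasts 1/8 s, in which the tool goes at most 62.5 mm and 10.7 degrees, less where a joint would pass 70% of its speed; a pose out of reach is approached as far as the arm can. A call with a number of a shift or a turn outside -1 to 1 is refused whole. A call with a gripper value outside its range is refused whole. The fingers move at their own pace and stop on an object; the grip force is fixed at half the most. Time passes only in rows, so rows that repeat a pose let the fingers close. It gives the time, the measured TCP pose, the force and the opening at its end, in the units of the state.
- read_state(): the state, without advancing time (a new reading comes with each control period).
- get_image(name): name is "scene" or "top"; returns a dict with "frame" (384x512x3 uint8, red, green, blue), "depth" (384x512 float32, mm along the optical axis (not along the pixel's ray), 0 where there is no reading), "mtx" (3x3 intrinsics, pixels), "world_to_cam" (4x4, takes a point from world to camera coordinates). Camera axes: x right, y up, looking along -z (the intrinsics and any distortion apply to the point x, -y, -z); pixel columns grow to the right and rows downward; lengths in mm; the calibration is good to about 2 mm. A picture is of the moment at which its call begins.
- job_done(): hands the job in, once; it reports no verdict.
The state is a dict: "clock": time; "joints": joint angles; "joint_vel": joint speeds; "joint_efforts": joint torques, N m; "position": TCP position; "ee_rot": TCP orientation; "contact_force": force on the tool from outside, world axes, zero at the start; "wrist_torque": the same for the moment, N m; "gripper_width": finger opening in mm.
Only numpy, scipy, OpenCV 4.12 (cv2) and the standard library are available. Lean on these libraries where they do the work, as an engineer would, in place of code of your own. Each camera call takes 0.05 s, during which the arm holds its last target.

## Task

Finish the service of the power-carving drive: screw both square-headed tapered plugs on the green gearbox clockwise until they go snug, about a tenth of a turn past where the taper starts to bite and not much more, and press every service gauge lying on the bench fully down into its matching cutout in the foam of the orange case. Only when both plugs are snug and all gauges are home, throw the red-knobbed isolator lever fully over to on, away from the robot. Leave the gouges, mallet, brush, oil bottle and mug where they are.

Things in the scene. Friction and masses are not known exactly. Their poses are not given: they have to be found in the camera images.
- bar_mid (a point): the brass gap bar, a plain bar 64 x 24 mm in plan; 26 mm tall, standing on its flat underside. The point is half-way up (13 mm above the underside), at its centre. Own x runs along its length, own z up. May be absent (None).
- tee_mid (a point): the red T-shaped gauge: stem 56 mm long (its own x from -28 to +28) and 16 wide, crossbar 44 mm (own y, -22 to +22) by 16 mm (own x from +12 to +28); 26 mm tall, standing on its flat underside. The point is half-way up (13 mm above the underside), on the stem, 8 mm toward -x from the middle of the stem (a good place to grip, across own y). Own x runs along its length, own z up. May be absent (None).
- ell_mid (a point): the blue L-shaped gauge: long arm 56 mm (its own x from -28 to +28, y -8 to +8), short arm 16 mm wide at own x +12 to +28 reaching to own y = +32; 26 mm tall, standing on its flat underside. The point is half-way up (13 mm above the underside), on the long arm's centre line, 8 mm toward -x from its middle (a good place to grip, across own y). Own x runs along its length, own z up. May be absent (None).
- disc_mid (a point): the round steel plug gauge, an upright cylinder 34 mm in diameter; 26 mm tall, standing on its flat underside. The point is half-way up (13 mm above the underside), at its centre. Own x runs along its length, own z up. May be absent (None).
- block_mid (a point): the yellow setting block, 44 x 28 mm in plan; 26 mm tall, standing on its flat underside. The point is half-way up (13 mm above the underside), at its centre. Own x runs along its length, own z up. May be absent (None).
- bar_slot (a point): where point bar_mid lies when that gauge is fully pressed into its own cutout in the foam (13 mm above the cutout's floor, 1 mm above the foam's top face); axes are those of the gauge when seated (a half turn about z fits as well).
- tee_slot (a point): where point tee_mid lies when that gauge is fully pressed into its own cutout in the foam (13 mm above the cutout's floor, 1 mm above the foam's top face); axes are those of the gauge when seated (only this way round fits).
- ell_slot (a point): where point ell_mid lies when that gauge is fully pressed into its own cutout in the foam (13 mm above the cutout's floor, 1 mm above the foam's top face); axes are those of the gauge when seated (only this way round fits).
- disc_slot (a point): where point disc_mid lies when that gauge is fully pressed into its own cutout in the foam (13 mm above the cutout's floor, 1 mm above the foam's top face); axes are those of the gauge when seated (any turn about z fits).
- block_slot (a point): where point block_mid lies when that gauge is fully pressed into its own cutout in the foam (13 mm above the cutout's floor, 1 mm above the foam's top face); axes are those of the gauge when seated (a half turn about z fits as well).
- case: fixed orange case 176 x 256 mm, 22 high; dark foam insert, top 22 mm above the bench. Cutouts are the gauges' shapes, 1.7 mm wider all round, 12 deep (a seated gauge stands 14 mm proud), 75-80 mm apart; springy foam nubs grip the flanks, so a gauge must be pushed down with 4-12 N. A 32 mm steel loupe stays in the insert, 8 mm proud. Origin: centre of underside, z up.
- rear_head (a point): square steel head of the plug next to the grey motor, upright on the green gearbox (top 70 mm above the bench): 22 mm across flats, 24 tall, top 105 mm above the bench; plugs 90 mm apart. Point: on the axis, half-way up the head; x, y square to the flats, turning with it. Clockwise tightens: runs free (0.07 N m) an unknown 1.5-4.5 rad, then bites (0.14 N m, 0.25 when snug); stays as left.
- rear_bite (a joint): how far the rear plug is screwed past the point where the taper bites, rad; shown by the brass collar with a white mark under the head, which stands still while the plug runs free, then turns with it. 0 to 0.12 at the start; snug is about 0.63 (a tenth of a turn); past 1.1 the casting cracks. Above 0.75 it eases back to 0.75 when let go.
- front_head (a point): square steel head of the plug farther from the grey motor, upright on the green gearbox (top 70 mm above the bench): 22 mm across flats, 24 tall, top 105 mm above the bench; plugs 90 mm apart. Point: on the axis, half-way up the head; x, y square to the flats, turning with it. Clockwise tightens: runs free (0.07 N m) an unknown 1.5-4.5 rad, then bites (0.14 N m, 0.25 when snug); stays as left.
- front_bite (a joint): how far the front plug is screwed past the point where the taper bites, rad; shown by the brass collar with a white mark under the head, which stands still while the plug runs free, then turns with it. 0 to 0.12 at the start; snug is about 0.63 (a tenth of a turn); past 1.1 the casting cracks. Above 0.75 it eases back to 0.75 when let go.
- isolator (a joint): power isolator lever near the bench's left, on a grey block: 0 = off, leaning toward the robot's side (its own -x); 1.0 = on, leaning away; stays where it is left.
- isolator_tip (a point): top end of the 70 mm isolator lever (thin grey rod with a red ball at the top); it swings in the block's own x-z plane about a pivot near the block's top, above its centre.
- isolator_base: the isolator's fixed grey block; the lever's pivot is in it. Origin: centre of the underside; own x is the direction in which the lever is thrown to switch on.
- gouge_a: a carving gouge, a bystander to be left where it is.
- gouge_b: a carving gouge, a bystander to be left where it is.
- oil: a small white oil bottle, a bystander to be left where it is.
- mug: a blue mug, a bystander to be left where it is.
- brush: a brush, a bystander to be left where it is.
- mallet: a carver's mallet standing on its head, a bystander to be left where it is.

How it is judged:
By the outcome, as a careful person would: the job done as asked, in the order asked, and still so for the second after the job is handed in, with the robot touching nothing.
Of bar, tee, ell, disc, block only 3 to 5 are there at a start; the rules pass over those that are not, and their reading is None.
At some moment in a run one of bar, tee, ell, disc, block may be knocked a few centimetres aside while the robot is not near it.
Once in a run the grip may slacken for a moment while it holds something.
It also fails if it takes over 210 s, if anything falls off the work surface, if the arm or the gripper's body presses on something with over 40 N, if the wrist force passes 120 N, or if a joint passes its speed limit or range.

## Working session

There is one attempt and no reset: what is moved stays moved. The work goes in short steps, Python scripts to look and compute and a tool call to move; the robot and the scene stay as the last step left them, time stands still between calls to the robot, and variables do not carry over. Pictures are saved under pics/ and viewed, and the job is handed in when it is done.

Besides the shell and the picture viewer there is one more tool, called after "Request:" as name(argument=value, ...) on one line, values as JSON. play_rows: Moves the arm, as the interface text tells. Its arguments: {"type":"object","properties":{"targets":{"type":"array","items":{"type":"object","properties":{"gripper":{"type":"number"},"tx":{"type":"number","minimum":-1,"maximum":1},"ty":{"type":"number","minimum":-1,"maximum":1},"tz":{"type":"number","minimum":-1,"maximum":1},"spin":{"type":"number","minimum":-1,"maximum":1}}}}},"required":["targets"]}

```bash
mkdir -p pics
cat > h.py <<'E'
import numpy as np, cv2
from bench import read_state, get_image, job_done, tcp_to_tips
def save(n,im): cv2.imwrite('pics/'+n+'.png', cv2.cvtColor(im,cv2.COLOR_RGB2BGR))
def cloud(d):
    K=d['mtx'];D=d['depth'];h,w=D.shape
    u,v=np.meshgrid(np.arange(w),np.arange(h))
    x=(u-K[0,2])/K[0,0]*D; y=(v-K[1,2])/K[1,1]*D
    P=np.stack([x,-y,-D,np.ones_like(D)],-1)
    W=P@np.linalg.inv(d['world_to_cam']).T
    W=W[...,:3]; W[D==0]=np.nan
    return W
def proj(d,p):
    c=d['world_to_cam']@np.array([*p,1]); K=d['mtx']
    return K[0,0]*c[0]/-c[2]+K[0,2], K[1,1]*(-c[1])/-c[2]+K[1,2]
E
python3 - <<'E'
from h import *
s=read_state();print(s)
print(tcp_to_tips)
for n in('scene','top'):
    d=get_image(n);save(n+'0',d['frame']);np.savez(n+'0.npz',**d);print(n,d['mtx'],d['world_to_cam'].round(3))
E
```

```text
{'clock': 0.0, 'joints': array([ 1.40456625e+00,  3.85543741e-01,  6.59909983e-03, -5.20661183e-04,
       -1.19402529e+00, -2.58593892e-01]), 'joint_vel': array([ 0.00116747,  0.00034902, -0.00128288, -0.00101267,  0.0001315 ,
       -0.0007849 ]), 'joint_efforts': array([ 2.73056839e-04, -3.92292058e+01,  1.88406783e+01,  4.18628767e+00,
       -4.69617167e-03,  5.46476912e-06]), 'position': array([257.34774597, 568.92635704, 244.21563391]), 'ee_rot': array([ 9.77504411e-01, -2.10912038e-01, -1.91535319e-04,  1.09681490e-03]), 'contact_force': array([ 0.28672265,  0.65979803, -0.67874295]), 'wrist_torque': array([ 0.02103007,  0.04508226, -0.02031891]), 'gripper_width': 84.79418103034006}
14.0
scene [[408.00134703   0.         268.36183964]
 [  0.         408.00134703 187.22565126]
 [  0.           0.           1.        ]] [[ 4.270000e-01  9.040000e-01 -6.000000e-03 -2.400790e+02]
 [-7.560000e-01  3.610000e-01  5.460000e-01  3.914010e+02]
 [ 4.960000e-01 -2.290000e-01  8.380000e-01 -1.645764e+03]
 [ 0.000000e+00  0.000000e+00  0.000000e+00  1.000000e+00]]
top [[372.83549405   0.         258.13182099]
 [  0.         372.83549405 190.23149824]
 [  0.           0.           1.        ]] [[ 1.300000e-02 -1.000000e+00  2.000000e-03  1.603200e+01]
 [ 9.810000e-01  1.300000e-02  1.950000e-01 -5.827580e+02]
 [-1.950000e-01 -0.000000e+00  9.810000e-01 -1.389928e+03]
 [ 0.000000e+00  0.000000e+00  0.000000e+00  1.000000e+00]]
```

View pics/scene0.png

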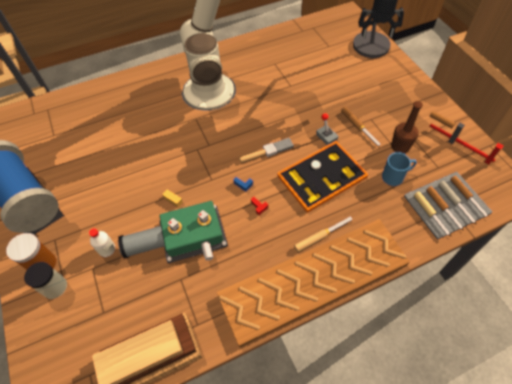

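View pics/top0.png

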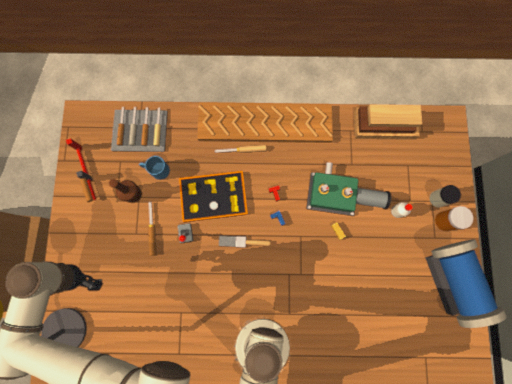

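Run:
```python
from h import *
a=dict(np.load('top0.npz'));f=a['frame'][150:260,170:430];save('tc',cv2.resize(f,None,fx=3,fy=3,interpolation=cv2.INTER_CUBIC))
b=dict(np.load('scene0.npz'));f=b['frame'][100:270,110:380];save('sc',cv2.resize(f,None,fx=2.9,fy=2.9,interpolation=cv2.INTER_CUBIC))
W=cloud(a)
for u,v in[(339,230),(276,192),(278,217),(213,195),(185,232),(324,191),(348,191),(213,205),(300,260),(186,225)]:print(u,v,W[v,u].round(1))
```

```text
339 230 [ 435.5 -293.    24.2]
276 192 [581.6 -47.   30.8]
278 217 [483.1 -55.4  25. ]
213 195 [568.3 202.8  19.8]
185 232 [418.4 302.2  41.7]
324 191 [ 573.8 -223.8  103. ]
348 191 [ 575. -314.  103.]
213 205 [527.  200.5  26.4]
300 260 [ 319.1 -143.3   -3.5]
186 225 [446.5 301.9  30.3]
```

View pics/tc.png

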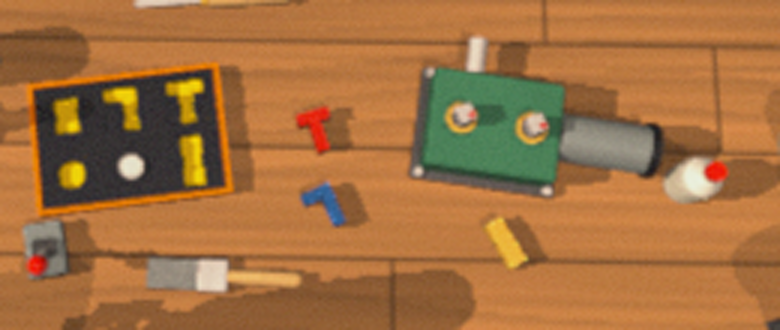

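View pics/sc.png

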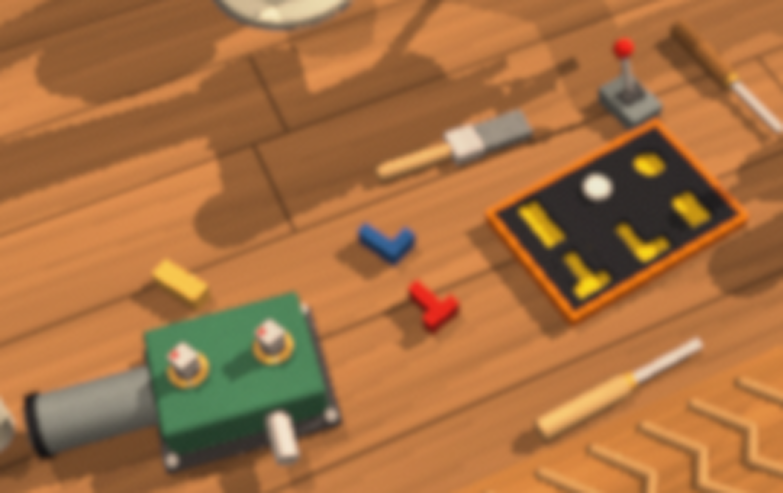

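```bash
cat >> h.py <<'E'
from scipy.optimize import minimize
from scipy.ndimage import gaussian_filter
R=lambda x0,x1,y0,y1:[(x0,y0),(x1,y0),(x1,y1),(x0,y1)]
# polygons relative to the *_mid point
SH={'bar':[R(-32,32,-12,12)],'block':[R(-22,22,-14,14)],
'tee':[R(-20,36,-8,8),R(20,36,-22,22)],'ell':[R(-20,36,-8,8),R(20,36,-8,32)],
'disc':[[(17*np.cos(t),17*np.sin(t)) for t in np.linspace(0,2*np.pi,24)]]}
def pj(d,P):
    P=np.atleast_2d(P).astype(float);c=P@d['world_to_cam'][:3,:3].T+d['world_to_cam'][:3,3];K=d['mtx']
    return np.stack([K[0,0]*c[:,0]/-c[:,2]+K[0,2],K[1,1]*c[:,1]/c[:,2]+K[1,2]],1)
S=8
def render(d,parts,pose,z0,z1,win,grow=0):
    x,y,t=pose;u0,u1,v0,v1=win;c,s=np.cos(t),np.sin(t)
    m=np.zeros(((v1-v0)*S,(u1-u0)*S),np.uint8)
    for p in parts:
        p=np.array(p,float); q=p+ (np.sign(p-p.mean(0))*grow)
        w=np.stack([x+c*q[:,0]-s*q[:,1],y+s*q[:,0]+c*q[:,1]],1)
        P=np.vstack([np.c_[w,np.full(len(w),z)] for z in (z0,z1)])
        uv=(pj(d,P)-[u0,v0]+0.5)*S-0.5
        h=cv2.convexHull(uv.astype(np.float32)).reshape(-1,2)
        cv2.fillConvexPoly(m,np.round(h*16).astype(np.int32),1,shift=4)
    return cv2.resize(m.astype(np.float32),((u1-u0),(v1-v0)),interpolation=cv2.INTER_AREA)
def hsv(f): return cv2.cvtColor((f/255.).astype(np.float32),cv2.COLOR_RGB2HSV)
E
python3 - <<'E'
from h import *
for n in('top0','scene0'):
    d=dict(np.load(n+'.npz'));W=cloud(d)
    m=np.abs(W[...,2])<12
    m&=(W[...,0]>350)&(W[...,0]<700)&(abs(W[...,1])<400)
    P=W[m];A=np.c_[P[:,:2],np.ones(len(P))];c,*_=np.linalg.lstsq(A,P[:,2],rcond=None)
    print(n,c, np.median(P[:,2]),np.std(P[:,2]-A@c))
d=dict(np.load('top0.npz'));f=d['frame'];H=hsv(f)
for nm,(u,v) in dict(red=(276,192),blue=(279,218),yel=(339,230)).items():
    print(nm);print(f[v,u-8:u+9]. tolist())
d=dict(np.load('scene0.npz'));f=d['frame']
for nm,(u,v) in dict(red=(258,205),blue=(243,184),yel=(172,198)).items():
    print(nm);print(f[v,u-8:u+9]. tolist())
E
```

```text
top0 [0.00156688 0.00057996 0.47817171] 1.1310127831407044 3.475465903479238
scene0 [0.00122347 0.00029484 0.0107637 ] 0.37294645974395735 3.1421958442539832
red
[[186, 115, 60], [157, 80, 43], [129, 54, 24], [135, 73, 38], [133, 71, 40], [177, 42, 17], [228, 37, 21], [227, 32, 11], [228, 38, 20], [201, 61, 31], [140, 82, 49], [134, 89, 47], [134, 90, 50], [137, 89, 51], [137, 91, 51], [135, 88, 48], [137, 92, 54]]
blue
[[132, 103, 92], [99, 81, 87], [126, 87, 73], [145, 96, 67], [157, 99, 54], [159, 101, 51], [139, 96, 69], [82, 85, 113], [50, 95, 145], [54, 100, 149], [55, 100, 147], [73, 92, 126], [111, 81, 69], [138, 89, 49], [142, 90, 49], [137, 91, 49], [140, 90, 51]]
yel
[[191, 122, 64], [189, 120, 64], [188, 127, 58], [199, 145, 49], [226, 177, 59], [236, 182, 57], [236, 182, 62], [235, 177, 55], [237, 179, 62], [236, 177, 55], [224, 167, 58], [174, 133, 59], [138, 92, 50], [137, 88, 49], [141, 94, 57], [139, 90, 52], [134, 87, 44]]
red
[[119, 76, 43], [123, 76, 43], [124, 72, 41], [120, 61, 35], [117, 45, 26], [130, 32, 20], [161, 29, 21], [196, 33, 24], [223, 39, 28], [231, 41, 28], [232, 43, 29], [233, 45, 30], [232, 45, 30], [232, 43, 29], [230, 42, 28], [223, 40, 27], [207, 41, 27]]
blue
[[76, 59, 61], [55, 53, 66], [40, 52, 73], [37, 60, 88], [39, 72, 108], [44, 83, 124], [48, 90, 135], [53, 96, 143], [54, 97, 146], [57, 98, 146], [57, 97, 146], [55, 96, 144], [51, 93, 139], [47, 86, 130], [43, 77, 116], [40, 65, 97], [57, 63, 84]]
yel
[[122, 82, 40], [132, 92, 40], [150, 106, 44], [175, 126, 50], [202, 147, 58], [225, 169, 67], [237, 182, 71], [243, 191, 75], [246, 196, 77], [247, 198, 78], [247, 198, 78], [247, 197, 78], [247, 197, 78], [247, 197, 77], [246, 195, 77], [242, 189, 76], [232, 173, 73]]
```

```bash
cat >> h.py <<'E'
def soft(f,col):
    f=f.astype(float)+3;r,g,b=f[...,0],f[...,1],f[...,2]
    if col=='red': return np.clip(((r-g)/(r+g)-.27)/.43,-.2,1.2)
    if col=='blue': return np.clip((b/(r+b)-.3)/.42,-.2,1.2)
    if col=='yel': return np.clip(((g-b)/(g+b)-.31)/.18,-.3,1.2)
def fit(ds,name,col,x,y,yaws,z0=0,z1=26,half=14,shape=None,dark=None,grow=0):
    parts=SH[shape or name];dat=[]
    for d in ds:
        u,v=pj(d,[x,y,(z0+z1)/2])[0];win=(int(u)-half,int(u)+half,int(v)-half,int(v)+half)
        m=soft(d['frame'][win[2]:win[3],win[0]:win[1]],col);dat.append((d,win,m))
    def cost(p):
        e=0
        for d,win,m in dat:
            r=gaussian_filter(render(d,parts,(p[0]*10,p[1]*10,p[2]),z0,z1,win,grow),.7)
            e+=((r-m)**2).sum()
        return e
    best=None
    for t in yaws:
        s=np.array([x/10,y/10,t])
        sim=np.vstack([s]+[s+q for q in np.diag([.8,.8,.3])])
        o=minimize(cost,s,method='Nelder-Mead',options=dict(initial_simplex=sim,xatol=1e-3,fatol=1e-4))
        if best is None or o.fun<best.fun:best=o
    return np.array([best.x[0]*10,best.x[1]*10,best.x[2]]),best.fun
Y=np.arange(-3,3.2,.6)
E
python3 - <<'E'
from h import *
a=dict(np.load('top0.npz'));b=dict(np.load('scene0.npz'))
for n,c,x,y in[('tee','red',580,-47),('ell','blue',485,-58),('bar','yel',435,-293),('block','yel',435,-293)]:
    for ds in([a],[b],[a,b]):
        p,e=fit(ds,n,c,x,y,Y if n in('tee','ell') else Y[:6]);print(n,p.round(2),round(e,2))
E
```

```text
tee [ 5.7203e+02 -4.7670e+01  3.0000e-01] 20.5
tee [ 5.6998e+02 -4.8920e+01  2.8000e-01] 27.61
tee [ 5.7079e+02 -4.8300e+01  2.9000e-01] 51.35
ell [ 4.7424e+02 -6.7410e+01  4.4000e-01] 7.89
ell [ 4.7161e+02 -6.8950e+01  4.1000e-01] 15.88
ell [ 4.7329e+02 -6.8160e+01  4.2000e-01] 25.52
bar [ 434.13 -290.67   -2.62] 19.21
bar [ 432.39 -292.41   -2.69] 60.86
bar [ 433.52 -291.3     0.5 ] 81.79
block [ 435.5  -289.76    0.6 ] 44.88
block [ 4.3223e+02 -2.9181e+02  4.1000e-01] 60.22
block [ 432.27 -291.46    0.48] 106.95
```

Run:
```python
from h import *
a=dict(np.load('top0.npz'));b=dict(np.load('scene0.npz'))
fs=[]
for d,w in((a,(172,252,165,225)),(b,(275,370,140,212))):
    f=d['frame'].copy();k=6
    f=cv2.resize(f[w[2]:w[3],w[0]:w[1]],None,fx=k,fy=k,interpolation=cv2.INTER_NEAREST);fs.append(f)
h=max(f.shape[0] for f in fs)
fs=[cv2.copyMakeBorder(f,0,h-f.shape[0],0,5,0) for f in fs]
o=np.hstack(fs);o=cv2.resize(o,None,fx=.75,fy=.75);save('case',o)
a2=a['frame'].copy();a2=cv2.resize(a2[180:240,255:355],None,fx=6,fy=6,interpolation=cv2.INTER_CUBIC)
def draw(img,d,n,p,w0,k):
    c,s=np.cos(p[2]),np.sin(p[2])
    for q in SH[n]:
        q=np.array(q);P=np.c_[p[0]+c*q[:,0]-s*q[:,1],p[1]+s*q[:,0]+c*q[:,1],np.full(len(q),26)]
        uv=(pj(d,P)-w0+.5)*k-.5
        cv2.polylines(img,[np.round(uv).astype(np.int32)],True,(255,255,255),1)
        uv=(pj(d,[p[0],p[1],26])-w0+.5)*k-.5;cv2.circle(img,tuple(int(i) for i in uv[0]),3,(0,255,0),-1)
for n,p in dict(tee=(571.4,-48.2,.29),ell=(473,-68.2,.42),bar=(433.5,-291.3,.5)).items(): draw(a2,a,n,p,np.array([255,180]),6)
save('ov',a2)
```

```text
(no output)
```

View pics/case.png

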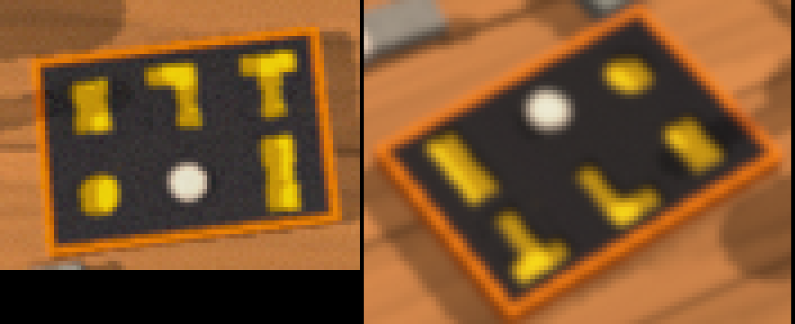

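View pics/ov.png

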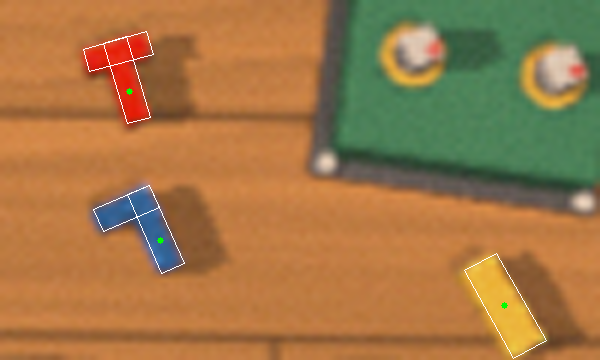

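```bash
cat >> h.py <<'E'
SH['case']=[R(-88,88,-128,128)]
_s=soft
def soft(f,col):
    if col=='case':
        g=f.astype(float)+3;r,gg,b=g[...,0],g[...,1],g[...,2]
        m=np.maximum(np.clip((.33-b/r)/.2,0,1),np.clip((b/r-.5)/.2,0,1))
        return cv2.morphologyEx(m.astype(np.float32),cv2.MORPH_CLOSE,np.ones((9,9)))
    if col=='slot':
        g=f.astype(float);return np.clip((g[...,0]-g[...,2]-15)/110,0,1)
    return _s(f,col)
E
python3 - <<'E'
from h import *
a=dict(np.load('top0.npz'));b=dict(np.load('scene0.npz'))
save('cm',cv2.resize((np.hstack([soft(a['frame'][150:240,160:260],'case'),soft(b['frame'][130:220,270:370],'case')])*255).astype(np.uint8)[...,None].repeat(3,2),None,fx=4,fy=4))
for ds in([a],[b],[a,b]):
    p,e=fit(ds,'case','case',566,200,[0,.1],0,22,48);print(p.round(3),round(e,1))
C=p
c,s=np.cos(C[2]),np.sin(C[2]);
W=cloud(a)
for n,u,v in[('block',205,188),('ell',214,185),('tee',235,185),('bar',234,204),('disc',194,208)]:
    x0,y0=W[v,u,:2]
    for ds in([a],[b],[a,b]):
        r=[fit(ds,n,'slot',x0,y0,[C[2]+k],21.9,22,10,grow=1.7) for k in (0,np.pi/2,np.pi,-np.pi/2)]
        p,e=min(r,key=lambda q:q[1])
        dx,dy=p[0]-C[0],p[1]-C[1]
        print(n,len(ds),p.round(3),round(e,2),'rel',np.round([c*dx+s*dy,-s*dx+c*dy,p[2]-C[2]],2))
E
```

```text
[5.66907e+02 2.04411e+02 1.36000e-01] 654.7
[5.64452e+02 2.02623e+02 1.47000e-01] 605.6
[5.65693e+02 2.03576e+02 1.43000e-01] 1274.0
block 1 [614.522 210.19    0.765] 55.11 rel [49.27 -0.39  0.62]
block 1 [623.758 207.507   0.937] 29.31 rel [58.03 -4.36  0.79]
block 2 [617.121 207.675   0.784] 91.51 rel [51.49 -3.25  0.64]
ell 1 [5.98045e+02 2.02734e+02 1.28000e-01] 49.31 rel [ 3.19e+01 -5.43e+00 -1.00e-02]
ell 1 [6.04491e+02 1.98526e+02 1.55000e-01] 13.09 rel [ 3.769e+01 -1.051e+01  1.000e-02]
ell 2 [6.00469e+02 2.00987e+02 1.47000e-01] 77.93 rel [34.05 -7.51  0.  ]
tee 1 [6.08072e+02 1.28531e+02 1.37000e-01] 53.36 rel [ 3.128e+01 -8.031e+01 -1.000e-02]
tee 1 [6.13388e+02 1.24717e+02 1.10000e-01] 61.09 rel [ 3.600e+01 -8.484e+01 -3.000e-02]
tee 2 [6.09223e+02 1.26636e+02 1.50000e-01] 126.01 rel [ 3.215e+01 -8.235e+01  1.000e-02]
bar 1 [536.699 118.9     3.281] 6.03 rel [-40.73 -79.7    3.14]
bar 1 [5.40890e+02 1.13734e+02 1.32000e-01] 55.79 rel [-3.732e+01 -8.541e+01 -1.000e-02]
bar 2 [537.515 116.038   3.266] 76.77 rel [-40.33 -82.65   3.12]
disc 1 [5.15358e+02 2.76942e+02 1.13000e-01] 12.31 rel [-3.940e+01  7.977e+01 -3.000e-02]
disc 1 [5.19947e+02 2.71567e+02 4.25000e-01] 68.18 rel [-35.62  73.8    0.28]
disc 2 [517.309 274.584  -1.375] 90.45 rel [-37.8   77.16  -1.52]
```

View pics/cm.png

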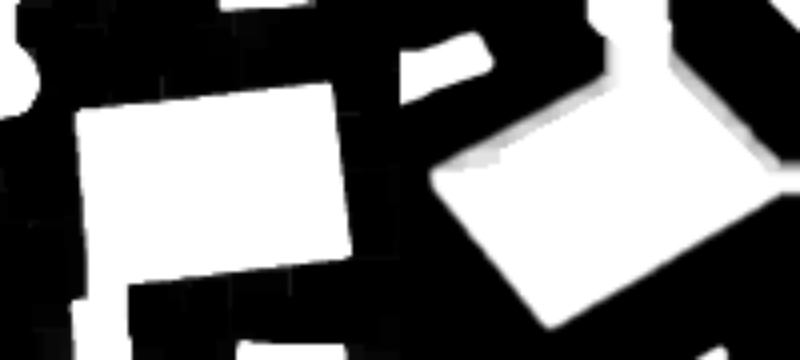

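```bash
cat >> h.py <<'E'
def fits(ds,n,x,y,t0,half=11,grow=1.7,fixyaw=None):
    dat=[]
    for d in ds:
        u,v=pj(d,[x,y,16])[0];win=(int(u)-half,int(u)+half,int(v)-half,int(v)+half)
        dat.append((d,win,soft(d['frame'][win[2]:win[3],win[0]:win[1]],'slot')))
    def cost(p):
        e=0;t=p[2] if fixyaw is None else fixyaw
        for d,win,m in dat:
            q=(p[0]*10,p[1]*10,t)
            r=np.minimum(render(d,SH[n],q,9.9,10,win,grow),render(d,SH[n],q,21.9,22,win,grow))
            r=gaussian_filter(r,.7)
            k=(r*m).sum()/max((r*r).sum(),1e-6)
            e+=((k*r-m)**2).sum()
        return e
    s=np.array([x/10,y/10,t0]);sim=np.vstack([s]+[s+q for q in np.diag([.8,.8,.2])])
    o=minimize(cost,s,method='Nelder-Mead',options=dict(initial_simplex=sim,xatol=1e-3,fatol=1e-4))
    return np.array([o.x[0]*10,o.x[1]*10,o.x[2] if fixyaw is None else fixyaw]),o.fun
E
python3 - <<'E'
from h import *
a=dict(np.load('top0.npz'));b=dict(np.load('scene0.npz'))
C=np.array([566,203.5,.14]);c,s=np.cos(C[2]),np.sin(C[2])
for n,x,y in[('block',617,279),('ell',600,201),('tee',609,127),('bar',538,117),('disc',517,275)]:
    for ds in([a],[b],[a,b]):
        p,e=fits(ds,n,x,y,.14)
        dx,dy=p[0]-C[0],p[1]-C[1]
        print(n,p.round(3),round(e,2),'rel',np.round([c*dx+s*dy,-s*dx+c*dy,p[2]-C[2]],2))
W=cloud(b)
for q in [(213,186),(214,193)]: print(cloud(a)[q[1],q[0]])
E
```

```text
block [6.19661e+02 2.91692e+02 3.30000e-02] 156.81 rel [65.44 79.84 -0.11]
block [6.23161e+02 2.89510e+02 1.52000e-01] 152.62 rel [6.860e+01 7.719e+01 1.000e-02]
block [6.21895e+02 2.90506e+02 1.10000e-01] 311.46 rel [ 6.749e+01  7.836e+01 -3.000e-02]
ell [5.99409e+02 2.03716e+02 1.31000e-01] 15.15 rel [ 3.311e+01 -4.450e+00 -1.000e-02]
ell [5.99116e+02 2.00597e+02 9.70000e-02] 11.1 rel [32.39 -7.5  -0.04]
ell [5.99351e+02 2.02482e+02 1.24000e-01] 30.25 rel [ 3.288e+01 -5.660e+00 -2.000e-02]
tee [6.09280e+02 1.29101e+02 1.39000e-01] 43.61 rel [ 32.47 -79.71  -0.  ]
tee [6.08907e+02 1.26990e+02 1.01000e-01] 73.13 rel [ 3.181e+01 -8.175e+01 -4.000e-02]
tee [6.09330e+02 1.28271e+02 1.23000e-01] 119.32 rel [ 3.241e+01 -8.054e+01 -2.000e-02]
bar [5.37643e+02 1.19368e+02 1.38000e-01] 33.49 rel [-39.82 -79.35  -0.  ]
bar [5.37998e+02 1.15907e+02 9.00000e-02] 80.68 rel [-3.995e+01 -8.283e+01 -5.000e-02]
bar [5.38244e+02 1.17927e+02 1.09000e-01] 119.72 rel [-3.943e+01 -8.086e+01 -3.000e-02]
disc [5.16132e+02 2.77899e+02 2.57000e-01] 18.03 rel [-39.    80.63   0.12]
disc [5.16596e+02 2.74548e+02 2.67000e-01] 68.67 rel [-39.01  77.25   0.13]
disc [5.16329e+02 2.76455e+02 2.08000e-01] 89.19 rel [-3.900e+01  7.917e+01  7.000e-02]
[607.27293952 205.58043052   7.83915002]
[578.21382065 200.2445963   10.15617423]
```

Run:
```python
from h import *
a=dict(np.load('top0.npz'));b=dict(np.load('scene0.npz'))
for d in(a,b):
    W=cloud(d)
    for x,y in((574,-224),(575,-314)):
        m=(W[...,2]>96)&(W[...,2]<115)&(np.hypot(W[...,0]-x,W[...,1]-y)<30)
        print(m.sum(),W[m].mean(0).round(1),W[m].min(0).round(1),W[m].max(0).round(1))
ims=[]
for d in (a,b):
  for p in((574,-224,98),(575,-314,98)):
    u,v=pj(d,p)[0].astype(int);ims.append(cv2.resize(d['frame'][v-9:v+10,u-9:u+10],None,fx=20,fy=20,interpolation=cv2.INTER_NEAREST));print(u-9,v-9)
save('heads',np.vstack([np.hstack(ims[:2]),np.hstack(ims[2:])])[:, :])
o=cv2.imread('pics/heads.png');cv2.imwrite('pics/heads.png',cv2.resize(o,(600,600)))
```

```text
37 [ 586.5 -227.   105.7] [ 573.8 -239.5   98.9] [ 600.  -215.8  112.3]
37 [ 573.9 -316.4  106. ] [ 562.7 -328.9   97.9] [ 586.3 -304.1  113.6]
57 [ 591.1 -229.7  103.9] [ 579.6 -243.    96.1] [ 601.4 -217.1  108.6]
61 [ 580.1 -318.7  104.6] [ 564.6 -332.2   96.4] [ 592.7 -306.1  111.6]
314 182
338 182
193 201
165 213
```

View pics/heads.png

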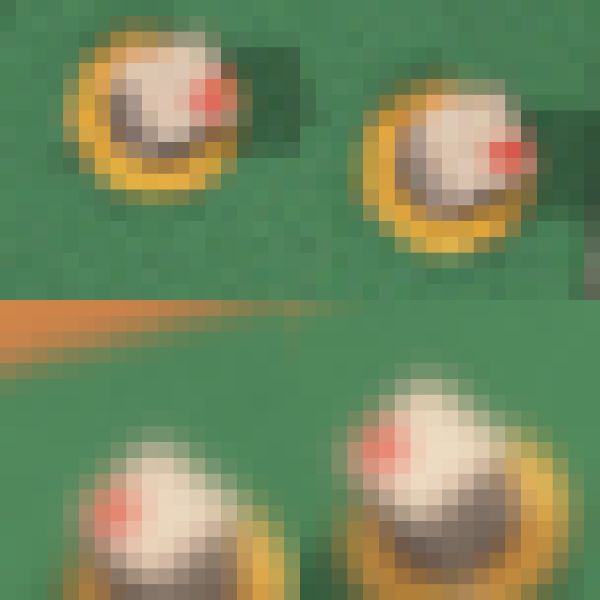

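```bash
cat >> h.py <<'E'
SH['head']=[R(-11,11,-11,11)]
_s2=soft
def soft(f,col):
    if col=='head':
        g=f.astype(float)+3;r,gg,b=g[...,0],g[...,1],g[...,2]
        m=np.minimum(np.clip((r/gg-.65)/.35,0,1),np.clip((b/r-.35)/.35,0,1))
        red=np.clip((r/gg-1.4)/.3,0,1)*np.clip((b/gg-.55)/.2,0,1)
        return np.maximum(m,red)
    return _s2(f,col)
E
python3 - <<'E'
from h import *
a=dict(np.load('top0.npz'));b=dict(np.load('scene0.npz'))
for x,y in((588,-228),(575,-317)):
    for ds in([a],[b],[a,b]):
        for t in (0,.4,.8,1.2):
            p,e=fit(ds,'head','head',x,y,[t],81,105,9);print(p.round(2),round(p[2]%(np.pi/2),2),round(e,2))
E
```

```text
[ 5.8946e+02 -2.2718e+02  2.4000e-01] 0.24 12.24
[ 5.8933e+02 -2.2703e+02  2.7000e-01] 0.27 12.19
[ 5.8922e+02 -2.2705e+02  2.6000e-01] 0.26 12.22
[ 589.2  -227.07    1.86] 0.28 12.21
[ 587.57 -228.84    0.59] 0.59 13.74
[ 588.02 -228.98    0.59] 0.59 13.7
[ 587.9  -228.99    0.59] 0.59 13.75
[ 5.8763e+02 -2.2919e+02  5.5000e-01] 0.55 13.68
[ 5.8807e+02 -2.2846e+02  5.3000e-01] 0.53 27.12
[ 5.8847e+02 -2.2843e+02  5.5000e-01] 0.55 27.19
[ 5.8833e+02 -2.2856e+02  5.2000e-01] 0.52 27.24
[ 5.8797e+02 -2.2851e+02  5.5000e-01] 0.55 27.24
[ 5.7696e+02 -3.1633e+02  2.5000e-01] 0.25 12.35
[ 5.7618e+02 -3.1630e+02  4.0000e-01] 0.4 12.19
[ 577.15 -316.35    0.94] 0.94 12.8
[ 577.43 -316.31    1.28] 1.28 13.07
[ 575.56 -318.59    0.64] 0.64 14.06
[ 575.47 -318.29    0.64] 0.64 13.96
[ 575.37 -318.56    0.6 ] 0.6 14.02
[ 576.07 -318.48    0.64] 0.64 14.01
[ 5.7635e+02 -3.1803e+02  5.6000e-01] 0.56 27.93
[ 5.7645e+02 -3.1783e+02  5.5000e-01] 0.55 27.89
[ 5.7604e+02 -3.1766e+02  5.5000e-01] 0.55 28.12
[ 5.7614e+02 -3.1790e+02  5.3000e-01] 0.53 27.91
```

```bash
cat >> h.py <<'E'
from scipy.spatial.transform import Rotation as Ro
def tool(s=None):
    s=s or read_state();M=Ro.from_quat(s['ee_rot']).as_matrix();return s,M
def plan(target,dspin=0,zoff=0):
    """dspin: rad, + = clockwise seen from above. prints tool shift numbers (clipped fraction)"""
    s,M=tool();d=M.T@(np.array(target,float)-s['position'])/250
    f=min(1,1/max(1e-9,np.abs(d).max()))
    print('pos',s['position'].round(1),'jaw',round(np.arctan2(M[1,1],M[0,1]),3),'j6',s['joints'][5].round(3),'F',s['contact_force'].round(1),'Tq',s['wrist_torque'].round(3),'w',s['gripper_width'].round(1),'t',s['clock'].round(2))
    print('tx %.4f ty %.4f tz %.4f'%tuple(d),'| frac',round(f,2),(d*f).round(3),'spin %.4f'%(dspin/(np.pi/4)))
E
python3 -c "
from h import *
plan([588.5,-228,244],-2.75)"
```

```text
Traceback (most recent call last):
  File "h.py", line 105, in plan
    print('pos',s['position'].round(1),'jaw',round(np.arctan2(M[1,1],M[0,1]),3),'j6',s['joints'][5].round(3),'F',s['contact_force'].round(1),'Tq',s['wrist_torque'].round(3),'w',s['gripper_width'].round(1),'t',s['clock'].round(2))
                                                                                                                                                                                 ^^^^^^^^^^^^^^^^^^^^^^^^
AttributeError: 'float' object has no attribute 'round'
```

```bash
sed -i "s/s\['gripper_width'\].round(1)/round(float(s['gripper_width']),1)/;s/s\['clock'\].round(2)/round(float(s['clock']),2)/" h.py
python3 -c "
from h import *
plan([588.5,-228,244],-2.75)"
```

```text
pos [257.3 569.  244.3] jaw -1.996 j6 -0.259 F [-0.7 -0.1 -0.5] Tq [ 0.011 -0.008 -0.027] w 85.5 t 0.1
tx 2.5211 ty 2.3585 tz 0.0062 | frac 0.4 [1.    0.936 0.002] spin -3.5014
```

Request:
play_rows(targets=[{"tx": 1, "ty": 0.93, "tz": 0, "spin": -0.9, "gripper": -1}, {"tx": 1, "ty": 0.93, "tz": 0, "spin": -0.9, "gripper": -1}, {"tx": 1, "ty": 0.93, "tz": 0, "spin": -0.9, "gripper": -1}, {"tx": 1, "ty": 0.93, "tz": 0, "spin": -0.9, "gripper": -1}, {"tx": 1, "ty": 0.93, "tz": 0, "spin": -0.9, "gripper": -1}, {"tx": 1, "ty": 0.93, "tz": 0, "spin": -0.9, "gripper": -1}, {"tx": 1, "ty": 0.93, "tz": 0, "spin": -0.9, "gripper": -1}])

```text
clock: 0.98
position: [389.7, 252.8, 245.2]
ee_rot: [0.99, 0.139, -0.0, 0.0]
contact_force: [-0.5, 0.3, -0.1]
gripper_width: 85.2
```

```bash
python3 -c "
from h import *
plan([588.5,-228,244],-2.04)"
```

```text
pos [389.7 252.8 245.2] jaw -1.292 j6 0.923 F [-0.5  0.3 -0.1] Tq [ 0.023 -0.005 -0.01 ] w 85.2 t 0.97
tx 0.2353 ty 2.0677 tz 0.0048 | frac 0.48 [0.114 1.    0.002] spin -2.5974
```

Request:
play_rows(targets=[{"tx": 0.114, "ty": 1, "tz": 0, "spin": -0.9, "gripper": -1}, {"tx": 0.114, "ty": 1, "tz": 0, "spin": -0.9, "gripper": -1}, {"tx": 0.114, "ty": 1, "tz": 0, "spin": -0.9, "gripper": -1}, {"tx": 0.114, "ty": 1, "tz": 0, "spin": -0.9, "gripper": -1}, {"tx": 0.114, "ty": 1, "tz": 0, "spin": -0.9, "gripper": -1}, {"tx": 0.114, "ty": 1, "tz": 0, "spin": -0.9, "gripper": -1}])

```text
clock: 1.72
position: [487.1, 21.5, 244.7]
ee_rot: [0.881, 0.473, -0.0, -0.0]
contact_force: [-0.3, -1.2, 0.3]
gripper_width: 85.2
```

```bash
python3 -c "
from h import *
plan([588.5,-228,244],0);print(read_state()['joints'])"
```

```text
pos [487.1  21.5 244.7] jaw -0.585 j6 2.179 F [-0.3 -1.2  0.3] Tq [ 0.048  0.056 -0.003] w 85.2 t 1.73
tx -0.6084 ty 0.8889 tz 0.0028 | frac 1 [-0.608  0.889  0.003] spin 0.0000
[ 3.77936967e-01  1.50557252e-01 -3.18518493e-01 -8.03004984e-05
 -1.10264830e+00  2.17899445e+00]
```

Request:
play_rows(targets=[{"tx": -0.608, "ty": 0.889, "tz": 0, "spin": 0.554, "gripper": -1}, {"tx": -0.608, "ty": 0.889, "tz": 0, "spin": 0.554, "gripper": -1}, {"tx": -0.608, "ty": 0.889, "tz": 0, "spin": 0.554, "gripper": -1}, {"tx": -0.608, "ty": 0.889, "tz": 0, "spin": 0.554, "gripper": -1}, {"tx": -0.608, "ty": 0.889, "tz": 0, "spin": 0.554, "gripper": -1}, {"tx": -0.608, "ty": 0.889, "tz": 0, "spin": 0.554, "gripper": -1}, {"tx": -0.608, "ty": 0.889, "tz": 0.2, "spin": 0.554, "gripper": -1}])

```text
clock: 2.6
position: [591.5, -225.4, 199.3]
ee_rot: [0.962, 0.275, 0.005, 0.002]
contact_force: [0.4, 0.4, -0.6]
gripper_width: 85.4
```

```bash
cat >> h.py <<'E'
def look(nm,spots,half=30,k=None):
    """spots: world pts; crops of both cameras"""
    rows=[]
    ds={n:get_image(n) for n in('top','scene')}
    for p in spots:
        r=[]
        for n in('top','scene'):
            d=ds[n];u,v=pj(d,p)[0].astype(int);u=np.clip(u,half,511-half);v=np.clip(v,half,383-half)
            kk=int(280/(2*half)) if k is None else k
            r.append(cv2.resize(d['frame'][v-half:v+half,u-half:u+half],None,fx=kk,fy=kk,interpolation=cv2.INTER_CUBIC))
        rows.append(np.hstack(r))
    save(nm,np.vstack(rows));return ds
E
python3 -c "
from h import *
plan([588.5,-228,99],0);ds=look('g1',[(588,-228,150)],30,10)"
```

```text
pos [ 591.5 -225.4  199.3] jaw -1.015 j6 2.235 F [ 0.4  0.4 -0.6] Tq [ 0.053 -0.012 -0.009] w 85.4 t 2.6
tx -0.0189 ty -0.0005 tz 0.4010 | frac 1 [-0.019 -0.     0.401] spin 0.0000
```

View pics/g1.png

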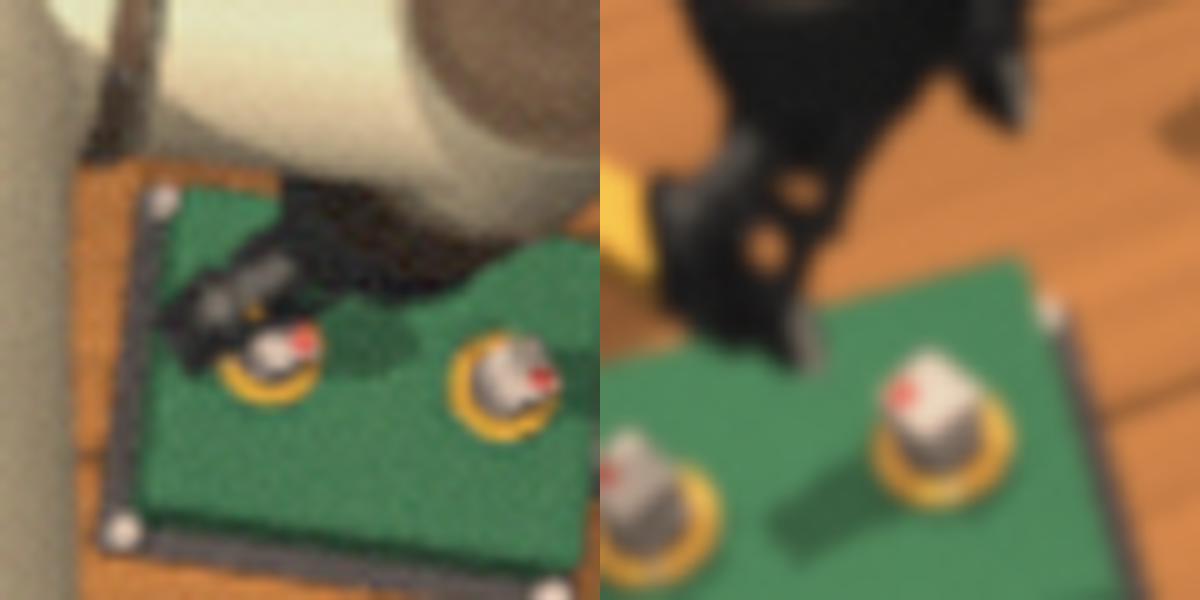

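Request:
play_rows(targets=[{"tx": -0.019, "ty": 0, "tz": 0.15, "gripper": -1}, {"tx": -0.019, "ty": 0, "tz": 0.3, "gripper": -1}, {"tx": -0.019, "ty": 0, "tz": 0.4, "gripper": -1}, {"tx": -0.019, "ty": 0, "tz": 0.4, "gripper": -1}, {"tx": -0.019, "ty": 0, "tz": 0.4, "gripper": -1}])

```text
invalid input
```

```bash
python3 -c "
from h import *
plan([588.5,-228,99],0);ds=look('g2',[(588,-228,95)],30,10)"
```

```text
pos [ 585.1 -223.5  190.1] jaw -1.016 j6 2.235 F [-0.4  0.1 -1.5] Tq [0.016 0.114 0.018] w 85.6 t 2.7
tx 0.0046 ty 0.0258 tz 0.3642 | frac 1 [0.005 0.026 0.364] spin 0.0000
```

View pics/g2.png

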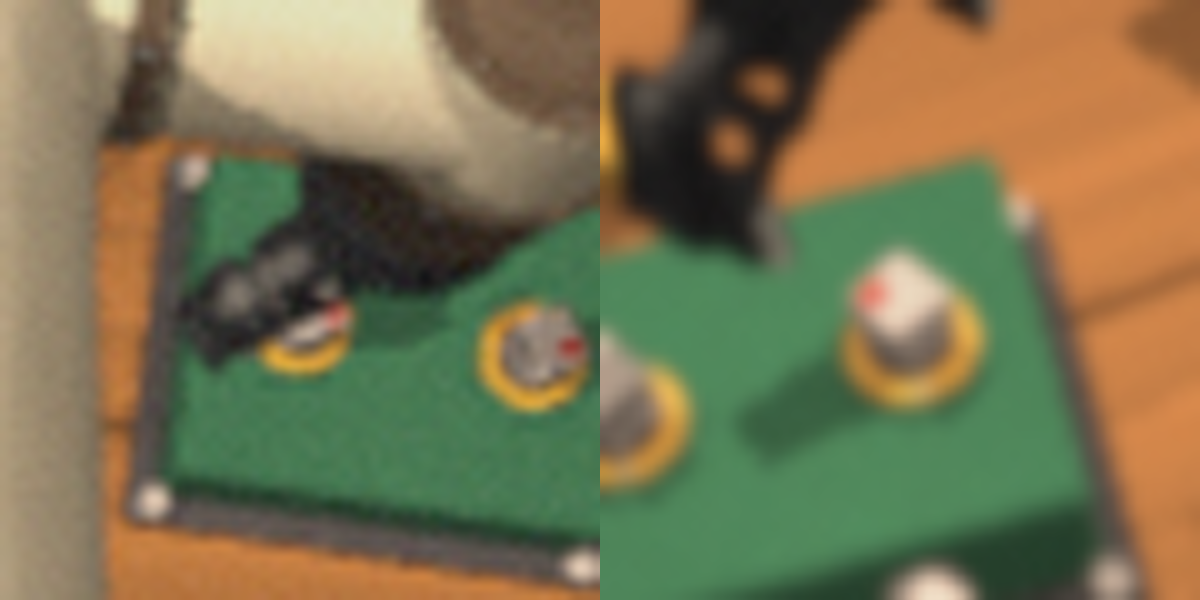

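Request:
play_rows(targets=[{"tx": 0, "ty": 0, "tz": 0, "spin": 0, "gripper": -1}, {"tx": 0, "ty": 0, "tz": 0, "spin": 0, "gripper": -1}, {"tx": 0, "ty": 0, "tz": 0, "spin": 0, "gripper": -1}])

```text
clock: 3.18
position: [588.9, -226.7, 196.4]
ee_rot: [0.962, 0.273, 0.001, 0.0]
contact_force: [-0.1, -0.8, -0.3]
gripper_width: 85.1
```

```bash
python3 -c "
from h import *
plan([588.5,-228,99],0)"
```

```text
pos [ 588.9 -226.7  196.4] jaw -1.017 j6 2.236 F [-0.1 -0.8 -0.3] Tq [ 0.006 -0.028 -0.039] w 85.1 t 3.17
tx -0.0047 ty 0.0029 tz 0.3896 | frac 1 [-0.005  0.003  0.39 ] spin 0.0000
```

Request:
play_rows(targets=[{"tx": -0.003, "ty": 0.003, "tz": 0.15, "spin": 0, "gripper": -1}, {"tx": -0.003, "ty": 0.003, "tz": 0.3, "spin": 0, "gripper": -1}, {"tx": -0.003, "ty": 0.003, "tz": 0.38, "spin": 0, "gripper": -1}, {"tx": -0.003, "ty": 0.003, "tz": 0.385, "spin": 0, "gripper": -1}, {"tx": -0.003, "ty": 0.003, "tz": 0.385, "spin": 0, "gripper": -1}, {"tx": -0.003, "ty": 0.003, "tz": 0.385, "spin": 0, "gripper": -1}])

```text
clock: 3.92
position: [589.2, -228.0, 100.6]
ee_rot: [0.962, 0.273, 0.001, 0.001]
contact_force: [-1.2, -0.1, -0.3]
gripper_width: 85.6
```

```bash
python3 -c "
from h import *
plan([588.5,-228,99],0);ds=look('g3',[(588,-228,105)],30,10)"
```

```text
pos [ 589.2 -228.   100.6] jaw -1.017 j6 2.238 F [-1.2 -0.1 -0.3] Tq [-0.036  0.046 -0.035] w 85.6 t 3.92
tx -0.0025 ty -0.0014 tz 0.0062 | frac 1 [-0.002 -0.001  0.006] spin 0.0000
```

View pics/g3.png

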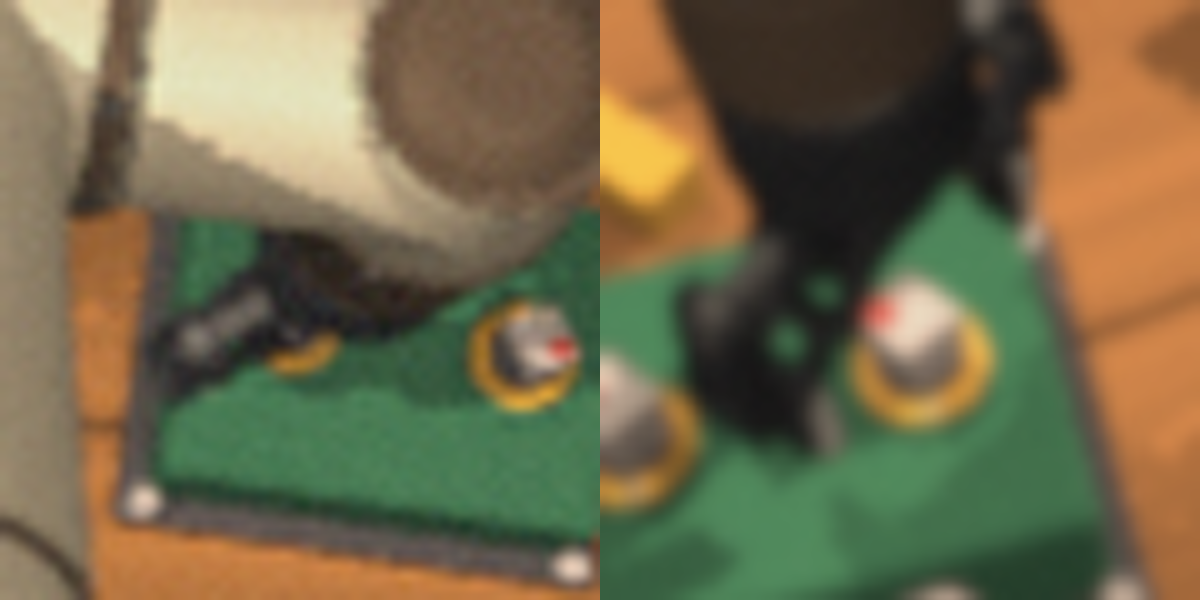

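Request:
play_rows(targets=[{"tx": -0.001, "ty": 0, "tz": 0.005, "spin": 0, "gripper": 1}, {"tx": -0.001, "ty": 0, "tz": 0.005, "spin": 0, "gripper": 1}, {"tx": -0.001, "ty": 0, "tz": 0.005, "spin": 0, "gripper": 1}, {"tx": -0.001, "ty": 0, "tz": 0.005, "spin": 0, "gripper": 1}, {"tx": -0.001, "ty": 0, "tz": 0.005, "spin": 0, "gripper": 1}, {"tx": -0.001, "ty": 0, "tz": 0.005, "spin": 0, "gripper": 1}, {"tx": -0.001, "ty": 0, "tz": 0.005, "spin": 0, "gripper": 1}])

```text
clock: 4.9
position: [588.3, -228.1, 98.1]
ee_rot: [0.962, 0.273, 0.0, 0.0]
contact_force: [-1.1, -1.8, 2.8]
gripper_width: 21.7
```

```bash
python3 -c "
from h import *
plan([588.5,-228,99],0);ds=look('g4',[(588,-228,105)],30,10)"
```

```text
pos [ 588.3 -228.1   98.1] jaw -1.017 j6 2.238 F [-1.1 -1.8  2.8] Tq [-0.337  0.156  0.022] w 21.7 t 4.9
tx 0.0009 ty 0.0001 tz -0.0035 | frac 1 [ 0.001  0.    -0.004] spin 0.0000
```

View pics/g4.png

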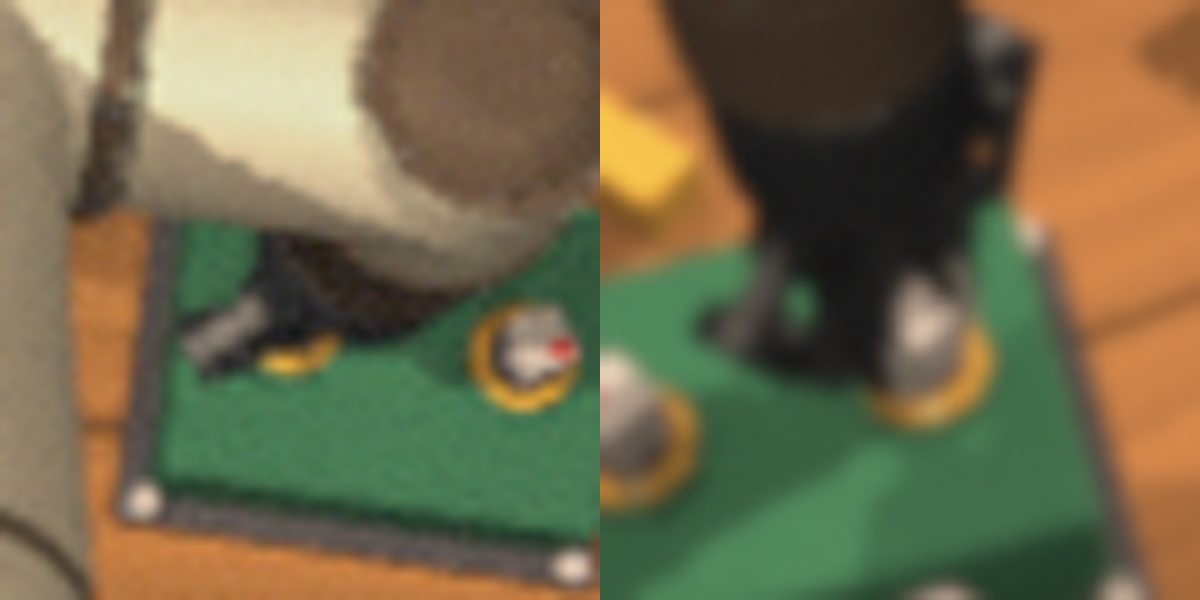

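Request:
play_rows(targets=[{"tx": 0, "ty": 0, "tz": 0, "spin": 0.2, "gripper": 1}, {"tx": 0, "ty": 0, "tz": 0, "spin": 0.4, "gripper": 1}, {"tx": 0, "ty": 0, "tz": 0, "spin": 0.6, "gripper": 1}, {"tx": 0, "ty": 0, "tz": 0, "spin": 0.8, "gripper": 1}, {"tx": 0, "ty": 0, "tz": 0, "spin": 0.9, "gripper": 1}])

```text
clock: 5.62
position: [588.3, -228.0, 98.1]
ee_rot: [0.997, -0.078, 0.0, 0.0]
contact_force: [-1.7, -0.9, 2.9]
gripper_width: 21.6
```

```bash
python3 -c "
from h import *
plan([588.5,-228,99],0)"
```

```text
pos [ 588.3 -228.    98.1] jaw -1.726 j6 1.528 F [-1.7 -0.9  2.9] Tq [-0.224  0.183  0.034] w 21.6 t 5.62
tx 0.0009 ty 0.0001 tz -0.0036 | frac 1 [ 0.001  0.    -0.004] spin 0.0000
```

Request:
play_rows(targets=[{"tx": 0, "ty": 0, "tz": 0, "spin": 0.2, "gripper": 1}, {"tx": 0, "ty": 0, "tz": 0, "spin": 0.4, "gripper": 1}, {"tx": 0, "ty": 0, "tz": 0, "spin": 0.6, "gripper": 1}, {"tx": 0, "ty": 0, "tz": 0, "spin": 0.8, "gripper": 1}])

```text
clock: 6.12
position: [588.3, -227.9, 98.1]
ee_rot: [0.924, -0.383, 0.0, -0.0]
contact_force: [-1.2, -0.5, 3.1]
gripper_width: 21.6
```

```bash
python3 -c "
from h import *
plan([588.5,-228,99],0)
d=get_image('scene');save('g5',cv2.resize(d['frame'][170:250,160:240],None,fx=7,fy=7,interpolation=cv2.INTER_CUBIC))"
```

```text
pos [ 588.3 -227.9   98.1] jaw -2.357 j6 0.898 F [-1.2 -0.5  3.1] Tq [-0.086  0.164  0.091] w 21.6 t 6.12
tx 0.0008 ty -0.0001 tz -0.0036 | frac 1 [ 0.001 -0.    -0.004] spin 0.0000
```

View pics/g5.png

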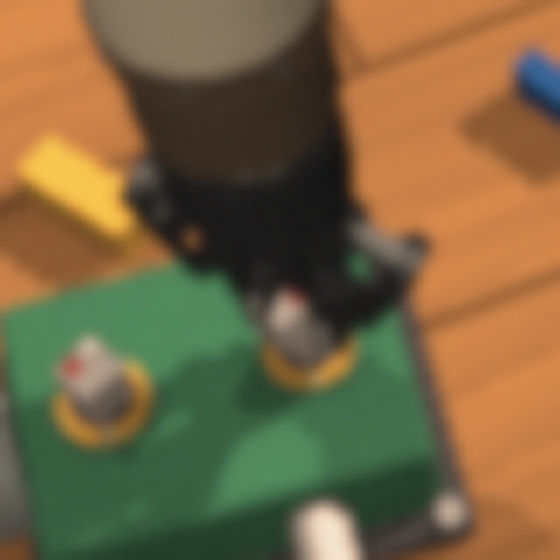

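```bash
cat >> h.py <<'E'
def tq(c,nm=None,n=8):
    q=[];ims=[]
    for i in range(n):
        d=get_image('scene');ims.append(d['frame'].astype(float));q.append(read_state()['wrist_torque'][2])
    s,M=tool();f=np.mean(ims,0)
    u,v=pj(d,[c[0],c[1],78])[0]
    print('tq %.3f +- %.3f'%(np.mean(q),np.std(q)/n**.5),'jaw %.3f'%np.arctan2(M[1,1],M[0,1]),'j6 %.3f'%s['joints'][5],'w %.1f'%s['gripper_width'],s['contact_force'].round(1),'t %.1f'%s['clock'])
    H=16
    # rectify the collar plane z=81 (collar top) to a metric top view
    gx=np.arange(-26,26,.5);X,Yy=np.meshgrid(gx,gx)
    P=np.c_[(c[0]+X).ravel(),(c[1]+Yy).ravel(),np.full(X.size,79.)]
    uv=pj(d,P).astype(np.float32).reshape(X.shape+(2,))
    r=cv2.remap(f.astype(np.float32),uv,None,cv2.INTER_CUBIC)
    br=r.min(2)  # white-ness: min channel
    ang=np.arctan2(Yy,X);rad=np.hypot(X,Yy)
    m=(rad>13)&(rad<18)
    np.savez('/tmp/'+(nm or 'x'),f=f,r=r)
    return r,ang,rad,f
def ring(r,ang,rad,r0=12.5,r1=17.5):
    out=[]
    for a in np.arange(-np.pi,np.pi,np.pi/24):
        m=(abs((ang-a+np.pi)%(2*np.pi)-np.pi)<np.pi/48)&(rad>r0)&(rad<r1)
        out.append(r[m].mean(0))
    return np.array(out)
E
python3 -c "
from h import *
r,a,ra,f=tq((588.3,-228),'q1')
save('rect',cv2.resize(np.clip(r,0,255).astype(np.uint8),None,fx=5,fy=5))
o=ring(r,a,ra);print(np.c_[np.arange(-180,180,7.5),o].round(0).astype(int)[::2].tolist())
"
```

```text
tq -0.039 +- 0.017 jaw -2.351 j6 0.904 w 21.6 [-0.4  0.8  4.9] t 6.6
[[-180, 148, 120, 106], [-165, 174, 149, 132], [-150, 169, 149, 132], [-135, 141, 124, 110], [-120, 111, 97, 85], [-105, 108, 90, 72], [-90, 112, 88, 61], [-75, 111, 84, 52], [-60, 107, 80, 49], [-45, 105, 79, 49], [-30, 110, 85, 56], [-15, 128, 101, 66], [0, 152, 113, 65], [15, 166, 122, 68], [30, 151, 112, 62], [45, 114, 87, 49], [60, 81, 68, 43], [75, 50, 47, 36], [90, 32, 31, 28], [105, 28, 27, 26], [120, 29, 28, 27], [135, 33, 31, 30], [150, 45, 40, 37], [165, 91, 73, 65]]
```

View pics/rect.png

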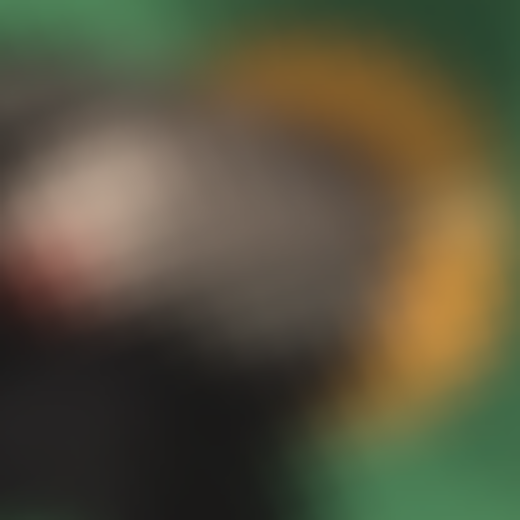

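```bash
cat >> h.py <<'E'
def rect(d,f,c,z=80):
    gx=np.arange(-28,28,.5);X,Yy=np.meshgrid(gx,gx)
    uv=pj(d,np.c_[(c[0]+X).ravel(),(c[1]+Yy).ravel(),np.full(X.size,float(z))]).astype(np.float32).reshape(X.shape+(2,))
    return cv2.remap(f.astype(np.float32),uv,None,cv2.INTER_CUBIC),X,Yy
def mark(d,f,c,z=80,r0=15,r1=21,lo=-100,hi=60):
    r,X,Yy=rect(d,f,c,z);ang=np.degrees(np.arctan2(Yy,X));rad=np.hypot(X,Yy)
    m=(rad>r0)&(rad<r1)&(ang>lo)&(ang<hi)
    q=r[...,2]/(r[...,0]+1) ; a_=r[...,0]-r[...,1]
    bins=np.arange(lo,hi,6);out=[]
    for b in bins:
        k=m&(ang>=b)&(ang<b+6);out.append((b+3,q[k].mean().round(2),a_[k].mean().round(0)))
    return r,out
E
python3 -c "
from h import *
b=dict(np.load('scene0.npz'));f1=np.load('/tmp/q1.npz')['f']
R=[]
for nm,f,c in(('f0',b['frame'],(588.3,-228)),('r0',b['frame'],(576.2,-317.4)),('f1',f1,(588.3,-228))):
    r,o=mark(b,f,c);print(nm,[(int(x[0]),float(x[1])) for x in o]);R.append(r)
save('rr',cv2.resize(np.clip(np.hstack(R),0,255).astype(np.uint8),None,fx=2.3,fy=2.3))
"
```

```text
f0 [(-97, 0.38999998569488525), (-91, 0.3799999952316284), (-85, 0.36000001430511475), (-79, 0.3499999940395355), (-73, 0.3499999940395355), (-67, 0.3400000035762787), (-61, 0.3400000035762787), (-55, 0.3400000035762787), (-49, 0.3400000035762787), (-43, 0.3499999940395355), (-37, 0.36000001430511475), (-31, 0.38999998569488525), (-25, 0.41999998688697815), (-19, 0.46000000834465027), (-13, 0.4699999988079071), (-7, 0.4399999976158142), (-1, 0.4000000059604645), (5, 0.3499999940395355), (11, 0.33000001311302185), (17, 0.3199999928474426), (23, 0.3199999928474426), (29, 0.33000001311302185), (35, 0.3400000035762787), (41, 0.3499999940395355), (47, 0.3700000047683716), (53, 0.3799999952316284), (59, 0.38999998569488525)]
r0 [(-97, 0.41999998688697815), (-91, 0.4000000059604645), (-85, 0.3799999952316284), (-79, 0.3700000047683716), (-73, 0.36000001430511475), (-67, 0.3499999940395355), (-61, 0.3499999940395355), (-55, 0.3400000035762787), (-49, 0.3400000035762787), (-43, 0.3400000035762787), (-37, 0.3499999940395355), (-31, 0.3700000047683716), (-25, 0.4099999964237213), (-19, 0.469999
[... 389 characters left out ...]
(-91, 0.4699999988079071), (-85, 0.41999998688697815), (-79, 0.38999998569488525), (-73, 0.3700000047683716), (-67, 0.36000001430511475), (-61, 0.36000001430511475), (-55, 0.36000001430511475), (-49, 0.3700000047683716), (-43, 0.3700000047683716), (-37, 0.3799999952316284), (-31, 0.4099999964237213), (-25, 0.44999998807907104), (-19, 0.47999998927116394), (-13, 0.4699999988079071), (-7, 0.4300000071525574), (-1, 0.38999998569488525), (5, 0.36000001430511475), (11, 0.3499999940395355), (17, 0.36000001430511475), (23, 0.36000001430511475), (29, 0.3700000047683716), (35, 0.3799999952316284), (41, 0.4099999964237213), (47, 0.46000000834465027), (53, 0.5199999809265137), (59, 0.5699999928474426)]
```

View pics/rr.png

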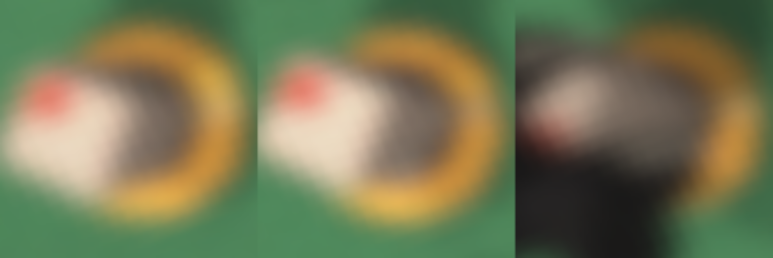

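Add to h.py:
```python
def mk(c,ref=None,lo=-100,hi=40,n=2,quiet=False):
    s,M=tool();t0=s['wrist_torque'][2]
    fs=[]
    for i in range(n): d=get_image('scene');fs.append(d['frame'].astype(float))
    f=np.mean(fs,0);r,o=mark(d,f,c,lo=lo,hi=hi);o=np.array(o,float)
    print('tq %.3f jaw %.3f j6 %.3f w %.1f t %.1f'%(t0,np.arctan2(M[1,1],M[0,1]),s['joints'][5],s['gripper_width'],s['clock']),s['contact_force'].round(1))
    print(' '.join('%d:%.2f'%(a,b) for a,b in o[:,:2]))
    save('mk',cv2.resize(np.clip(r,0,255).astype(np.uint8),None,fx=3,fy=3))
```

```text
(no output)
```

Request:
play_rows(targets=[{"tx": 0, "ty": 0, "tz": 0, "spin": 0.15, "gripper": 1}, {"tx": 0, "ty": 0, "tz": 0, "spin": 0.3, "gripper": 1}, {"tx": 0, "ty": 0, "tz": 0, "spin": 0.4, "gripper": 1}])

```text
clock: 6.95
position: [588.4, -227.9, 98.1]
ee_rot: [0.853, -0.521, 0.0, -0.0]
contact_force: [-0.2, 0.3, 4.7]
gripper_width: 21.9
```

```bash
python3 -c "
from h import *
mk((588.3,-228))"
```

```text
tq 0.096 jaw -2.668 j6 0.587 w 21.9 t 7.0 [-0.2  0.3  4.7]
-97:0.44 -91:0.42 -85:0.39 -79:0.38 -73:0.36 -67:0.35 -61:0.35 -55:0.35 -49:0.36 -43:0.37 -37:0.39 -31:0.42 -25:0.46 -19:0.49 -13:0.49 -7:0.45 -1:0.41 5:0.37 11:0.34 17:0.33 23:0.33 29:0.34 35:0.36 41:0.38
```

Request:
play_rows(targets=[{"tx": 0, "ty": 0, "tz": 0, "spin": 0.15, "gripper": 1}, {"tx": 0, "ty": 0, "tz": 0, "spin": 0.3, "gripper": 1}, {"tx": 0, "ty": 0, "tz": 0, "spin": 0.4, "gripper": 1}])

```text
clock: 7.42
position: [588.5, -227.8, 98.1]
ee_rot: [0.762, -0.648, 0.0, -0.0]
contact_force: [-0.4, -0.4, 4.6]
gripper_width: 21.6
```

```bash
python3 -c "
from h import *
mk((588.3,-228))"
```

```text
tq 0.058 jaw -2.981 j6 0.274 w 21.6 t 7.4 [-0.4 -0.4  4.6]
-97:0.38 -91:0.37 -85:0.36 -79:0.36 -73:0.35 -67:0.34 -61:0.34 -55:0.34 -49:0.36 -43:0.37 -37:0.39 -31:0.43 -25:0.48 -19:0.50 -13:0.49 -7:0.44 -1:0.37 5:0.33 11:0.32 17:0.31 23:0.32 29:0.34 35:0.37 41:0.40
```

Request:
play_rows(targets=[{"tx": 0, "ty": 0, "tz": 0, "spin": 0.15, "gripper": 1}, {"tx": 0, "ty": 0, "tz": 0, "spin": 0.3, "gripper": 1}, {"tx": 0, "ty": 0, "tz": 0, "spin": 0.4, "gripper": 1}])

```text
clock: 7.9
position: [588.5, -227.9, 98.1]
ee_rot: [-0.651, 0.759, -0.0, 0.0]
contact_force: [-0.2, -0.5, 5.0]
gripper_width: 21.4
```

```bash
python3 -c "
from h import *
mk((588.3,-228))"
```

```text
tq 0.083 jaw 2.989 j6 -0.040 w 21.4 t 7.9 [-0.2 -0.5  5. ]
-97:0.43 -91:0.43 -85:0.43 -79:0.43 -73:0.42 -67:0.40 -61:0.38 -55:0.37 -49:0.37 -43:0.36 -37:0.37 -31:0.40 -25:0.45 -19:0.49 -13:0.49 -7:0.45 -1:0.40 5:0.35 11:0.34 17:0.34 23:0.33 29:0.33 35:0.34 41:0.33
```

Request:
play_rows(targets=[{"tx": 0, "ty": 0, "tz": 0, "spin": 0.15, "gripper": 1}, {"tx": 0, "ty": 0, "tz": 0, "spin": 0.3, "gripper": 1}, {"tx": 0, "ty": 0, "tz": 0, "spin": 0.4, "gripper": 1}])

```text
clock: 8.38
position: [588.5, -227.9, 98.1]
ee_rot: [-0.524, 0.851, -0.0, 0.0]
contact_force: [0.1, 0.4, 6.0]
gripper_width: 21.6
```

```bash
python3 -c "
from h import *
mk((588.3,-228))"
```

```text
tq 0.007 jaw 2.675 j6 -0.353 w 21.6 t 8.4 [0.1 0.4 6. ]
-97:0.87 -91:0.86 -85:0.80 -79:0.69 -73:0.56 -67:0.46 -61:0.41 -55:0.38 -49:0.37 -43:0.36 -37:0.36 -31:0.38 -25:0.42 -19:0.46 -13:0.48 -7:0.46 -1:0.43 5:0.38 11:0.35 17:0.33 23:0.33 29:0.33 35:0.34 41:0.34
```

Request:
play_rows(targets=[{"tx": 0, "ty": 0, "tz": 0, "spin": 0.15, "gripper": 1}, {"tx": 0, "ty": 0, "tz": 0, "spin": 0.3, "gripper": 1}, {"tx": 0, "ty": 0, "tz": 0, "spin": 0.4, "gripper": 1}])

```text
clock: 8.85
position: [588.6, -227.9, 98.1]
ee_rot: [-0.385, 0.923, -0.0, 0.0]
contact_force: [-0.5, -0.8, 5.2]
gripper_width: 21.7
```

```bash
python3 -c "
from h import *
mk((588.3,-228))"
```

```text
tq 0.033 jaw 2.361 j6 -0.667 w 21.7 t 8.8 [-0.5 -0.8  5.2]
-97:0.93 -91:0.92 -85:0.87 -79:0.77 -73:0.64 -67:0.54 -61:0.49 -55:0.45 -49:0.43 -43:0.42 -37:0.43 -31:0.45 -25:0.48 -19:0.51 -13:0.50 -7:0.46 -1:0.40 5:0.35 11:0.33 17:0.32 23:0.32 29:0.33 35:0.33 41:0.34
```

View pics/mk.png

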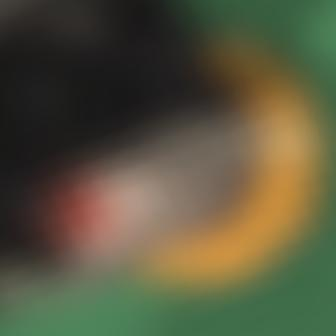

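Request:
play_rows(targets=[{"tx": 0, "ty": 0, "tz": 0, "spin": 0.15, "gripper": 1}, {"tx": 0, "ty": 0, "tz": 0, "spin": 0.3, "gripper": 1}, {"tx": 0, "ty": 0, "tz": 0, "spin": 0.4, "gripper": 1}])

```text
clock: 9.32
position: [588.6, -227.9, 98.1]
ee_rot: [-0.236, 0.972, -0.0, 0.001]
contact_force: [0.3, 0.5, 5.4]
gripper_width: 21.6
```

```bash
python3 -c "
from h import *
mk((588.3,-228))"
```

```text
tq 0.086 jaw 2.047 j6 -0.981 w 21.6 t 9.3 [0.3 0.5 5.4]
-97:0.93 -91:0.92 -85:0.89 -79:0.82 -73:0.70 -67:0.61 -61:0.56 -55:0.51 -49:0.49 -43:0.45 -37:0.43 -31:0.42 -25:0.44 -19:0.46 -13:0.47 -7:0.44 -1:0.39 5:0.35 11:0.32 17:0.32 23:0.32 29:0.33 35:0.34 41:0.34
```

Request:
play_rows(targets=[{"tx": 0, "ty": 0, "tz": 0, "spin": 0.15, "gripper": 1}, {"tx": 0, "ty": 0, "tz": 0, "spin": 0.3, "gripper": 1}, {"tx": 0, "ty": 0, "tz": 0, "spin": 0.4, "gripper": 1}])

```text
clock: 9.8
position: [588.6, -228.0, 98.1]
ee_rot: [-0.081, 0.997, -0.0, 0.001]
contact_force: [0.6, -0.8, 5.4]
gripper_width: 21.4
```

```bash
python3 -c "
from h import *
mk((588.3,-228))"
```

```text
tq 0.052 jaw 1.734 j6 -1.295 w 21.4 t 9.8 [ 0.6 -0.8  5.4]
-97:0.82 -91:0.77 -85:0.70 -79:0.64 -73:0.60 -67:0.56 -61:0.52 -55:0.47 -49:0.43 -43:0.39 -37:0.37 -31:0.39 -25:0.42 -19:0.45 -13:0.46 -7:0.44 -1:0.39 5:0.34 11:0.32 17:0.32 23:0.32 29:0.33 35:0.34 41:0.34
```

View pics/mk.png

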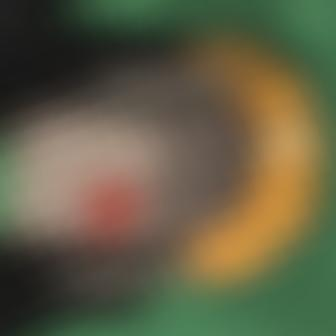

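Request:
play_rows(targets=[{"tx": 0, "ty": 0, "tz": 0, "spin": 0.15, "gripper": 1}, {"tx": 0, "ty": 0, "tz": 0, "spin": 0.3, "gripper": 1}, {"tx": 0, "ty": 0, "tz": 0, "spin": 0.4, "gripper": 1}])

```text
clock: 10.28
position: [588.6, -228.1, 98.1]
ee_rot: [0.075, 0.997, -0.0, 0.001]
contact_force: [0.6, -0.4, 4.6]
gripper_width: 21.6
```

```bash
python3 -c "
from h import *
mk((588.3,-228))"
```

```text
tq 0.226 jaw 1.420 j6 -1.608 w 21.6 t 10.3 [ 0.6 -0.4  4.6]
-97:0.75 -91:0.72 -85:0.67 -79:0.61 -73:0.54 -67:0.47 -61:0.43 -55:0.40 -49:0.40 -43:0.39 -37:0.40 -31:0.43 -25:0.46 -19:0.46 -13:0.44 -7:0.39 -1:0.35 5:0.33 11:0.33 17:0.33 23:0.33 29:0.34 35:0.35 41:0.35
```

Request:
play_rows(targets=[{"tx": 0, "ty": 0, "tz": 0, "spin": 0.15, "gripper": 1}, {"tx": 0, "ty": 0, "tz": 0, "spin": 0.3, "gripper": 1}, {"tx": 0, "ty": 0, "tz": 0, "spin": 0.4, "gripper": 1}])

```text
clock: 10.75
position: [588.6, -228.1, 98.1]
ee_rot: [0.23, 0.973, -0.0, 0.001]
contact_force: [1.1, 0.2, 5.2]
gripper_width: 20.9
```

```bash
python3 -c "
from h import *
mk((588.3,-228))"
```

```text
tq 0.245 jaw 1.106 j6 -1.922 w 20.9 t 10.8 [1.1 0.2 5.2]
-97:0.66 -91:0.58 -85:0.51 -79:0.45 -73:0.41 -67:0.39 -61:0.39 -55:0.38 -49:0.39 -43:0.42 -37:0.47 -31:0.51 -25:0.50 -19:0.45 -13:0.39 -7:0.35 -1:0.33 5:0.32 11:0.32 17:0.33 23:0.34 29:0.37 35:0.39 41:0.41
```

```bash
cat > mk2.py <<'E'
from h import *
import sys
def run(c,fs,labels,r0=15,r1=21):
    b=dict(np.load('scene0.npz'));R=[]
    for f,l in zip(fs,labels):
        r,o=mark(b,f,c,r0=r0,r1=r1,lo=-90,hi=42);o=np.array(o,float)
        print(l,' '.join('%d:%.2f'%(a,q) for a,q in o[:,:2]));R.append(cv2.circle(np.ascontiguousarray(np.clip(r,0,255).astype(np.uint8)),(56,56),36,(255,255,255),1))
    save('mk2',cv2.resize(np.hstack(R),None,fx=2.2,fy=2.2))
if __name__=='__main__':
    fs=[dict(np.load('scene0.npz'))['frame'],np.load('/tmp/q1.npz')['f'],np.mean([get_image('scene')['frame'].astype(float) for _ in range(2)],0)]
    run((592.3,-229.3),fs,['0','1','now'])
    s,M=tool();print(s['wrist_torque'],s['gripper_width'],np.arctan2(M[1,1],M[0,1]))
E
python3 mk2.py
```

```text
0 -87:0.36 -81:0.37 -75:0.36 -69:0.35 -63:0.35 -57:0.35 -51:0.35 -45:0.36 -39:0.37 -33:0.39 -27:0.43 -21:0.46 -15:0.49 -9:0.49 -3:0.46 3:0.42 9:0.39 15:0.37 21:0.36 27:0.36 33:0.37 39:0.38
1 -87:0.38 -81:0.37 -75:0.36 -69:0.36 -63:0.36 -57:0.36 -51:0.36 -45:0.36 -39:0.37 -33:0.39 -27:0.44 -21:0.48 -15:0.50 -9:0.49 -3:0.45 3:0.41 9:0.38 15:0.37 21:0.37 27:0.37 33:0.39 39:0.40
now -87:0.42 -81:0.40 -75:0.38 -69:0.36 -63:0.36 -57:0.37 -51:0.38 -45:0.41 -39:0.46 -33:0.50 -27:0.52 -21:0.48 -15:0.44 -9:0.39 -3:0.37 3:0.36 9:0.37 15:0.36 21:0.36 27:0.36 33:0.38 39:0.40
[-0.21447355 -0.15247873 -0.049626  ] 20.603105139346777 1.1079715208612744
```

View pics/mk2.png

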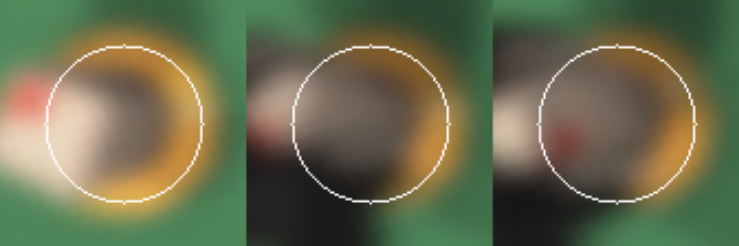

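Run:
```python
from h import *
b=dict(np.load('scene0.npz'))
now=get_image('scene')
for f in (b['frame'],np.load('/tmp/q1.npz')['f'],now['frame']):
    r,X,Yy=rect(b,f,(588,-228.7),105)
    w=np.clip(r[...,0]-1.35*r[...,1]-0,0,None)*(np.hypot(X,Yy)<16)*(r[...,2]>.6*r[...,1])
    w=w*(w>.5*w.max())
    x,y=(w*X).sum()/w.sum(),(w*Yy).sum()/w.sum();print(x,y,np.hypot(x,y),np.degrees(np.arctan2(y,x)),w.max())
s,M=tool();print(s['gripper_width'],s['position'],np.degrees(np.arctan2(M[1,1],M[0,1])))
save('z',cv2.resize(now['frame'][170:250,160:240],None,fx=7,fy=7,interpolation=cv2.INTER_CUBIC))
```

```text
-2.1958863016298977 -7.7579134715249 8.062700421158743 -105.80422620665135 48.204727
-6.889536098870559 0.9658679008724039 6.956910841715325 172.01951855318637 17.49044
6.968699217780889 1.950426257350535 7.236499939422538 15.636074347170865 24.601486
21.118311201409227 [ 588.6296537  -228.12061325   98.10792901] 63.47996588866187
```

View pics/z.png

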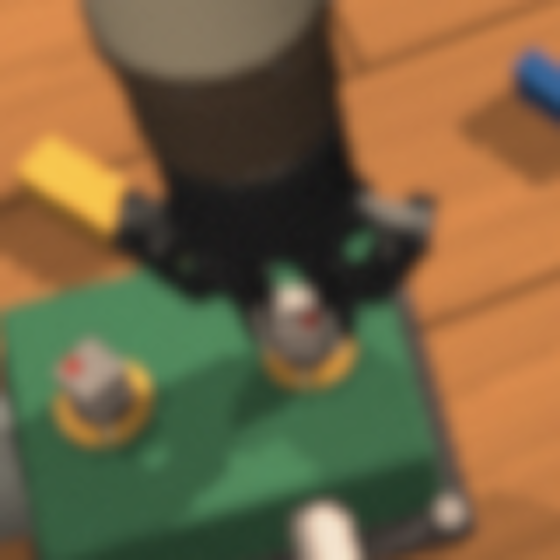

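Run:
```python
from h import *
b=dict(np.load('scene0.npz'));a=dict(np.load('top0.npz'))
def m_of(f):
    g=f.astype(float)+3; return np.clip((g[...,0]/g[...,1]-.7)/.35,0,1)
circ=[(np.cos(t),np.sin(t)) for t in np.linspace(0,2*np.pi,40)]
for d,c in((b,(587.7,-228.9)),(b,(575.7,-318.5)),(a,(589.2,-227.1)),(a,(576.8,-316.3))):
    u,v=pj(d,[*c,90])[0];win=(int(u)-11,int(u)+11,int(v)-10,int(v)+11)
    m=m_of(d['frame'][win[2]:win[3],win[0]:win[1]])
    def cost(p):
        x,y,Rr,z=p*[10,10,10,10]
        r=np.maximum(render(d,[[(Rr*q[0],Rr*q[1]) for q in circ]],(x,y,0),70,z,win),render(d,SH['head'],(x,y,.53),z,105,win))
        return ((gaussian_filter(r,.7)-m)**2).sum()
    s=np.array([c[0]/10,c[1]/10,1.8,7.8]);sim=np.vstack([s]+[s+q for q in np.diag([.3,.3,.3,.4])])
    o=minimize(cost,s,method='Nelder-Mead',options=dict(initial_simplex=sim));print(o.x*10,o.fun)
```

```text
[ 586.50717462 -229.14011783   23.00219388   69.36080494] 5.485604020207278
[ 574.14691949 -318.6156967    23.00437415   69.79597204] 3.1300323849048417
[ 588.50032433 -226.68258814   21.5332047    78.76663521] 2.6343425331237764
[ 576.53412715 -316.47957785   21.42997243   78.95966959] 13.405507789276607
```

Run:
```python
import mk2
from h import *
from h import mark
b=dict(np.load('scene0.npz'))
now=np.mean([get_image('scene')['frame'].astype(float) for _ in range(3)],0);np.save('/tmp/now.npy',now)
fs=[b['frame'],np.load('/tmp/q1.npz')['f'],now]
for z,c in((70,(586.5,-229.1)),(74,(588,-229)),(79,(590,-229.5))):
    R=[]
    for f in fs:
        r,o=mark(b,f,c,z=z,r0=14,r1=23,lo=-90,hi=60);o=np.array(o,float)
        m=(o[:,0]>-60)&(o[:,0]<30);q=o[:,1];base=np.percentile(q[m],15)
        k=int(np.argmax(np.where(m,q,0)));w=np.clip(q[k-3:k+4]-base,0,None);print(z,'peak %.1f'%((w*o[k-3:k+4,0]).sum()/w.sum()))
        R.append(cv2.circle(np.ascontiguousarray(np.clip(r,0,255).astype(np.uint8)),(56,56),44,(255,255,255),1))
    save('mk_%d'%z,cv2.resize(np.hstack(R),None,fx=2.2,fy=2.2))
```

```text
70 peak -10.9
70 peak -13.7
70 peak -26.9
74 peak -12.8
74 peak -13.6
74 peak -27.6
79 peak -10.3
79 peak -13.2
79 peak -26.9
```

View pics/mk_70.png

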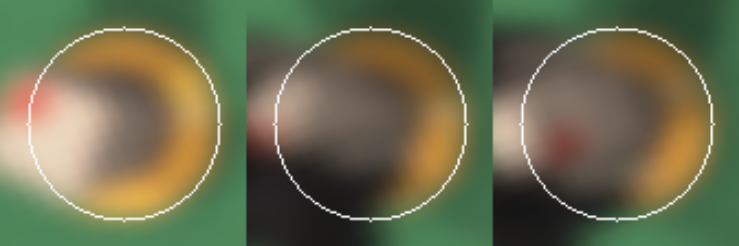

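View pics/mk_74.png

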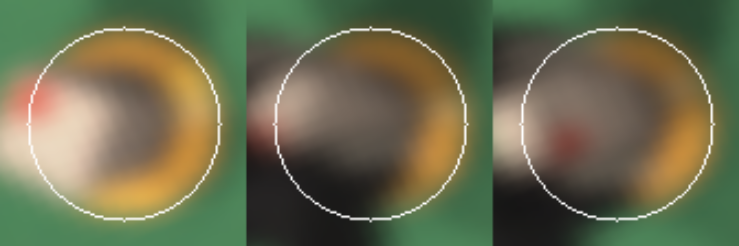

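Request:
play_rows(targets=[{"tx": 0, "ty": 0, "tz": 0, "spin": 0.1, "gripper": 1}, {"tx": 0, "ty": 0, "tz": 0, "spin": 0.2, "gripper": 1}])

```text
clock: 11.4
position: [588.6, -228.1, 98.1]
ee_rot: [0.306, 0.952, -0.0, 0.001]
contact_force: [0.6, -1.3, 4.8]
gripper_width: 20.9
```

```bash
cat > mk3.py <<'E'
from h import *
def pk(f,c,z=74,lo=-90,hi=60):
    b=dict(np.load('scene0.npz'));r,o=mark(b,f,c,z=z,r0=14,r1=23,lo=lo,hi=hi);o=np.array(o,float)
    m=(o[:,0]>-72)&(o[:,0]<20);q=o[:,1];base=np.percentile(q[m],15)
    k=int(np.argmax(np.where(m,q,0)));w=np.clip(q[k-3:k+4]-base,0,None);return (w*o[k-3:k+4,0]).sum()/w.sum(),o
def run(c,n=3):
    s,M=tool();t0=s['wrist_torque'][2]
    f=np.mean([get_image('scene')['frame'].astype(float) for _ in range(n)],0)
    p,o=pk(f,c)
    s,M=tool()
    print('tq %.3f jaw %.3f j6 %.3f w %.1f t %.1f'%(t0,np.arctan2(M[1,1],M[0,1]),s['joints'][5],s['gripper_width'],s['clock']),s['contact_force'].round(1),'PEAK %.1f'%p)
    print(' '.join('%d:%.2f'%(a,b) for a,b in o[:,:2]))
F=(588,-229);Rr=(575.8,-318.5)
E
python3 -c "
from mk3 import *
run(F)"
```

```text
tq 0.246 jaw 0.951 j6 -2.077 w 20.9 t 11.6 [ 0.6 -0.5  5.1] PEAK -37.0
-87:0.46 -81:0.44 -75:0.42 -69:0.41 -63:0.40 -57:0.42 -51:0.45 -45:0.49 -39:0.51 -33:0.51 -27:0.48 -21:0.45 -15:0.43 -9:0.42 -3:0.40 3:0.39 9:0.40 15:0.39 21:0.40 27:0.40 33:0.41 39:0.43 45:0.44 51:0.45 57:0.48
```

Request:
play_rows(targets=[{"tx": 0, "ty": 0, "tz": 0, "spin": 0.08, "gripper": 1}, {"tx": 0, "ty": 0, "tz": 0, "spin": 0.16, "gripper": 1}])

```text
clock: 11.8
position: [588.6, -228.1, 98.1]
ee_rot: [0.365, 0.931, -0.0, 0.001]
contact_force: [0.3, -0.3, 5.1]
gripper_width: 20.6
```

```bash
python3 -c "
from mk3 import *
run(F)
b=dict(np.load('scene0.npz'))
print(pk(b['frame'],F)[0],pk(b['frame'],Rr)[0],pk(np.load('/tmp/q1.npz')['f'],F)[0])"
```

```text
tq 0.245 jaw 0.825 j6 -2.203 w 20.5 t 11.9 [ 0.5 -1.5  4.9] PEAK -42.8
-87:0.44 -81:0.44 -75:0.42 -69:0.42 -63:0.42 -57:0.44 -51:0.46 -45:0.48 -39:0.48 -33:0.47 -27:0.45 -21:0.43 -15:0.40 -9:0.39 -3:0.38 3:0.38 9:0.39 15:0.39 21:0.40 27:0.41 33:0.42 39:0.44 45:0.46 51:0.48 57:0.53
-12.77777812117899 -12.324184950417626 -13.641509274818526
```

Request:
play_rows(targets=[{"tx": 0, "ty": 0, "tz": 0, "spin": 0.04, "gripper": 1}, {"tx": 0, "ty": 0, "tz": 0, "spin": 0.04, "gripper": -1}, {"tx": 0, "ty": 0, "tz": 0, "spin": 0.04, "gripper": -1}, {"tx": 0, "ty": 0, "tz": 0, "spin": 0.04, "gripper": -1}, {"tx": 0, "ty": 0, "tz": 0, "spin": 0.04, "gripper": -1}, {"tx": 0, "ty": 0, "tz": -0.15, "spin": 0.04, "gripper": -1}, {"tx": 0, "ty": 0, "tz": -0.4, "spin": 0.04, "gripper": -1}, {"tx": 0, "ty": 0, "tz": -0.4, "spin": 0.04, "gripper": -1}, {"tx": 0, "ty": 0, "tz": -0.4, "spin": 0.04, "gripper": -1}])

```text
clock: 13.08
position: [587.7, -227.6, 197.7]
ee_rot: [0.381, 0.925, 0.0, -0.0]
contact_force: [0.0, 0.2, -1.3]
gripper_width: 85.2
```

```bash
python3 -c "
from mk3 import *
run(F);run(Rr)
ds=look('g6',[(588,-228,80)],30,10)"
```

```text
tq 0.022 jaw 0.789 j6 -2.239 w 85.3 t 13.2 [ 0.   0.  -0.2] PEAK -44.4
-87:0.41 -81:0.41 -75:0.40 -69:0.40 -63:0.40 -57:0.42 -51:0.44 -45:0.46 -39:0.46 -33:0.43 -27:0.40 -21:0.38 -15:0.36 -9:0.37 -3:0.37 3:0.37 9:0.38 15:0.38 21:0.39 27:0.39 33:0.40 39:0.41 45:0.42 51:0.42 57:0.44
tq -0.036 jaw 0.789 j6 -2.239 w 85.8 t 13.4 [ 0.2 -0.7  0.5] PEAK -12.3
-87:0.43 -81:0.43 -75:0.42 -69:0.42 -63:0.40 -57:0.40 -51:0.38 -45:0.38 -39:0.38 -33:0.39 -27:0.43 -21:0.48 -15:0.52 -9:0.52 -3:0.48 3:0.43 9:0.40 15:0.39 21:0.40 27:0.39 33:0.39 39:0.39 45:0.40 51:0.41 57:0.42
```

View pics/g6.png

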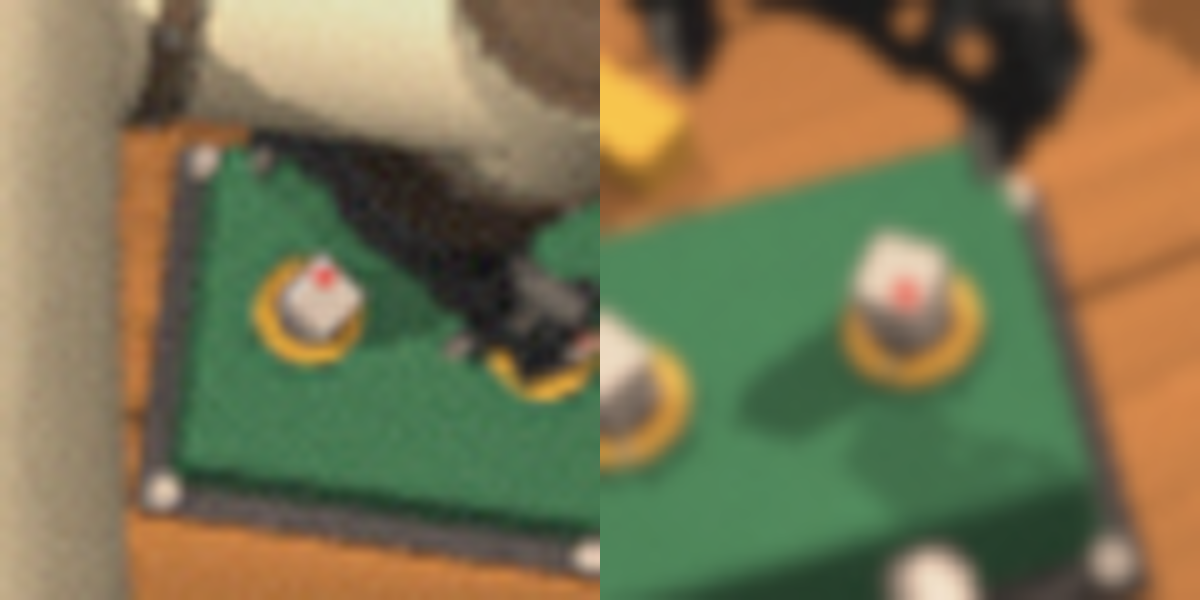

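Request:
play_rows(targets=[{"tx": 0, "ty": 0, "tz": 0, "spin": -1, "gripper": -1}, {"tx": 0, "ty": 0, "tz": 0, "spin": -1, "gripper": -1}, {"tx": 0, "ty": 0, "tz": 0, "spin": -1, "gripper": -1}, {"tx": 0, "ty": 0, "tz": 0, "spin": -1, "gripper": -1}, {"tx": 0, "ty": 0, "tz": 0, "spin": -1, "gripper": -1}])

```text
clock: 14.1
position: [588.1, -227.9, 197.6]
ee_rot: [-0.002, 1.0, 0.0, -0.0]
contact_force: [0.2, -0.8, -0.7]
gripper_width: 84.9
```

Request:
play_rows(targets=[{"tx": 0, "ty": 0, "tz": 0, "spin": -1, "gripper": -1}, {"tx": 0, "ty": 0, "tz": 0, "spin": -1, "gripper": -1}, {"tx": 0, "ty": 0, "tz": 0, "spin": -1, "gripper": -1}, {"tx": 0, "ty": 0, "tz": 0, "spin": -1, "gripper": -1}, {"tx": 0, "ty": 0, "tz": 0, "spin": -1, "gripper": -1}])

```text
clock: 14.72
position: [588.1, -227.9, 197.7]
ee_rot: [-0.384, 0.923, 0.0, -0.0]
contact_force: [-0.3, 0.3, 0.3]
gripper_width: 85.4
```

Request:
play_rows(targets=[{"tx": 0, "ty": 0, "tz": 0, "spin": -1, "gripper": -1}, {"tx": 0, "ty": 0, "tz": 0, "spin": -1, "gripper": -1}, {"tx": 0, "ty": 0, "tz": 0, "spin": -1, "gripper": -1}, {"tx": 0, "ty": 0, "tz": 0, "spin": -1, "gripper": -1}, {"tx": 0, "ty": 0, "tz": 0, "spin": -1, "gripper": -1}])

```text
clock: 15.35
position: [588.2, -227.9, 197.8]
ee_rot: [0.708, -0.707, -0.0, 0.0]
contact_force: [0.7, -0.2, 0.3]
gripper_width: 85.8
```

Request:
play_rows(targets=[{"tx": 0, "ty": 0, "tz": 0, "spin": -1, "gripper": -1}, {"tx": 0, "ty": 0, "tz": 0, "spin": -1, "gripper": -1}, {"tx": 0, "ty": 0, "tz": 0, "spin": -1, "gripper": -1}, {"tx": 0, "ty": 0, "tz": 0, "spin": -1, "gripper": -1}, {"tx": 0, "ty": 0, "tz": 0, "spin": -1, "gripper": -1}])

```text
clock: 15.98
position: [588.1, -227.9, 197.8]
ee_rot: [0.924, -0.382, -0.0, -0.0]
contact_force: [-1.0, -0.2, -0.8]
gripper_width: 85.5
```

```bash
python3 -c "
from h import *
plan([576.2,-317.4,195],0)
ds=[get_image('top'),get_image('scene')]
for dd in(ds,ds[:1],ds[1:]): print(fit(dd,'head','head',576,-317,[.2,.5,.8,1.2],81,105,9))"
```

```text
pos [ 588.1 -227.9  197.8] jaw -2.356 j6 0.9 F [-1.  -0.2 -0.8] Tq [0.047 0.077 0.011] w 85.5 t 15.97
tx 0.2191 ty 0.2870 tz 0.0112 | frac 1 [0.219 0.287 0.011] spin 0.0000
(array([ 5.77386510e+02, -3.17601734e+02,  4.38122177e-01]), np.float64(101.70902498736133))
(array([ 583.95202474, -312.023113  ,    1.32896598]), np.float64(77.85028273925656))
(array([ 575.91235574, -318.4916238 ,    0.61518235]), np.float64(13.72260661118675))
```

Request:
play_rows(targets=[{"tx": 0.219, "ty": 0.287, "tz": 0, "spin": -0.85, "gripper": -1}, {"tx": 0.219, "ty": 0.287, "tz": 0, "spin": -0.85, "gripper": -1}, {"tx": 0.219, "ty": 0.287, "tz": 0, "spin": -0.85, "gripper": -1}, {"tx": 0.219, "ty": 0.287, "tz": 0, "spin": -0.85, "gripper": -1}, {"tx": 0.219, "ty": 0.287, "tz": 0, "spin": -0.85, "gripper": -1}])

```text
clock: 16.7
position: [576.5, -317.5, 197.7]
ee_rot: [0.998, -0.059, -0.0, -0.0]
contact_force: [0.6, 0.7, -0.0]
gripper_width: 85.7
```

Request:
play_rows(targets=[{"tx": 0, "ty": 0, "tz": 0, "spin": -0.85, "gripper": -1}, {"tx": 0, "ty": 0, "tz": 0, "spin": -0.85, "gripper": -1}, {"tx": 0, "ty": 0, "tz": 0, "spin": -0.85, "gripper": -1}, {"tx": 0, "ty": 0, "tz": 0, "spin": -0.85, "gripper": -1}, {"tx": 0, "ty": 0, "tz": 0, "spin": -0.85, "gripper": -1}, {"tx": 0, "ty": 0, "tz": 0, "spin": -0.85, "gripper": -1}])

```text
clock: 17.45
position: [576.5, -317.3, 197.8]
ee_rot: [0.962, 0.272, 0.0, 0.0]
contact_force: [-0.4, -0.0, 0.2]
gripper_width: 85.2
```

```bash
python3 -c "
from h import *
plan([576.3,-317.5,99],0)"
```

```text
pos [ 576.5 -317.3  197.8] jaw -1.02 j6 2.379 F [-0.4 -0.   0.2] Tq [-0.026 -0.011  0.004] w 85.2 t 17.45
tx -0.0012 ty 0.0001 tz 0.3953 | frac 1 [-0.001  0.     0.395] spin 0.0000
```

Request:
play_rows(targets=[{"tx": 0, "ty": 0, "tz": 0.15, "spin": 0, "gripper": -1}, {"tx": 0, "ty": 0, "tz": 0.3, "spin": 0, "gripper": -1}, {"tx": 0, "ty": 0, "tz": 0.385, "spin": 0, "gripper": -1}, {"tx": 0, "ty": 0, "tz": 0.395, "spin": 0, "gripper": -1}, {"tx": 0, "ty": 0, "tz": 0.395, "spin": 0, "gripper": -1}, {"tx": 0, "ty": 0, "tz": 0.395, "spin": 0, "gripper": 1}, {"tx": 0, "ty": 0, "tz": 0.395, "spin": 0, "gripper": 1}, {"tx": 0, "ty": 0, "tz": 0.395, "spin": 0, "gripper": 1}, {"tx": 0, "ty": 0, "tz": 0.395, "spin": 0, "gripper": 1}, {"tx": 0, "ty": 0, "tz": 0.395, "spin": 0, "gripper": 1}, {"tx": 0, "ty": 0, "tz": 0.395, "spin": 0, "gripper": 1}])

```text
clock: 18.82
position: [576.4, -317.2, 99.8]
ee_rot: [0.962, 0.273, 0.0, -0.0]
contact_force: [-2.5, 3.4, 5.4]
gripper_width: 21.7
```

```bash
python3 -c "
from mk3 import *
run(Rr)"
```

```text
tq -0.062 jaw -1.017 j6 2.383 w 21.8 t 19.0 [-1.2  3.4  5.7] PEAK -75.8
-87:0.87 -81:0.81 -75:0.71 -69:0.64 -63:0.56 -57:0.51 -51:0.46 -45:0.43 -39:0.40 -33:0.39 -27:0.42 -21:0.47 -15:0.51 -9:0.51 -3:0.47 3:0.42 9:0.40 15:0.39 21:0.40 27:0.39 33:0.39 39:0.39 45:0.39 51:0.39 57:0.40
```

Request:
play_rows(targets=[{"tx": 0, "ty": 0, "tz": 0, "spin": 0.2, "gripper": 1}, {"tx": 0, "ty": 0, "tz": 0, "spin": 0.4, "gripper": 1}, {"tx": 0, "ty": 0, "tz": 0, "spin": 0.6, "gripper": 1}, {"tx": 0, "ty": 0, "tz": 0, "spin": 0.8, "gripper": 1}, {"tx": 0, "ty": 0, "tz": 0, "spin": 0.9, "gripper": 1}])

```text
clock: 19.6
position: [576.5, -317.3, 99.8]
ee_rot: [0.997, -0.078, 0.0, 0.0]
contact_force: [-1.7, 3.2, 5.5]
gripper_width: 21.4
```

```bash
python3 -c "
from mk3 import *
run(Rr)"
```

```text
tq 0.099 jaw -1.724 j6 1.675 w 21.2 t 19.8 [-1.3  2.4  5.7] PEAK -15.0
-87:0.67 -81:0.61 -75:0.54 -69:0.50 -63:0.46 -57:0.44 -51:0.41 -45:0.40 -39:0.40 -33:0.42 -27:0.47 -21:0.52 -15:0.54 -9:0.52 -3:0.47 3:0.42 9:0.40 15:0.39 21:0.40 27:0.39 33:0.38 39:0.38 45:0.39 51:0.40 57:0.41
```

Request:
play_rows(targets=[{"tx": 0, "ty": 0, "tz": 0, "spin": 0.2, "gripper": 1}, {"tx": 0, "ty": 0, "tz": 0, "spin": 0.4, "gripper": 1}, {"tx": 0, "ty": 0, "tz": 0, "spin": 0.6, "gripper": 1}, {"tx": 0, "ty": 0, "tz": 0, "spin": 0.8, "gripper": 1}])

```text
clock: 20.25
position: [576.4, -317.4, 99.8]
ee_rot: [0.924, -0.383, 0.0, 0.0]
contact_force: [-2.2, 1.8, 5.1]
gripper_width: 21.7
```

```bash
python3 -c "
from mk3 import *
run(Rr)"
```

```text
tq 0.129 jaw -2.352 j6 1.047 w 21.8 t 20.4 [-2.3  1.9  4.9] PEAK -15.0
-87:0.47 -81:0.47 -75:0.44 -69:0.44 -63:0.42 -57:0.42 -51:0.40 -45:0.39 -39:0.40 -33:0.42 -27:0.46 -21:0.51 -15:0.53 -9:0.51 -3:0.46 3:0.42 9:0.40 15:0.39 21:0.40 27:0.39 33:0.39 39:0.39 45:0.40 51:0.41 57:0.43
```

Request:
play_rows(targets=[{"tx": 0, "ty": 0, "tz": 0, "spin": 0.15, "gripper": 1}, {"tx": 0, "ty": 0, "tz": 0, "spin": 0.3, "gripper": 1}, {"tx": 0, "ty": 0, "tz": 0, "spin": 0.4, "gripper": 1}])

```text
clock: 20.78
position: [576.4, -317.5, 99.8]
ee_rot: [0.853, -0.522, 0.0, 0.0]
contact_force: [-1.5, 2.2, 5.3]
gripper_width: 21.6
```

```bash
python3 -c "
from mk3 import *
run(Rr)"
```

```text
tq 0.099 jaw -2.666 j6 0.733 w 21.4 t 20.9 [-2.7  2.   6.2] PEAK -15.3
-87:0.46 -81:0.46 -75:0.44 -69:0.44 -63:0.42 -57:0.41 -51:0.40 -45:0.40 -39:0.41 -33:0.44 -27:0.48 -21:0.53 -15:0.55 -9:0.53 -3:0.48 3:0.43 9:0.40 15:0.39 21:0.39 27:0.38 33:0.38 39:0.38 45:0.39 51:0.42 57:0.44
```

Request:
play_rows(targets=[{"tx": 0, "ty": 0, "tz": 0, "spin": 0.16, "gripper": 1}, {"tx": 0, "ty": 0, "tz": 0, "spin": 0.32, "gripper": 1}])

```text
clock: 21.18
position: [576.3, -317.5, 99.8]
ee_rot: [0.781, -0.625, 0.0, 0.0]
contact_force: [-2.1, 1.8, 5.6]
gripper_width: 21.2
```

```bash
python3 -c "
from mk3 import *
run(Rr)"
```

```text
tq 0.062 jaw -2.918 j6 0.481 w 21.7 t 21.3 [-2.1  2.5  5.8] PEAK -15.5
-87:0.43 -81:0.43 -75:0.42 -69:0.42 -63:0.40 -57:0.40 -51:0.39 -45:0.39 -39:0.40 -33:0.43 -27:0.48 -21:0.53 -15:0.55 -9:0.52 -3:0.47 3:0.42 9:0.40 15:0.38 21:0.39 27:0.38 33:0.38 39:0.38 45:0.39 51:0.40 57:0.42
```

Request:
play_rows(targets=[{"tx": 0, "ty": 0, "tz": 0, "spin": 0.16, "gripper": 1}, {"tx": 0, "ty": 0, "tz": 0, "spin": 0.32, "gripper": 1}])

```text
clock: 21.58
position: [576.3, -317.5, 99.8]
ee_rot: [-0.696, 0.718, 0.0, -0.0]
contact_force: [-2.5, 1.4, 5.7]
gripper_width: 21.5
```

```bash
python3 -c "
from mk3 import *
run(Rr)"
```

```text
tq 0.077 jaw 3.114 j6 0.230 w 21.4 t 21.7 [-2.7  2.   5.6] PEAK -13.8
-87:0.66 -81:0.61 -75:0.54 -69:0.50 -63:0.46 -57:0.43 -51:0.41 -45:0.40 -39:0.40 -33:0.41 -27:0.45 -21:0.49 -15:0.51 -9:0.51 -3:0.47 3:0.42 9:0.40 15:0.39 21:0.40 27:0.39 33:0.39 39:0.39 45:0.39 51:0.39 57:0.40
```

Request:
play_rows(targets=[{"tx": 0, "ty": 0, "tz": 0, "spin": 0.16, "gripper": 1}, {"tx": 0, "ty": 0, "tz": 0, "spin": 0.32, "gripper": 1}])

```text
clock: 21.98
position: [576.2, -317.5, 99.8]
ee_rot: [-0.601, 0.8, 0.0, -0.0]
contact_force: [-2.8, 1.5, 5.6]
gripper_width: 21.4
```

```bash
python3 -c "
from mk3 import *
run(Rr)"
```

```text
tq 0.062 jaw 2.863 j6 -0.021 w 21.7 t 22.1 [-2.5  1.4  6. ] PEAK -13.1
-87:0.72 -81:0.63 -75:0.54 -69:0.49 -63:0.45 -57:0.43 -51:0.41 -45:0.41 -39:0.41 -33:0.41 -27:0.44 -21:0.48 -15:0.51 -9:0.51 -3:0.47 3:0.42 9:0.40 15:0.39 21:0.40 27:0.39 33:0.39 39:0.39 45:0.39 51:0.39 57:0.40
```

Request:
play_rows(targets=[{"tx": 0, "ty": 0, "tz": 0, "spin": 0.16, "gripper": 1}, {"tx": 0, "ty": 0, "tz": 0, "spin": 0.32, "gripper": 1}])

```text
clock: 22.38
position: [576.1, -317.5, 99.8]
ee_rot: [-0.496, 0.868, 0.0, -0.0]
contact_force: [-2.9, 1.9, 5.7]
gripper_width: 21.6
```

```bash
python3 -c "
from mk3 import *
run(Rr)"
```

```text
tq 0.073 jaw 2.611 j6 -0.273 w 22.0 t 22.5 [-3.5  1.4  6.6] PEAK -77.5
-87:0.80 -81:0.74 -75:0.65 -69:0.59 -63:0.51 -57:0.46 -51:0.42 -45:0.41 -39:0.40 -33:0.41 -27:0.44 -21:0.49 -15:0.52 -9:0.52 -3:0.48 3:0.43 9:0.41 15:0.39 21:0.40 27:0.39 33:0.39 39:0.38 45:0.39 51:0.39 57:0.40
```

Request:
play_rows(targets=[{"tx": 0, "ty": 0, "tz": 0, "spin": 0.16, "gripper": 1}, {"tx": 0, "ty": 0, "tz": 0, "spin": 0.32, "gripper": 1}])

```text
clock: 22.78
position: [576.1, -317.4, 99.8]
ee_rot: [-0.383, 0.924, 0.0, -0.0]
contact_force: [-2.9, 1.2, 5.4]
gripper_width: 21.6
```

```bash
python3 -c "
from mk3 import *
run(Rr)"
```

```text
tq 0.085 jaw 2.360 j6 -0.524 w 21.5 t 22.9 [-1.7  1.2  6.7] PEAK -75.2
-87:0.77 -81:0.70 -75:0.64 -69:0.60 -63:0.55 -57:0.52 -51:0.47 -45:0.45 -39:0.42 -33:0.43 -27:0.45 -21:0.49 -15:0.52 -9:0.52 -3:0.47 3:0.42 9:0.40 15:0.39 21:0.40 27:0.39 33:0.39 39:0.38 45:0.39 51:0.39 57:0.40
```

Request:
play_rows(targets=[{"tx": 0, "ty": 0, "tz": 0, "spin": 0.16, "gripper": 1}, {"tx": 0, "ty": 0, "tz": 0, "spin": 0.32, "gripper": 1}])

```text
clock: 23.18
position: [576.1, -317.4, 99.8]
ee_rot: [-0.264, 0.964, 0.0, -0.0]
contact_force: [-2.7, 2.0, 5.0]
gripper_width: 21.6
```

```bash
python3 -c "
from mk3 import *
run(Rr)"
```

```text
tq 0.112 jaw 2.109 j6 -0.775 w 21.1 t 23.3 [-2.1  2.4  5.8] PEAK -75.5
-87:0.89 -81:0.82 -75:0.73 -69:0.66 -63:0.57 -57:0.51 -51:0.46 -45:0.42 -39:0.39 -33:0.39 -27:0.42 -21:0.47 -15:0.51 -9:0.51 -3:0.47 3:0.42 9:0.40 15:0.39 21:0.40 27:0.39 33:0.38 39:0.38 45:0.39 51:0.39 57:0.40
```

Turned 3.16 rad so far; mark still at about -12°. Continue.

Request:
play_rows(targets=[{"tx": 0, "ty": 0, "tz": 0, "spin": 0.16, "gripper": 1}, {"tx": 0, "ty": 0, "tz": 0, "spin": 0.32, "gripper": 1}])

```text
clock: 23.58
position: [576.0, -317.3, 99.8]
ee_rot: [-0.141, 0.99, 0.0, -0.0]
contact_force: [-2.5, 2.3, 5.5]
gripper_width: 21.6
```

```bash
python3 -c "
from mk3 import *
run(Rr)"
```

```text
tq 0.036 jaw 1.857 j6 -1.026 w 21.9 t 23.7 [-2.4  2.4  5.7] PEAK -74.8
-87:0.65 -81:0.62 -75:0.58 -69:0.55 -63:0.51 -57:0.47 -51:0.43 -45:0.40 -39:0.38 -33:0.38 -27:0.42 -21:0.47 -15:0.51 -9:0.51 -3:0.47 3:0.42 9:0.40 15:0.39 21:0.40 27:0.39 33:0.39 39:0.38 45:0.39 51:0.39 57:0.40
```

Request:
play_rows(targets=[{"tx": 0, "ty": 0, "tz": 0, "spin": 0.16, "gripper": 1}, {"tx": 0, "ty": 0, "tz": 0, "spin": 0.32, "gripper": 1}])

```text
clock: 23.98
position: [576.0, -317.3, 99.8]
ee_rot: [-0.016, 1.0, 0.0, -0.0]
contact_force: [-2.6, 2.8, 6.2]
gripper_width: 22.1
```

```bash
python3 -c "
from mk3 import *
run(Rr)"
```

```text
tq 0.094 jaw 1.606 j6 -1.278 w 21.5 t 24.1 [-2.6  2.5  6.4] PEAK -76.7
-87:0.67 -81:0.63 -75:0.56 -69:0.51 -63:0.46 -57:0.44 -51:0.42 -45:0.40 -39:0.38 -33:0.38 -27:0.41 -21:0.47 -15:0.51 -9:0.51 -3:0.47 3:0.42 9:0.40 15:0.39 21:0.40 27:0.39 33:0.39 39:0.39 45:0.39 51:0.39 57:0.40
```

Request:
play_rows(targets=[{"tx": 0, "ty": 0, "tz": 0, "spin": 0.16, "gripper": 1}, {"tx": 0, "ty": 0, "tz": 0, "spin": 0.32, "gripper": 1}])

```text
clock: 24.38
position: [577.3, -317.5, 99.9]
ee_rot: [0.109, 0.994, -0.0, 0.001]
contact_force: [-1.2, 2.0, 4.6]
gripper_width: 20.8
```

```bash
python3 -c "
from mk3 import *
run(Rr)"
```

```text
tq -0.001 jaw 1.357 j6 -1.527 w 20.8 t 24.5 [0.5 1.9 4.9] PEAK -17.2
-87:0.64 -81:0.59 -75:0.53 -69:0.50 -63:0.46 -57:0.44 -51:0.41 -45:0.40 -39:0.40 -33:0.43 -27:0.47 -21:0.50 -15:0.51 -9:0.49 -3:0.44 3:0.40 9:0.39 15:0.39 21:0.40 27:0.39 33:0.39 39:0.39 45:0.41 51:0.43 57:0.45
```

Request:
play_rows(targets=[{"tx": 0, "ty": 0, "tz": 0, "spin": 0.16, "gripper": 1}, {"tx": 0, "ty": 0, "tz": 0, "spin": 0.32, "gripper": 1}])

```text
clock: 24.78
position: [577.2, -317.8, 99.9]
ee_rot: [0.232, 0.973, -0.0, 0.001]
contact_force: [-0.9, 0.5, 3.4]
gripper_width: 20.6
```

```bash
python3 -c "
from mk3 import *
run(Rr)"
```

```text
tq 0.195 jaw 1.107 j6 -1.777 w 20.7 t 24.9 [-0.5  1.   5.6] PEAK -27.9
-87:0.51 -81:0.49 -75:0.46 -69:0.44 -63:0.42 -57:0.42 -51:0.42 -45:0.44 -39:0.48 -33:0.51 -27:0.52 -21:0.51 -15:0.46 -9:0.42 -3:0.39 3:0.37 9:0.38 15:0.38 21:0.39 27:0.39 33:0.40 39:0.41 45:0.41 51:0.42 57:0.44
```

Request:
play_rows(targets=[{"tx": 0, "ty": 0, "tz": 0, "spin": 0.1, "gripper": 1}, {"tx": 0, "ty": 0, "tz": 0, "spin": 0.2, "gripper": 1}])

```text
clock: 25.18
position: [577.1, -317.9, 99.9]
ee_rot: [0.306, 0.952, -0.0, 0.001]
contact_force: [-0.6, 0.1, 5.4]
gripper_width: 20.6
```

```bash
python3 -c "
from mk3 import *
run(Rr)"
```

```text
tq 0.259 jaw 0.950 j6 -1.934 w 20.5 t 25.3 [-0.7  0.8  4.6] PEAK -38.2
-87:0.49 -81:0.47 -75:0.45 -69:0.45 -63:0.44 -57:0.45 -51:0.46 -45:0.48 -39:0.49 -33:0.49 -27:0.48 -21:0.46 -15:0.43 -9:0.41 -3:0.39 3:0.38 9:0.39 15:0.39 21:0.40 27:0.39 33:0.39 39:0.39 45:0.40 51:0.42 57:0.44
```

Request:
play_rows(targets=[{"tx": 0, "ty": 0, "tz": 0, "spin": 0.09, "gripper": 1}, {"tx": 0, "ty": 0, "tz": 0, "spin": 0.17, "gripper": 1}])

```text
clock: 25.58
position: [577.0, -318.1, 99.9]
ee_rot: [0.369, 0.93, -0.0, 0.001]
contact_force: [-1.0, 0.9, 4.3]
gripper_width: 20.8
```

```bash
python3 -c "
from mk3 import *
run(Rr)"
```

```text
tq 0.268 jaw 0.817 j6 -2.067 w 20.9 t 25.7 [-1.2  0.4  5.5] PEAK -45.5
-87:0.46 -81:0.45 -75:0.43 -69:0.44 -63:0.45 -57:0.48 -51:0.50 -45:0.51 -39:0.50 -33:0.47 -27:0.44 -21:0.43 -15:0.40 -9:0.39 -3:0.38 3:0.38 9:0.39 15:0.39 21:0.40 27:0.39 33:0.40 39:0.40 45:0.41 51:0.43 57:0.45
```

Request:
play_rows(targets=[{"tx": 0, "ty": 0, "tz": 0, "spin": 0, "gripper": -1}, {"tx": 0, "ty": 0, "tz": 0, "spin": 0, "gripper": -1}, {"tx": 0, "ty": 0, "tz": 0, "spin": 0, "gripper": -1}, {"tx": 0, "ty": 0, "tz": 0, "spin": 0, "gripper": -1}, {"tx": 0, "ty": 0, "tz": -0.15, "spin": 0, "gripper": -1}, {"tx": 0, "ty": 0, "tz": -0.4, "spin": 0, "gripper": -1}, {"tx": 0, "ty": 0, "tz": -0.5, "spin": 0, "gripper": -1}, {"tx": 0, "ty": 0, "tz": -0.5, "spin": 0, "gripper": -1}])

```text
clock: 26.72
position: [577.6, -317.8, 227.1]
ee_rot: [0.37, 0.929, 0.0, 0.003]
contact_force: [0.7, -0.7, -0.7]
gripper_width: 85.4
```

```bash
python3 -c "
from mk3 import *
run(Rr);run(F)
ds=look('g7',[(576,-317,80)],30,10)"
```

```text
tq 0.011 jaw 0.813 j6 -2.070 w 85.4 t 26.9 [ 0.8 -0.2 -0.8] PEAK -45.3
-87:0.42 -81:0.42 -75:0.41 -69:0.43 -63:0.44 -57:0.47 -51:0.50 -45:0.52 -39:0.50 -33:0.47 -27:0.43 -21:0.42 -15:0.41 -9:0.40 -3:0.39 3:0.38 9:0.39 15:0.39 21:0.40 27:0.39 33:0.40 39:0.40 45:0.41 51:0.42 57:0.44
tq -0.002 jaw 0.813 j6 -2.071 w 85.3 t 27.0 [ 0.2 -0.3  1.2] PEAK -43.4
-87:0.41 -81:0.41 -75:0.40 -69:0.40 -63:0.40 -57:0.42 -51:0.45 -45:0.47 -39:0.46 -33:0.44 -27:0.42 -21:0.40 -15:0.38 -9:0.38 -3:0.37 3:0.38 9:0.39 15:0.38 21:0.39 27:0.39 33:0.40 39:0.41 45:0.41 51:0.42 57:0.43
```

View pics/g7.png

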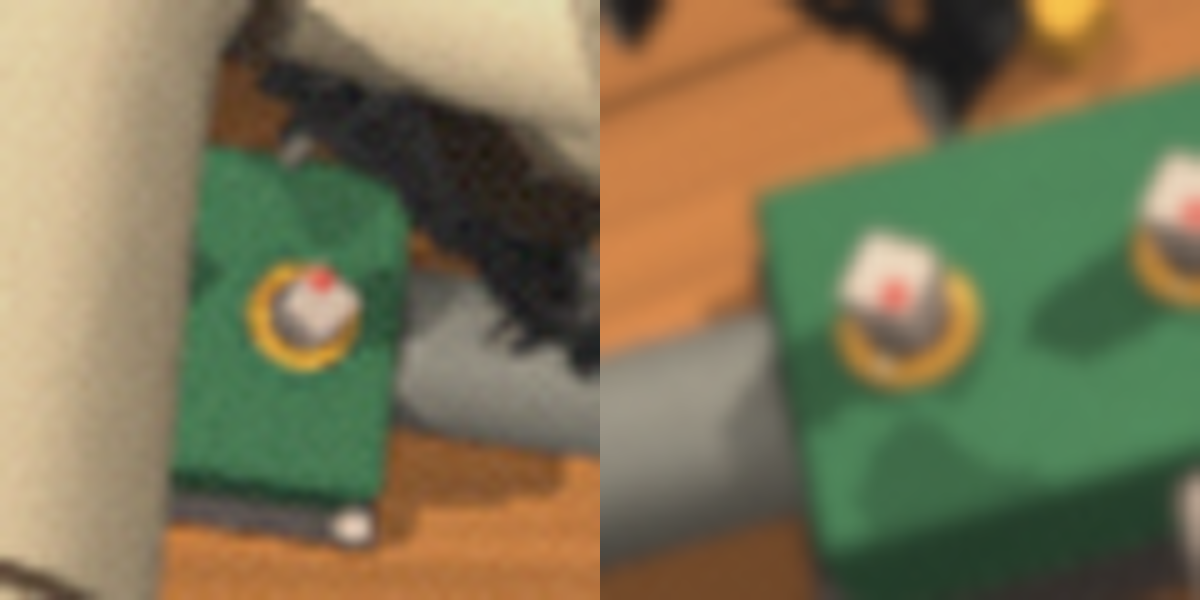

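```bash
python3 -c "
from h import *
b=get_image('scene')
for n,c,x,y,t in[('tee','red',571,-48,.29),('ell','blue',473,-68,.42),('bar','yel',433,-292,.5)]:
    p,e=fit([b],n,c,x,y,[t]);print(n,p.round(2),round(e,2))
plan([433.3,-291.5,120],-1.257)"
```

```text
tee [ 5.6979e+02 -4.8590e+01  2.6000e-01] 27.68
ell [ 4.7324e+02 -6.8600e+01  4.4000e-01] 16.13
bar [ 4.8264e+02 -3.7410e+02 -2.0000e-02] 60.09
pos [ 576.3 -317.3  223.1] jaw 0.813 j6 -2.071 F [ 0.1 -0.4  0.7] Tq [ 0.014 -0.02  -0.045] w 85.4 t 27.18
tx 0.4860 ty -0.3178 tz 0.4134 | frac 1 [ 0.486 -0.318  0.413] spin -1.6005
```

```bash
python3 -c "
from h import *
b=get_image('scene')
save('s1',cv2.resize(b['frame'][130:260,100:300],None,fx=4,fy=4,interpolation=cv2.INTER_CUBIC))
b=get_image('top')
save('t1',cv2.resize(b['frame'][150:270,260:420],None,fx=4,fy=4,interpolation=cv2.INTER_CUBIC))"
```

```text
(no output)
```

View pics/s1.png

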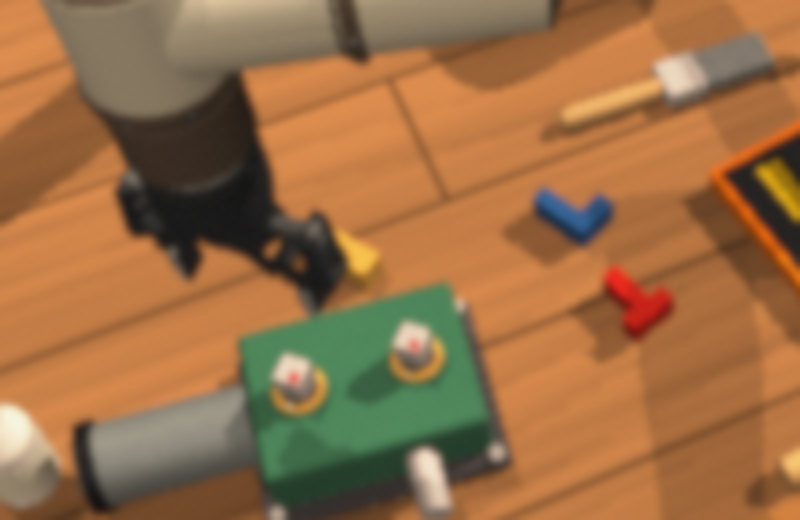

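View pics/t1.png

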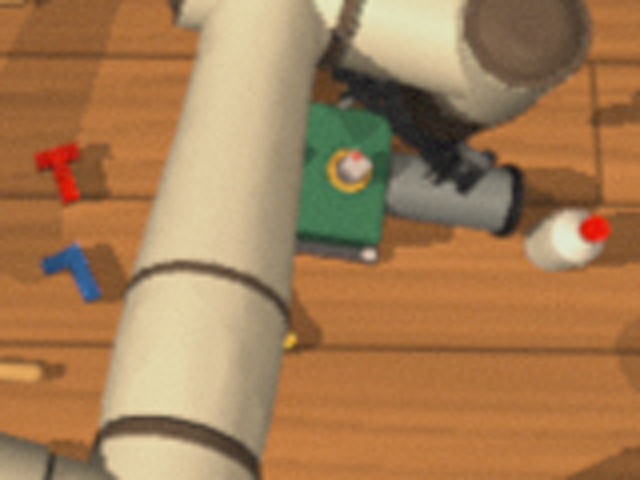

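Request:
play_rows(targets=[{"tx": 0.486, "ty": -0.318, "tz": 0, "spin": -0.8, "gripper": -1}, {"tx": 0.486, "ty": -0.318, "tz": 0, "spin": -0.8, "gripper": -1}, {"tx": 0.486, "ty": -0.318, "tz": 0, "spin": -0.8, "gripper": -1}, {"tx": 0.486, "ty": -0.318, "tz": 0.2, "spin": -0.8, "gripper": -1}, {"tx": 0.486, "ty": -0.318, "tz": 0.2, "spin": -0.8, "gripper": -1}])

```text
clock: 27.9
position: [431.1, -290.8, 171.5]
ee_rot: [0.065, 0.998, 0.001, -0.004]
contact_force: [-0.6, 0.2, -0.1]
gripper_width: 85.6
```

Request:
play_rows(targets=[{"tx": 0, "ty": 0, "tz": 0, "spin": -0.8, "gripper": -1}, {"tx": 0, "ty": 0, "tz": 0, "spin": -0.8, "gripper": -1}, {"tx": 0, "ty": 0, "tz": 0, "spin": -0.8, "gripper": -1}, {"tx": 0, "ty": 0, "tz": 0, "spin": -0.8, "gripper": -1}, {"tx": 0, "ty": 0, "tz": 0, "spin": -0.8, "gripper": -1}, {"tx": 0, "ty": 0, "tz": 0, "spin": -0.8, "gripper": -1}])

```text
clock: 28.65
position: [434.2, -291.9, 174.9]
ee_rot: [-0.246, 0.969, -0.0, 0.0]
contact_force: [0.1, 0.6, 0.4]
gripper_width: 85.3
```

```bash
python3 -c "
from h import *
ds=look('g8',[(433,-291,30)],30,10)
p,e=fit([ds['scene']],'bar','yel',433,-292,[.5]);print(p.round(2),e)
plan([433.3,-291.5,20],0)"
```

```text
[ 438.87 -240.65   -2.48] 42.986508890967905
pos [ 433.9 -291.8  174.5] jaw 2.069 j6 -0.792 F [ 0.6 -0.6 -0.6] Tq [-0.064  0.073  0.015] w 85.3 t 28.75
tx 0.0018 ty 0.0024 tz 0.6179 | frac 1 [0.002 0.002 0.618] spin 0.0000
```

View pics/g8.png

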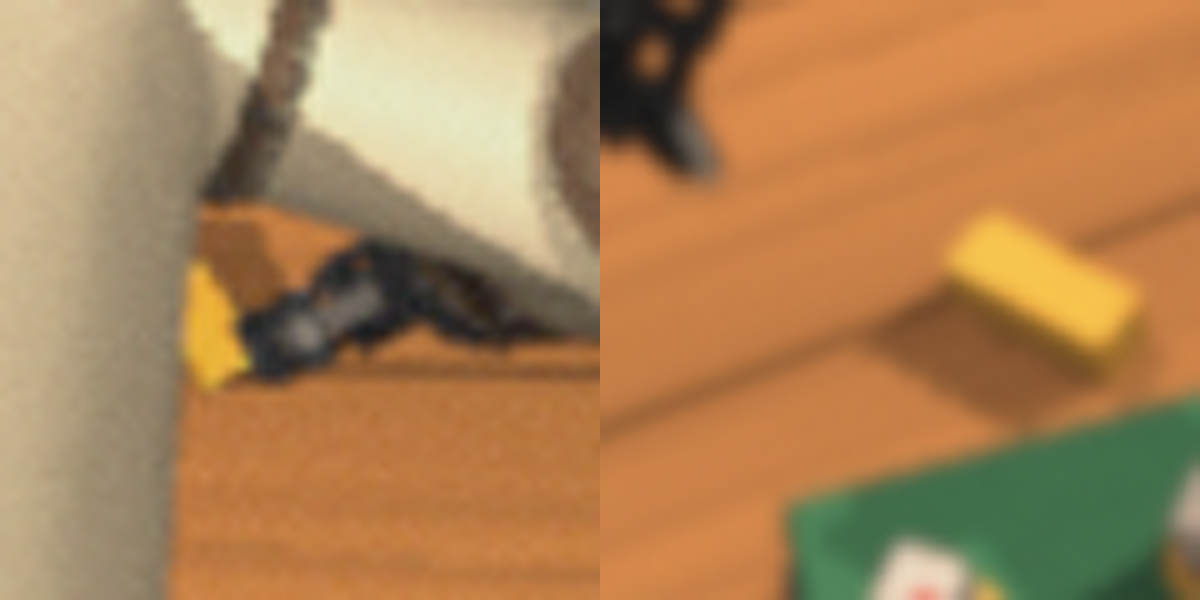

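```bash
python3 -c "
from h import *
ds=[get_image('scene')]
for t in(.4,.6,.8):
  p,e=fit(ds,'bar','yel',439,-241,[t]);print(p.round(2),e)
plan([p[0]+.8,p[1]+1,100],0)
"
```

```text
[ 434.56 -246.78    0.51] 58.41637238593175
[ 433.97 -246.93    0.51] 58.658239183021415
[ 434.35 -246.68    0.5 ] 58.70352033682299
pos [ 433.8 -291.7  174.3] jaw 2.069 j6 -0.791 F [ 0.  -0.1  0.1] Tq [ 0.019 -0.021  0.022] w 85.2 t 28.8
tx -0.0929 ty 0.1592 tz 0.2973 | frac 1 [-0.093  0.159  0.297] spin 0.0000
```

Request:
play_rows(targets=[{"tx": -0.093, "ty": 0.159, "tz": 0, "spin": 0, "gripper": -1}, {"tx": -0.093, "ty": 0.159, "tz": 0.2, "spin": 0, "gripper": -1}, {"tx": -0.093, "ty": 0.159, "tz": 0.4, "spin": 0, "gripper": -1}, {"tx": -0.093, "ty": 0.159, "tz": 0.4, "spin": 0, "gripper": -1}, {"tx": -0.093, "ty": 0.159, "tz": 0.4, "spin": 0, "gripper": -1}])

```text
clock: 29.42
position: [436.3, -246.1, 75.5]
ee_rot: [-0.247, 0.969, -0.001, 0.001]
contact_force: [1.0, 0.3, -0.1]
gripper_width: 85.4
```

```bash
python3 -c "
from h import *
ds=look('g9',[(435,-246,40)],30,10)
plan([435.1,-245.8,18],0)"
```

```text
pos [ 436.6 -246.2   76.2] jaw 2.07 j6 -0.884 F [ 0.2 -0.3 -0.3] Tq [ 0.021 -0.009 -0.012] w 85.2 t 29.52
tx 0.0054 ty 0.0049 tz 0.2328 | frac 1 [0.005 0.005 0.233] spin 0.0000
```

View pics/g9.png

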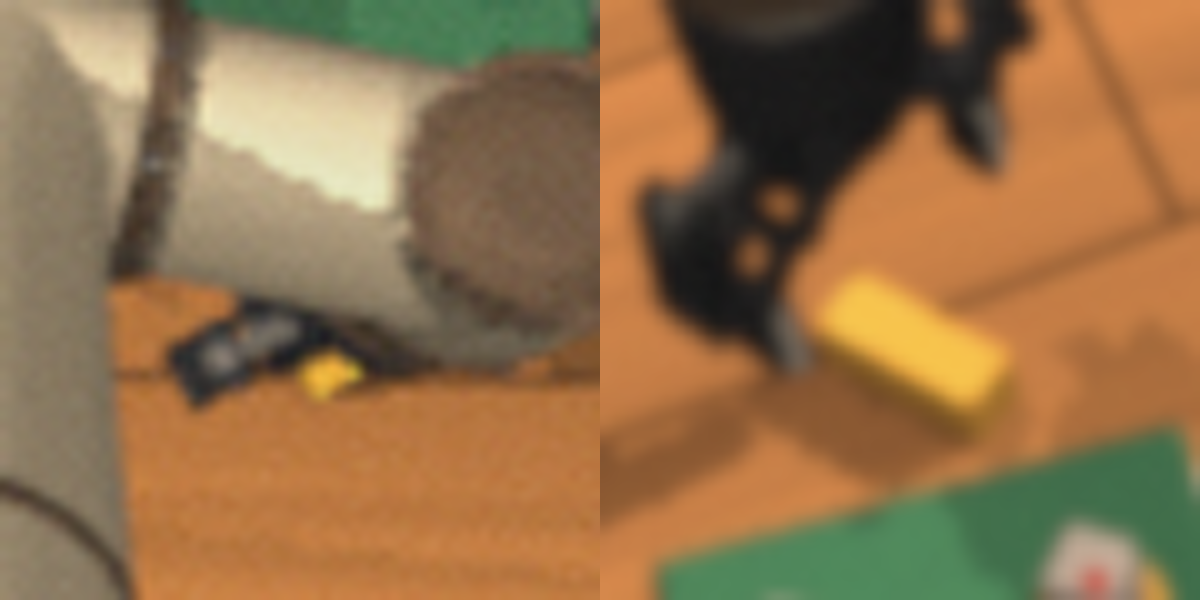

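Request:
play_rows(targets=[{"tx": 0.005, "ty": 0.005, "tz": 0.1, "spin": 0, "gripper": -1}, {"tx": 0.005, "ty": 0.005, "tz": 0.189, "spin": 0, "gripper": -1}, {"tx": 0.005, "ty": 0.005, "tz": 0.189, "spin": 0, "gripper": -1}, {"tx": 0.005, "ty": 0.005, "tz": 0.189, "spin": 0, "gripper": -1}, {"tx": 0.005, "ty": 0.005, "tz": 0.189, "spin": 0, "gripper": 1}, {"tx": 0.005, "ty": 0.005, "tz": 0.189, "spin": 0, "gripper": 1}, {"tx": 0.005, "ty": 0.005, "tz": 0.189, "spin": 0, "gripper": 1}, {"tx": 0.005, "ty": 0.005, "tz": 0.189, "spin": 0, "gripper": 1}, {"tx": 0.005, "ty": 0.005, "tz": 0.189, "spin": 0, "gripper": 1}, {"tx": 0.005, "ty": 0.005, "tz": 0.189, "spin": 0, "gripper": 1}, {"tx": 0.005, "ty": 0.005, "tz": 0.189, "spin": 0, "gripper": 1}])

```text
clock: 30.9
position: [433.8, -245.4, 27.5]
ee_rot: [-0.247, 0.969, -0.0, 0.0]
contact_force: [-1.0, -1.2, 4.8]
gripper_width: 22.6
```

```bash
python3 -c "
from h import *
plan([435.1,-245.8,100],0)
ds=look('g10',[(435,-246,40)],30,10)
p,e=fit([ds['scene']],'bar','yel',435,-246,[.5]);print(p.round(2),e)"
```

```text
pos [ 433.8 -245.4   27.5] jaw 2.07 j6 -0.884 F [-1.  -1.2  4.8] Tq [-0.108  0.162  0.043] w 22.6 t 30.9
tx -0.0038 ty -0.0043 tz -0.2899 | frac 1 [-0.004 -0.004 -0.29 ] spin 0.0000
[ 4.3950e+02 -2.3715e+02 -6.0000e-02] 134.51245835284465
```

View pics/g10.png

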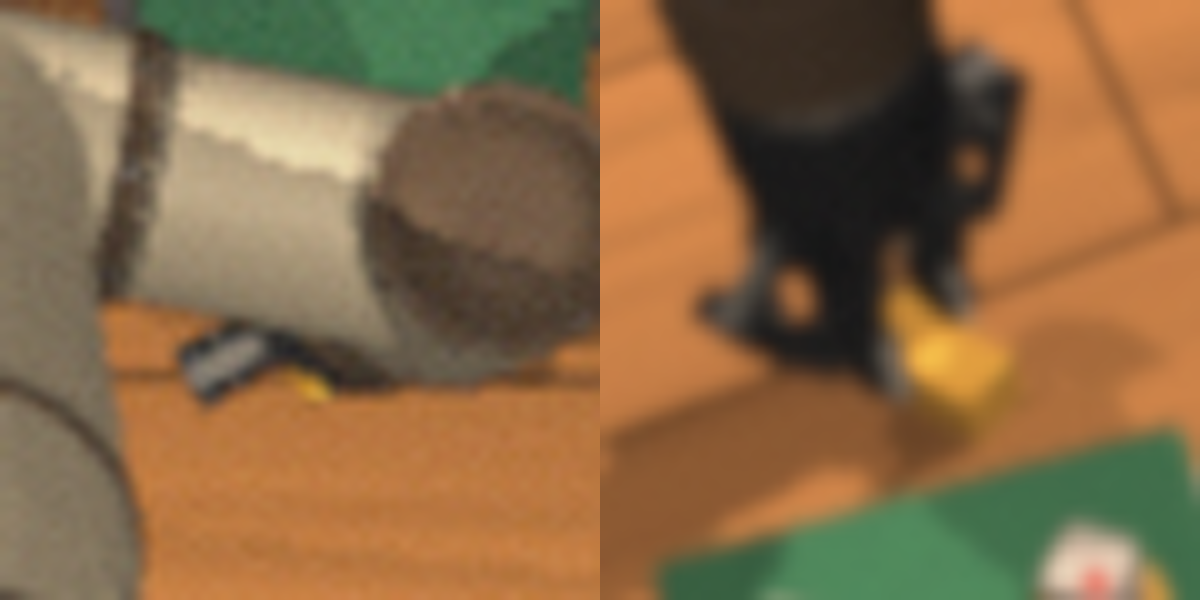

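Request:
play_rows(targets=[{"tx": 0, "ty": 0, "tz": -0.1, "spin": 0, "gripper": 1}, {"tx": 0, "ty": 0, "tz": -0.25, "spin": 0, "gripper": 1}, {"tx": 0, "ty": 0, "tz": -0.4, "spin": 0, "gripper": 1}, {"tx": 0, "ty": 0, "tz": -0.4, "spin": 0, "gripper": 1}])

```text
clock: 31.5
position: [434.8, -245.4, 129.1]
ee_rot: [-0.247, 0.969, -0.001, 0.003]
contact_force: [0.8, 0.3, -1.9]
gripper_width: 22.8
```

```bash
python3 -c "
from h import *
plan([537.8,117.6,120],0.36)"
```

```text
pos [ 434.8 -245.4  129.1] jaw 2.07 j6 -0.884 F [ 0.8  0.3 -1.9] Tq [-0.023 -0.02   0.026] w 22.8 t 31.5
tx -1.0564 ty 1.0780 tz 0.0371 | frac 0.93 [-0.98   1.     0.034] spin 0.4584
```

Request:
play_rows(targets=[{"tx": -0.98, "ty": 1, "tz": 0, "spin": 0.458, "gripper": 1}, {"tx": -0.98, "ty": 1, "tz": 0, "spin": 0.458, "gripper": 1}, {"tx": -0.98, "ty": 1, "tz": 0, "spin": 0.458, "gripper": 1}, {"tx": -0.98, "ty": 1, "tz": 0, "spin": 0.458, "gripper": 1}, {"tx": -0.98, "ty": 1, "tz": 0, "spin": 0.458, "gripper": 1}, {"tx": -0.98, "ty": 1, "tz": 0, "spin": 0.458, "gripper": 1}, {"tx": -0.98, "ty": 1, "tz": 0, "spin": 0.458, "gripper": 1}, {"tx": -0.98, "ty": 1, "tz": 0, "spin": 0.458, "gripper": 1}])

```text
clock: 32.5
position: [527.4, 91.3, 124.9]
ee_rot: [-0.07, 0.998, -0.001, -0.002]
contact_force: [-0.3, -0.6, -2.1]
gripper_width: 22.6
```

```bash
python3 -c "
from h import *
plan([537.8,117.6,90],0)
ds=look('g11',[(538,117,60)],30,10)"
```

```text
pos [527.4  91.3 124.9] jaw 1.71 j6 -1.905 F [-0.3 -0.6 -2.1] Tq [-0.032  0.039 -0.03 ] w 22.6 t 32.5
tx -0.0566 ty 0.0985 tz 0.1394 | frac 1 [-0.057  0.099  0.139] spin 0.0000
```

View pics/g11.png

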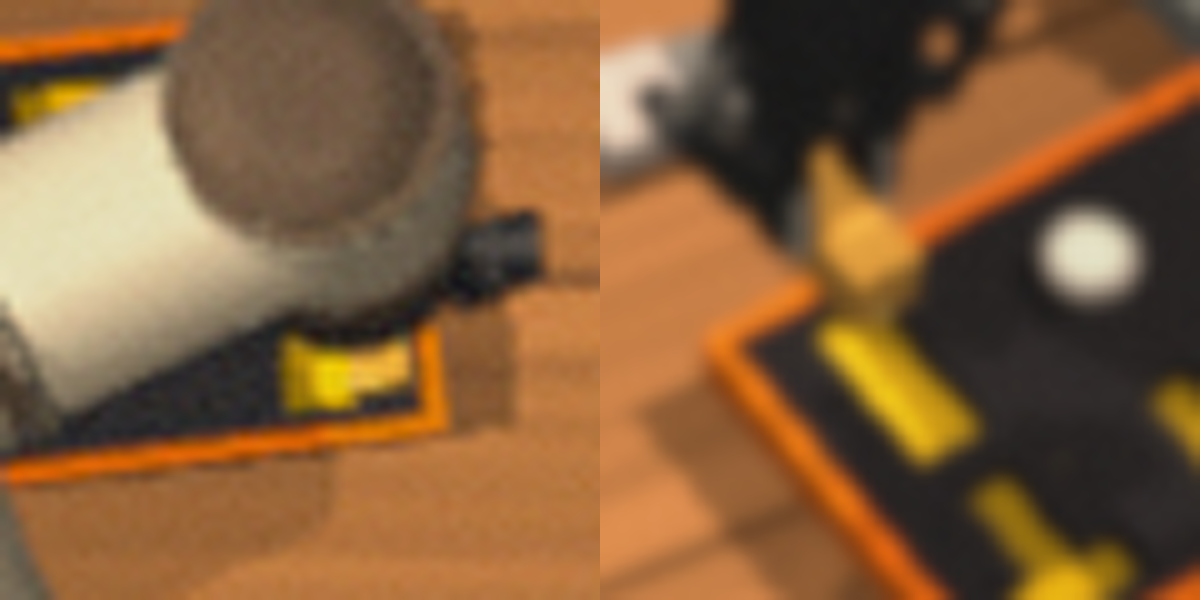

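Request:
play_rows(targets=[{"tx": -0.053, "ty": 0.099, "tz": 0, "spin": 0, "gripper": 1}, {"tx": -0.053, "ty": 0.099, "tz": 0.1, "spin": 0, "gripper": 1}, {"tx": -0.053, "ty": 0.099, "tz": 0.22, "spin": 0, "gripper": 1}, {"tx": -0.053, "ty": 0.099, "tz": 0.26, "spin": 0, "gripper": 1}, {"tx": -0.053, "ty": 0.099, "tz": 0.26, "spin": 0, "gripper": 1}, {"tx": -0.053, "ty": 0.099, "tz": 0.26, "spin": 0, "gripper": 1}])

```text
clock: 33.35
position: [539.5, 118.3, 63.0]
ee_rot: [-0.07, 0.998, 0.0, 0.001]
contact_force: [0.6, 0.6, -1.6]
gripper_width: 22.4
```

```bash
python3 -c "
from h import *
plan([536.9,117.5,37.5],0)
ds=look('g12',[(538,117,40)],20,15)
np.savez('/tmp/g12t',**ds['top']);np.savez('/tmp/g12s',**ds['scene'])"
```

```text
pos [539.5 118.3  63. ] jaw 1.71 j6 -1.942 F [ 0.6  0.6 -1.6] Tq [ 0.01  -0.024  0.001] w 22.4 t 33.35
tx 0.0110 ty -0.0018 tz 0.1018 | frac 1 [ 0.011 -0.002  0.102] spin 0.0000
```

View pics/g12.png

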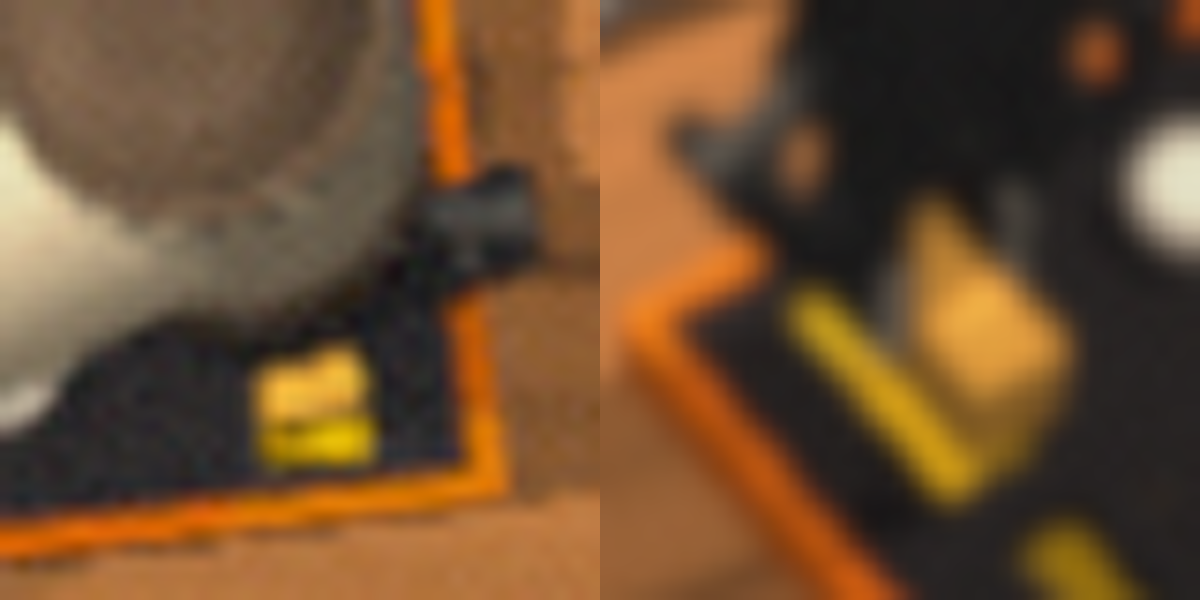

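```bash
cat >> h.py <<'E'
BIAS={'top':(.75,.95),'scene':(-.75,-1.0)}
def prism(img,d,cam,n,p,zs,w0,k,col,grow=0):
    bx,by=BIAS[cam];c,s=np.cos(p[2]),np.sin(p[2])
    for q in SH[n]:
        q=np.array(q,float);q=q+np.sign(q-q.mean(0))*grow
        for z in zs:
            P=np.c_[p[0]+bx+c*q[:,0]-s*q[:,1],p[1]+by+s*q[:,0]+c*q[:,1],np.full(len(q),z)]
            uv=(pj(d,P)-w0+.5)*k-.5
            cv2.polylines(img,[np.round(uv).astype(np.int32)],True,col,1,cv2.LINE_AA)
def overlay(nm,items,ctr,half=20,k=15,ds=None):
    """items: list of (shape,pose,zs,color,grow)"""
    o=[]
    for cam in('top','scene'):
        d=ds[cam] if ds else get_image(cam)
        u,v=pj(d,ctr)[0].astype(int);w0=np.array([u-half,v-half])
        im=cv2.resize(d['frame'][v-half:v+half,u-half:u+half],None,fx=k,fy=k,interpolation=cv2.INTER_CUBIC)
        for n,p,zs,col,g in items: prism(im,d,cam,n,p,zs,w0,k,col,g)
        o.append(im)
    save(nm,np.hstack(o))
E
python3 -c "
from h import *
ds={'top':np.load('/tmp/g12t.npz'),'scene':np.load('/tmp/g12s.npz')}
t=.138
b=(539.5+.95*.99,118.3+.13,.139)
overlay('o1',[('bar',b,(35.5,61.5),(255,255,255),0),('bar',(537.8,117.6,t),(22,10),(0,255,0),1.7)],(538,117,40),ds=ds)
"
```

```text
(no output)
```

View pics/o1.png

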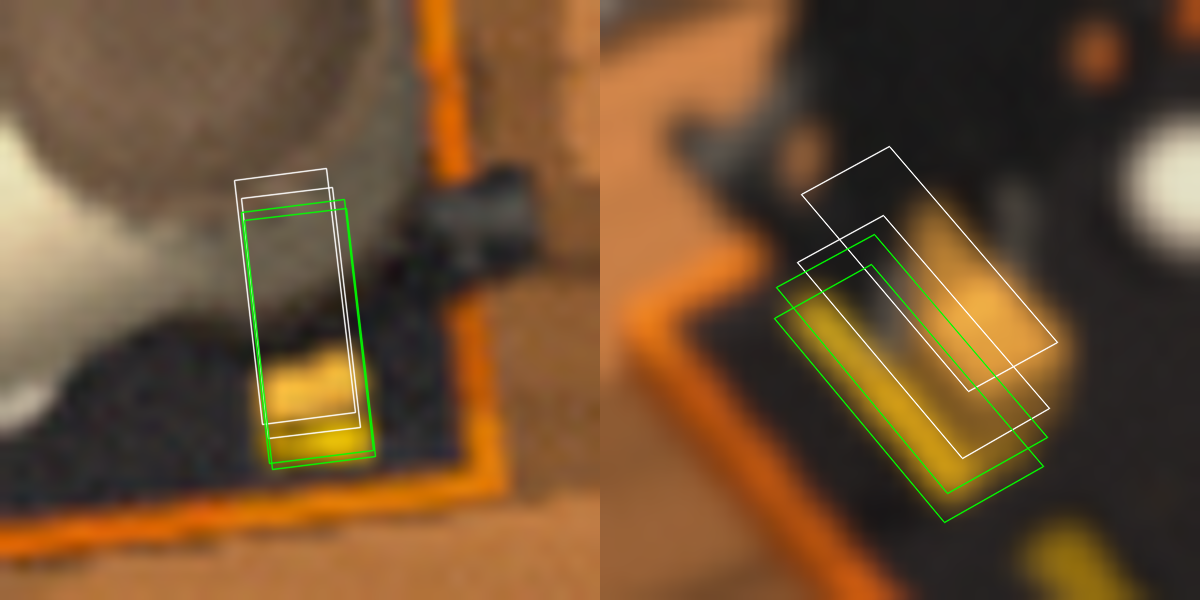

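Request:
play_rows(targets=[{"tx": 0, "ty": 0, "tz": 0, "spin": 0, "gripper": 1}, {"tx": 0, "ty": 0, "tz": 0, "spin": 0, "gripper": 1}, {"tx": 0, "ty": 0, "tz": 0, "spin": 0, "gripper": 1}])

```text
clock: 33.83
position: [538.6, 118.0, 62.0]
ee_rot: [-0.07, 0.998, 0.0, 0.0]
contact_force: [-0.3, -0.8, -2.2]
gripper_width: 22.6
```

```bash
python3 -c "
from h import *
plan([536.9,117.5,37.5],0)
s=read_state()
b=(s['position'][0]+.95*.99,s['position'][1]+.13,.139);z=s['position'][2]-27.5
overlay('o2',[('bar',b,(z,z+26),(255,255,255),0),('bar',(537.8,117.6,.138),(22,10),(0,255,0),1.7)],(538,117,40))
"
```

```text
pos [538.6 118.   62. ] jaw 1.71 j6 -1.941 F [-0.3 -0.8 -2.2] Tq [-0.017  0.026  0.003] w 22.6 t 33.83
tx 0.0069 ty -0.0011 tz 0.0979 | frac 1 [ 0.007 -0.001  0.098] spin 0.0000
```

View pics/o2.png

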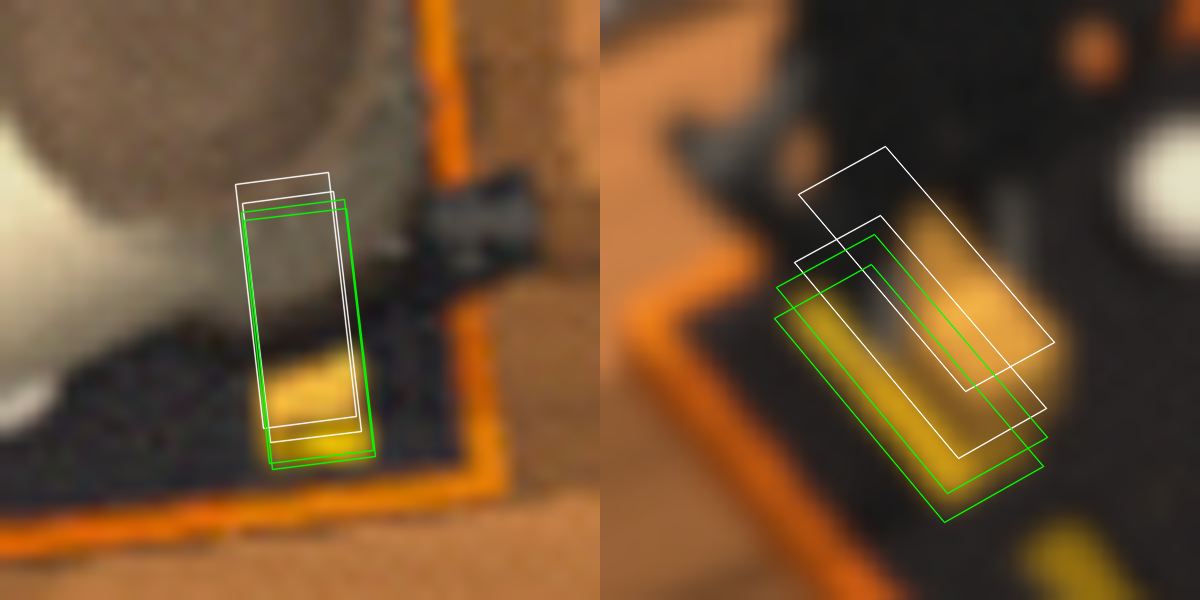

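Request:
play_rows(targets=[{"tx": 0.007, "ty": -0.001, "tz": 0.03, "spin": 0, "gripper": 1}, {"tx": 0.007, "ty": -0.001, "tz": 0.05, "spin": 0, "gripper": 1}, {"tx": 0.007, "ty": -0.001, "tz": 0.062, "spin": 0, "gripper": 1}, {"tx": 0.007, "ty": -0.001, "tz": 0.062, "spin": 0, "gripper": 1}])

```text
clock: 34.42
position: [536.4, 117.8, 45.8]
ee_rot: [-0.069, 0.998, 0.0, -0.0]
contact_force: [-1.4, 2.7, -2.7]
gripper_width: 22.1
```

```bash
python3 -c "
from h import *
plan([536.9,117.5,37.5],0)
s=read_state()
b=(s['position'][0]+.95*.99,s['position'][1]+.13,.139);z=s['position'][2]-27.5
overlay('o3',[('bar',b,(z+26,),(255,255,255),0),('bar',(537.8,117.6,.138),(22,10),(0,255,0),1.7)],(538,117,40))
"
```

```text
pos [536.4 117.8  45.8] jaw 1.709 j6 -1.942 F [-1.4  2.7 -2.7] Tq [ 0.819  0.486 -0.096] w 22.1 t 34.42
tx -0.0019 ty -0.0014 tz 0.0330 | frac 1 [-0.002 -0.001  0.033] spin 0.0000
```

View pics/o3.png

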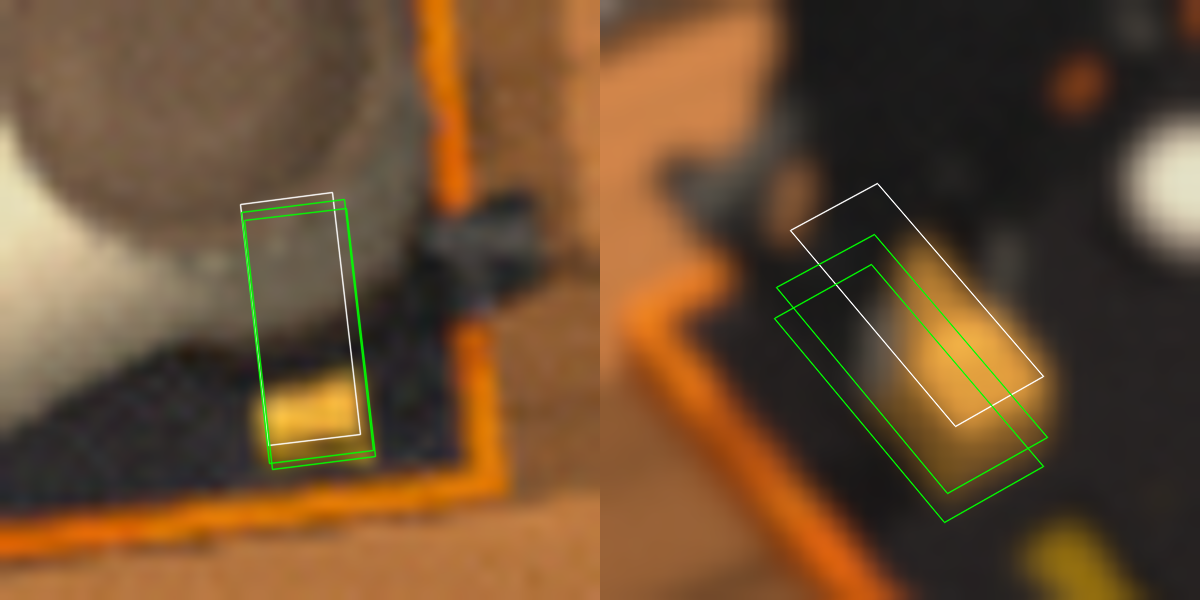

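Request:
play_rows(targets=[{"tx": 0, "ty": 0, "tz": 0.015, "spin": 0, "gripper": 1}, {"tx": 0, "ty": 0, "tz": 0.03, "spin": 0, "gripper": 1}, {"tx": 0, "ty": 0, "tz": 0.038, "spin": 0, "gripper": 1}, {"tx": 0, "ty": 0, "tz": 0.038, "spin": 0, "gripper": 1}])

```text
clock: 35.02
position: [536.3, 117.9, 37.6]
ee_rot: [-0.07, 0.998, 0.0, -0.0]
contact_force: [-6.3, 3.6, 5.3]
gripper_width: 22.5
```

```bash
python3 -c "
from h import *
plan([536.9,117.5,37.5],0)
overlay('o4',[('bar',(537.8,117.6,.138),(36,),(0,255,0),0)],(538,117,40))
"
```

```text
pos [536.3 117.9  37.6] jaw 1.71 j6 -1.942 F [-6.3  3.6  5.3] Tq [ 1.289  1.69  -0.15 ] w 22.5 t 35.02
tx -0.0022 ty -0.0019 tz 0.0004 | frac 1 [-0.002 -0.002  0.   ] spin 0.0000
```

View pics/o4.png

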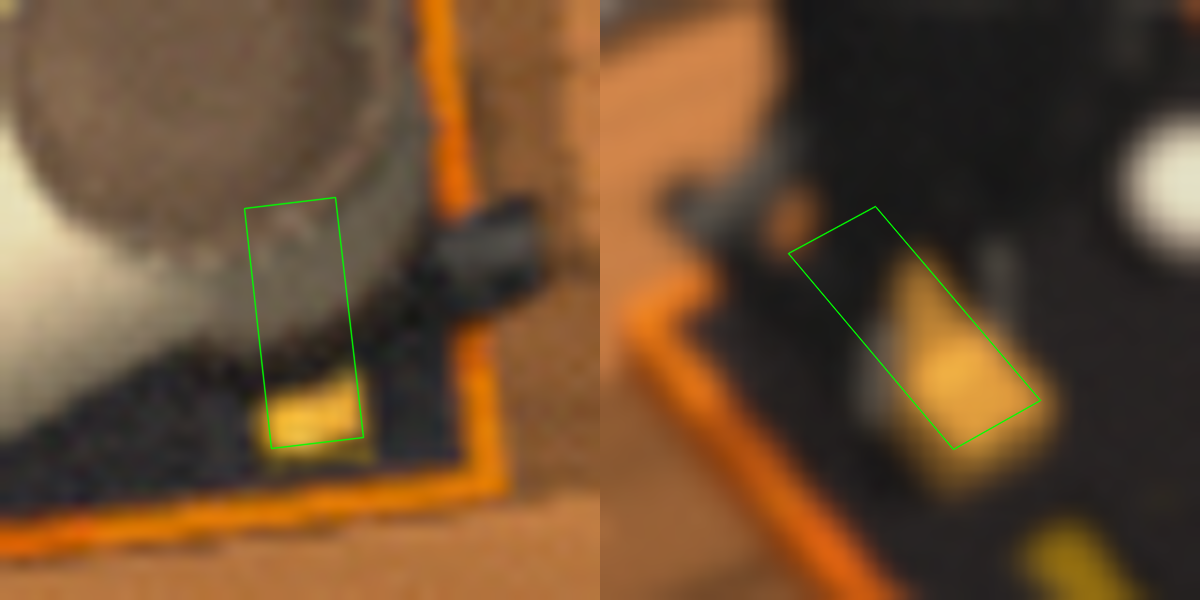

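Request:
play_rows(targets=[{"tx": 0, "ty": 0, "tz": 0.008, "spin": 0, "gripper": 1}, {"tx": 0, "ty": 0, "tz": 0, "spin": 0, "gripper": -0.3}, {"tx": 0, "ty": 0, "tz": 0, "spin": 0, "gripper": -0.3}, {"tx": 0, "ty": 0, "tz": 0, "spin": 0, "gripper": -0.3}, {"tx": 0, "ty": 0, "tz": -0.1, "spin": 0, "gripper": -0.3}, {"tx": 0, "ty": 0, "tz": -0.15, "spin": 0, "gripper": 1}, {"tx": 0, "ty": 0, "tz": -0.15, "spin": 0, "gripper": 1}, {"tx": 0, "ty": 0, "tz": -0.15, "spin": 0, "gripper": 1}, {"tx": 0, "ty": 0, "tz": -0.15, "spin": 0, "gripper": 1}])

```text
clock: 36.25
position: [536.4, 117.3, 73.5]
ee_rot: [-0.069, 0.998, -0.0, -0.001]
contact_force: [-0.4, -0.1, -0.3]
gripper_width: 0.0
```

```bash
python3 -c "
from h import *
plan([537.5,117.7,50],0)
overlay('o5',[('bar',(537.8,117.6,.138),(36,),(0,255,0),0)],(538,117,40))
"
```

```text
pos [536.4 117.3  73.5] jaw 1.71 j6 -1.942 F [-0.4 -0.1 -0.3] Tq [-0.025 -0.006  0.   ] w 0.0 t 36.25
tx -0.0049 ty 0.0012 tz 0.0941 | frac 1 [-0.005  0.001  0.094] spin 0.0000
```

View pics/o5.png

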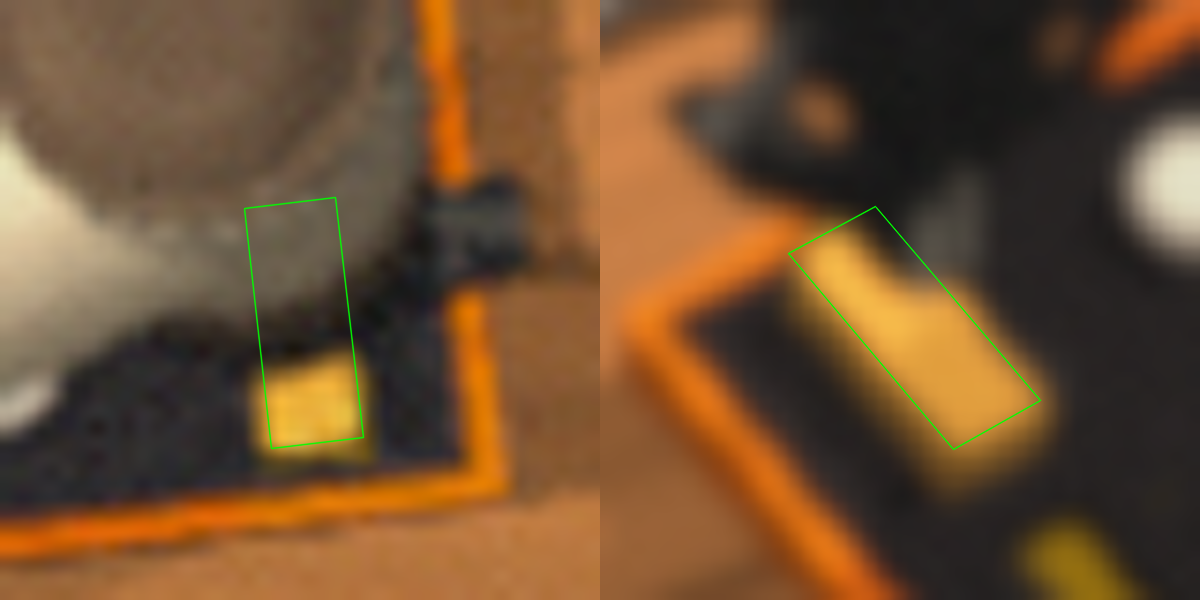

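Request:
play_rows(targets=[{"tx": -0.004, "ty": 0, "tz": 0.07, "spin": 0, "gripper": 1}, {"tx": -0.004, "ty": 0, "tz": 0.095, "spin": 0, "gripper": 1}, {"tx": -0.004, "ty": 0, "tz": 0.103, "spin": 0, "gripper": 1}, {"tx": -0.004, "ty": 0, "tz": 0.106, "spin": 0, "gripper": 1}])

```text
clock: 36.85
position: [537.2, 117.3, 50.0]
ee_rot: [-0.07, 0.998, -0.001, -0.001]
contact_force: [-8.9, -0.5, 18.9]
gripper_width: 0.3
```

```bash
python3 -c "
from h import *
plan([537.5,117.7,50],0)"
```

```text
pos [537.2 117.3  50. ] jaw 1.711 j6 -1.941 F [-8.9 -0.5 18.9] Tq [-0.139  2.348  0.006] w 0.3 t 36.85
tx -0.0014 ty 0.0014 tz 0.0001 | frac 1 [-0.001  0.001  0.   ] spin 0.0000
```

Request:
play_rows(targets=[{"tx": 0, "ty": 0, "tz": -0.15, "spin": 0, "gripper": 0}, {"tx": 0, "ty": 0, "tz": -0.35, "spin": 0, "gripper": -1}, {"tx": 0, "ty": 0, "tz": -0.35, "spin": 0, "gripper": -1}])

```text
clock: 37.22
position: [540.4, 118.8, 139.7]
ee_rot: [-0.07, 0.998, 0.002, 0.005]
contact_force: [-0.8, -0.2, -0.2]
gripper_width: 54.1
```

```bash
python3 -c "
from h import *
a=get_image('top');b=get_image('scene')
for n,c,x,y,t in[('tee','red',571,-48,.29),('ell','blue',473,-68,.42)]:
  for ds in([a],[b],[a,b]):
    p,e=fit(ds,n,c,x,y,[t]);print(n,p.round(2),round(e,2))
plan([570.8,-48.4,110],-.15)"
```

```text
tee [ 5.725e+02 -4.767e+01  3.000e-01] 21.72
tee [ 5.6973e+02 -4.9070e+01  2.8000e-01] 30.61
tee [ 5.7107e+02 -4.8500e+01  3.1000e-01] 55.59
ell [ 4.7458e+02 -6.7370e+01  4.4000e-01] 7.85
ell [ 4.7317e+02 -6.7980e+01  4.6000e-01] 15.3
ell [ 4.7391e+02 -6.7410e+01  4.4000e-01] 24.13
pos [537.7 117.7 135.7] jaw 1.71 j6 -1.941 F [-0.4  0.4 -0.9] Tq [0.016 0.054 0.003] w 68.7 t 37.33
tx -0.0392 ty -0.6763 tz 0.1023 | frac 1 [-0.039 -0.676  0.102] spin -0.1910
```

Request:
play_rows(targets=[{"tx": -0.04, "ty": -0.676, "tz": 0, "spin": -0.204, "gripper": -1}, {"tx": -0.04, "ty": -0.676, "tz": 0, "spin": -0.204, "gripper": -1}, {"tx": -0.04, "ty": -0.676, "tz": 0.1, "spin": -0.204, "gripper": -1}, {"tx": -0.04, "ty": -0.676, "tz": 0.2, "spin": -0.204, "gripper": -1}, {"tx": -0.04, "ty": -0.676, "tz": 0.2, "spin": -0.204, "gripper": -1}, {"tx": -0.04, "ty": -0.676, "tz": 0.2, "spin": -0.204, "gripper": -1}])

```text
clock: 38.08
position: [571.3, -48.0, 85.3]
ee_rot: [-0.15, 0.989, -0.0, -0.0]
contact_force: [-0.2, 0.8, 0.1]
gripper_width: 84.9
```

```bash
python3 -c "
from h import *
plan([571.1,-48.3,27.5],0)
overlay('o6',[('tee',(571.1,-48.3,.3),(26,),(0,255,0),0)],(571,-48,40),half=25,k=12)
"
```

```text
pos [571.3 -48.   85.3] jaw 1.871 j6 -1.47 F [-0.2  0.8  0.1] Tq [-0.016 -0.014 -0.019] w 84.9 t 38.08
tx 0.0011 ty -0.0007 tz 0.2313 | frac 1 [ 0.001 -0.001  0.231] spin 0.0000
```

View pics/o6.png

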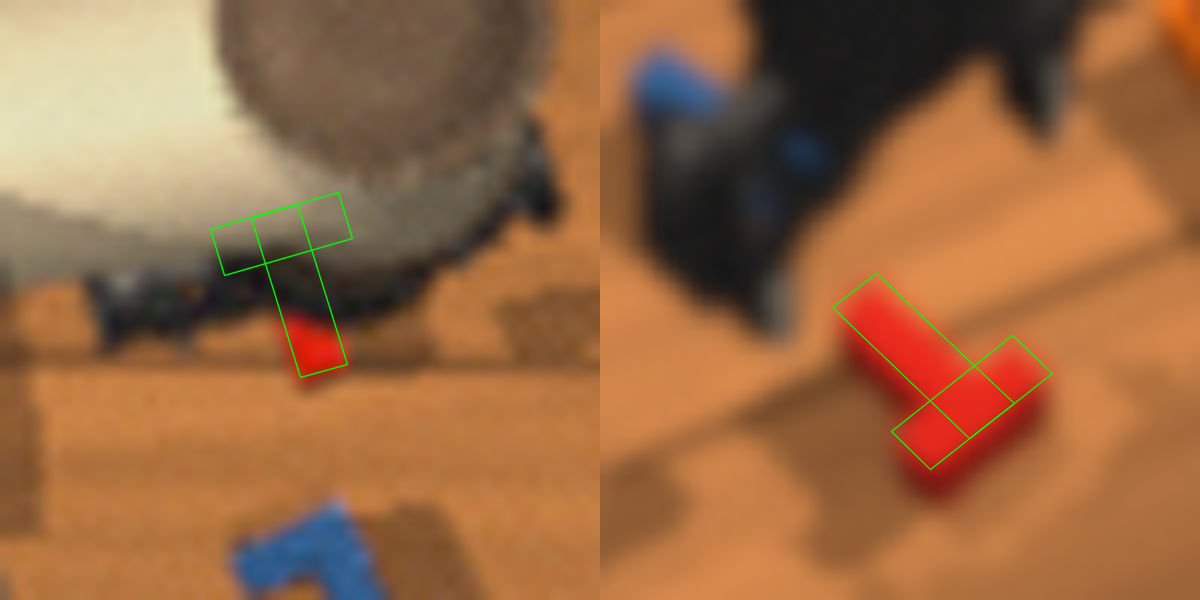

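Request:
play_rows(targets=[{"tx": 0.001, "ty": 0, "tz": 0.12, "spin": 0, "gripper": -1}, {"tx": 0.001, "ty": 0, "tz": 0.22, "spin": 0, "gripper": -1}, {"tx": 0.001, "ty": 0, "tz": 0.23, "spin": 0, "gripper": -1}, {"tx": 0.001, "ty": 0, "tz": 0.23, "spin": 0, "gripper": -1}, {"tx": 0.001, "ty": 0, "tz": 0.23, "spin": 0, "gripper": 1}, {"tx": 0.001, "ty": 0, "tz": 0.23, "spin": 0, "gripper": 1}, {"tx": 0.001, "ty": 0, "tz": 0.23, "spin": 0, "gripper": 1}, {"tx": 0.001, "ty": 0, "tz": 0.23, "spin": 0, "gripper": 1}, {"tx": 0.001, "ty": 0, "tz": 0.23, "spin": 0, "gripper": 1}, {"tx": 0.001, "ty": 0, "tz": 0.23, "spin": 0, "gripper": 1}, {"tx": 0.001, "ty": 0, "tz": 0.23, "spin": 0, "gripper": 1}])

```text
clock: 39.55
position: [571.2, -48.4, 28.3]
ee_rot: [-0.149, 0.989, -0.0, 0.0]
contact_force: [-0.7, 0.8, 5.5]
gripper_width: 14.1
```

Request:
play_rows(targets=[{"tx": 0, "ty": 0, "tz": 0, "spin": 0, "gripper": 1}])

```text
clock: 39.67
position: [571.2, -48.4, 28.3]
ee_rot: [-0.149, 0.989, -0.0, 0.0]
contact_force: [-1.4, -0.1, 5.8]
gripper_width: 14.3
```

```bash
python3 -c "
from h import *
plan([571.1,-48.3,27.5],0)
s=read_state();p=s['position']
overlay('o7',[('tee',(571.1,-48.3,.3),(26,),(0,255,0),0),('tee',(p[0],p[1],.3),(26,),(255,255,255),0)],(571,-48,40),half=25,k=12)
"
```

```text
pos [571.2 -48.4  28.3] jaw 1.87 j6 -1.469 F [-1.4 -0.1  5.8] Tq [ 0.045  0.335 -0.017] w 14.3 t 39.67
tx 0.0002 ty 0.0006 tz 0.0032 | frac 1 [0.    0.001 0.003] spin 0.0000
```

View pics/o7.png

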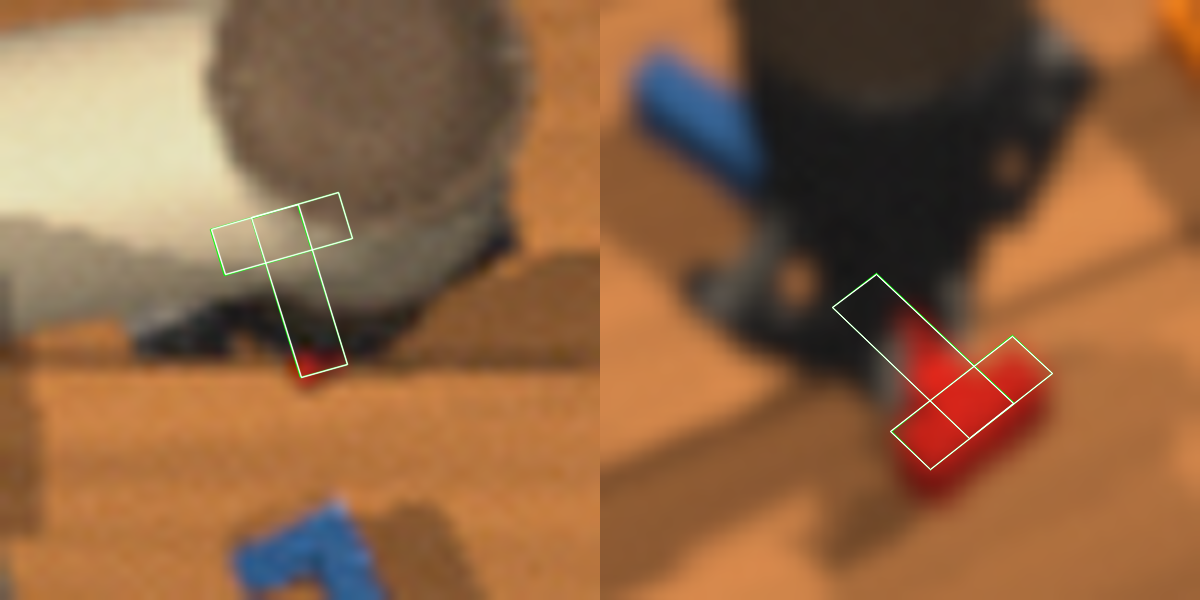

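Request:
play_rows(targets=[{"tx": 0, "ty": 0, "tz": -0.1, "spin": 0, "gripper": 1}, {"tx": 0, "ty": 0, "tz": -0.25, "spin": 0, "gripper": 1}, {"tx": 0, "ty": 0, "tz": -0.25, "spin": 0, "gripper": 1}, {"tx": 0, "ty": 0, "tz": -0.25, "spin": 0, "gripper": 1}])

```text
clock: 40.28
position: [569.9, -48.4, 89.2]
ee_rot: [-0.149, 0.989, 0.0, -0.001]
contact_force: [-0.2, -0.2, -1.8]
gripper_width: 14.1
```

```bash
python3 -c "
from h import *
plan([609.2,128,68],0.161)"
```

```text
pos [569.9 -48.4  89.2] jaw 1.869 j6 -1.47 F [-0.2 -0.2 -1.8] Tq [-0.046  0.039 -0.01 ] w 14.1 t 40.27
tx -0.3581 ty 0.6282 tz 0.0846 | frac 1 [-0.358  0.628  0.085] spin 0.2050
```

Request:
play_rows(targets=[{"tx": -0.356, "ty": 0.628, "tz": 0, "spin": 0.205, "gripper": 1}, {"tx": -0.356, "ty": 0.628, "tz": 0, "spin": 0.205, "gripper": 1}, {"tx": -0.356, "ty": 0.628, "tz": 0, "spin": 0.205, "gripper": 1}, {"tx": -0.356, "ty": 0.628, "tz": 0.06, "spin": 0.205, "gripper": 1}, {"tx": -0.356, "ty": 0.628, "tz": 0.11, "spin": 0.205, "gripper": 1}, {"tx": -0.356, "ty": 0.628, "tz": 0.11, "spin": 0.205, "gripper": 1}, {"tx": -0.356, "ty": 0.628, "tz": 0.11, "spin": 0.205, "gripper": 1}, {"tx": -0.356, "ty": 0.628, "tz": 0.11, "spin": 0.205, "gripper": 1}])

```text
clock: 41.28
position: [610.0, 127.2, 63.5]
ee_rot: [-0.069, 0.998, 0.0, 0.001]
contact_force: [-0.0, -0.1, -2.0]
gripper_width: 14.3
```

```bash
python3 -c "
from h import *
plan([609.2,128,45],0)
s,M=tool();p=s['position'];z=p[2]-28.3
overlay('o8',[('tee',(609.2,128,.138),(22,10),(0,255,0),1.7),('tee',(p[0],p[1],.14),(z+26,),(255,255,255),0)],(609,128,30),half=25,k=12)
"
```

```text
pos [610.  127.2  63.5] jaw 1.708 j6 -1.899 F [-0.  -0.1 -2. ] Tq [-0.014 -0.007  0.038] w 14.3 t 41.27
tx 0.0029 ty 0.0036 tz 0.0739 | frac 1 [0.003 0.004 0.074] spin 0.0000
```

View pics/o8.png

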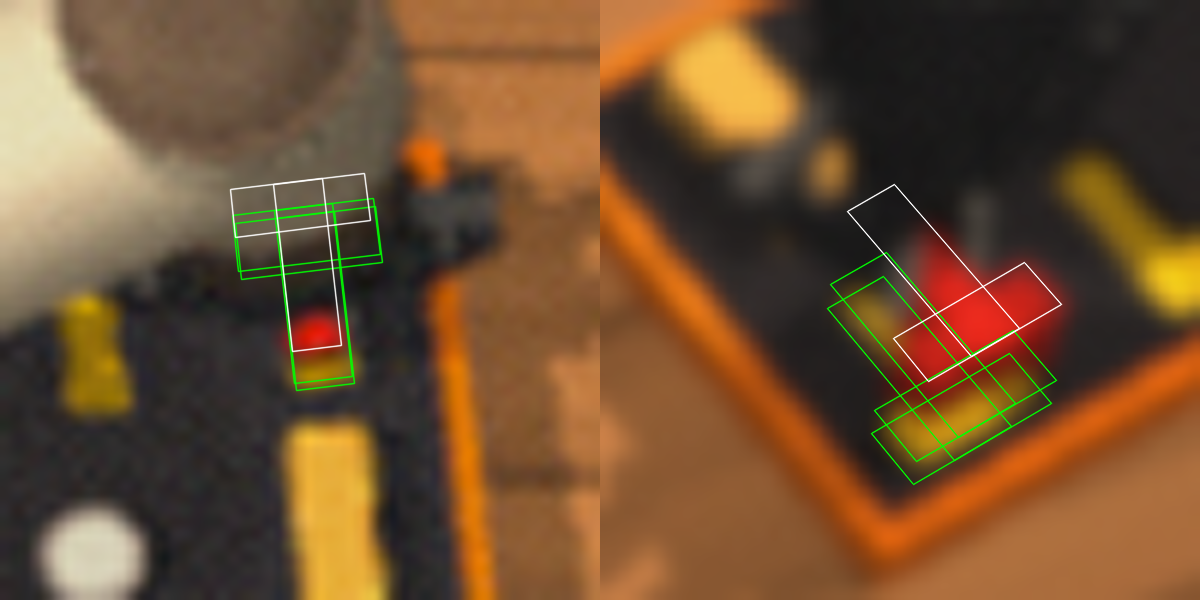

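Request:
play_rows(targets=[{"tx": 0.003, "ty": 0.003, "tz": 0.03, "spin": 0, "gripper": 1}, {"tx": 0.003, "ty": 0.003, "tz": 0.05, "spin": 0, "gripper": 1}, {"tx": 0.003, "ty": 0.003, "tz": 0.067, "spin": 0, "gripper": 1}, {"tx": 0.003, "ty": 0.003, "tz": 0.067, "spin": 0, "gripper": 1}])

```text
clock: 41.88
position: [608.6, 128.4, 45.5]
ee_rot: [-0.069, 0.998, -0.0, -0.0]
contact_force: [0.5, -0.3, -2.1]
gripper_width: 14.0
```

```bash
python3 -c "
from h import *
plan([609.2,128,38.3],0)"
```

```text
pos [608.6 128.4  45.5] jaw 1.709 j6 -1.9 F [ 0.5 -0.3 -2.1] Tq [-0.015  0.066 -0.024] w 14.0 t 41.88
tx -0.0023 ty -0.0019 tz 0.0287 | frac 1 [-0.002 -0.002  0.029] spin 0.0000
```

Request:
play_rows(targets=[{"tx": 0, "ty": 0, "tz": 0.012, "spin": 0, "gripper": 1}, {"tx": 0, "ty": 0, "tz": 0.025, "spin": 0, "gripper": 1}, {"tx": 0, "ty": 0, "tz": 0.034, "spin": 0, "gripper": 1}, {"tx": 0, "ty": 0, "tz": 0.036, "spin": 0, "gripper": 1}])

```text
clock: 42.38
position: [609.2, 128.5, 38.3]
ee_rot: [-0.069, 0.998, -0.0, 0.0]
contact_force: [-2.5, -0.6, 8.3]
gripper_width: 14.2
```

```bash
python3 -c "
from h import *
plan([609.2,128,38.3],0)"
```

```text
pos [609.2 128.5  38.3] jaw 1.71 j6 -1.9 F [-2.5 -0.6  8.3] Tq [-0.146  0.788 -0.03 ] w 14.2 t 42.38
tx 0.0001 ty -0.0022 tz -0.0000 | frac 1 [ 0.    -0.002 -0.   ] spin 0.0000
```

Request:
play_rows(targets=[{"tx": 0, "ty": 0, "tz": 0, "spin": 0, "gripper": -0.3}, {"tx": 0, "ty": 0, "tz": 0, "spin": 0, "gripper": -0.3}, {"tx": 0, "ty": 0, "tz": 0, "spin": 0, "gripper": -0.3}, {"tx": 0, "ty": 0, "tz": -0.1, "spin": 0, "gripper": -0.3}, {"tx": 0, "ty": 0, "tz": -0.15, "spin": 0, "gripper": 1}, {"tx": 0, "ty": 0, "tz": -0.15, "spin": 0, "gripper": 1}, {"tx": 0, "ty": 0, "tz": -0.15, "spin": 0, "gripper": 1}, {"tx": 0, "ty": 0, "tz": -0.15, "spin": 0, "gripper": 1}])

```text
clock: 43.38
position: [608.3, 128.3, 73.7]
ee_rot: [-0.069, 0.998, -0.0, -0.001]
contact_force: [-0.1, -0.7, -0.8]
gripper_width: 0.2
```

```bash
python3 -c "
from h import *
plan([611,128.3,50],0)
overlay('o9',[('tee',(609.2,128,.138),(36,),(0,255,0),0)],(609,128,30),half=25,k=12)
"
```

```text
pos [608.3 128.3  73.7] jaw 1.709 j6 -1.9 F [-0.1 -0.7 -0.8] Tq [-0.092  0.022  0.024] w 0.2 t 43.38
tx -0.0109 ty -0.0013 tz 0.0946 | frac 1 [-0.011 -0.001  0.095] spin 0.0000
```

View pics/o9.png

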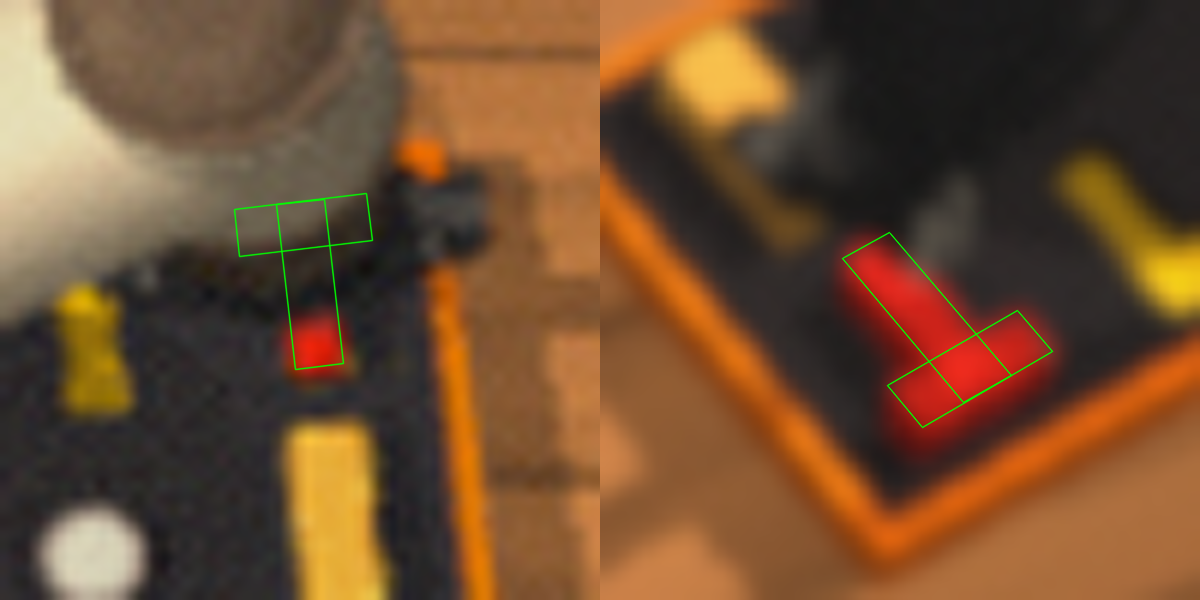

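Request:
play_rows(targets=[{"tx": -0.03, "ty": -0.001, "tz": 0.06, "spin": 0, "gripper": 1}, {"tx": -0.03, "ty": -0.001, "tz": 0.095, "spin": 0, "gripper": 1}, {"tx": -0.03, "ty": -0.001, "tz": 0.103, "spin": 0, "gripper": 1}, {"tx": -0.03, "ty": -0.001, "tz": 0.107, "spin": 0, "gripper": 1}])

```text
clock: 43.98
position: [616.5, 129.2, 50.1]
ee_rot: [-0.07, 0.998, -0.001, -0.0]
contact_force: [-6.4, -0.6, 18.2]
gripper_width: -0.0
```

```bash
python3 -c "
from h import *
plan([611,128.3,50],0)"
```

```text
pos [616.5 129.2  50.1] jaw 1.71 j6 -1.896 F [-6.4 -0.6 18.2] Tq [-0.058  1.96  -0.008] w -0.0 t 43.98
tx 0.0222 ty -0.0004 tz 0.0003 | frac 1 [ 0.022 -0.     0.   ] spin 0.0000
```

Request:
play_rows(targets=[{"tx": 0, "ty": 0, "tz": -0.15, "spin": 0, "gripper": 0}, {"tx": 0, "ty": 0, "tz": -0.35, "spin": 0, "gripper": -1}, {"tx": 0, "ty": 0, "tz": -0.35, "spin": 0, "gripper": -1}, {"tx": 0, "ty": 0, "tz": -0.35, "spin": 0, "gripper": -1}])

```text
clock: 44.48
position: [615.6, 129.1, 134.3]
ee_rot: [-0.069, 0.998, -0.0, -0.001]
contact_force: [0.1, -0.8, -1.2]
gripper_width: 71.9
```

```bash
python3 -c "
from h import *
a=get_image('top');b=get_image('scene')
for n,c,x,y,t in[('ell','blue',473,-68,.42)]:
  for ds in([a],[b],[a,b]):
    p,e=fit(ds,n,c,x,y,[t]);print(n,p.round(2),round(e,2))
plan([473.9,-67.7,80],-(.44-.139))"
```

```text
ell [ 4.7409e+02 -6.7350e+01  4.3000e-01] 7.95
ell [ 4.7317e+02 -6.7980e+01  4.6000e-01] 15.27
ell [ 4.7394e+02 -6.7430e+01  4.4000e-01] 24.11
pos [615.3 128.9 133.4] jaw 1.709 j6 -1.896 F [-0.7 -0.2 -0.4] Tq [-0.053 -0.001  0.087] w 85.1 t 44.58
tx 0.6677 ty -0.7009 tz 0.2163 | frac 1 [ 0.668 -0.701  0.216] spin -0.3832
```

Request:
play_rows(targets=[{"tx": 0.668, "ty": -0.701, "tz": 0, "spin": -0.383, "gripper": -1}, {"tx": 0.668, "ty": -0.701, "tz": 0, "spin": -0.383, "gripper": -1}, {"tx": 0.668, "ty": -0.701, "tz": 0, "spin": -0.383, "gripper": -1}, {"tx": 0.668, "ty": -0.701, "tz": 0.1, "spin": -0.383, "gripper": -1}, {"tx": 0.668, "ty": -0.701, "tz": 0.2, "spin": -0.383, "gripper": -1}, {"tx": 0.668, "ty": -0.701, "tz": 0.2, "spin": -0.383, "gripper": -1}, {"tx": 0.668, "ty": -0.701, "tz": 0.2, "spin": -0.383, "gripper": -1}, {"tx": 0.668, "ty": -0.701, "tz": 0.2, "spin": -0.383, "gripper": -1}])

```text
clock: 45.58
position: [476.0, -66.8, 85.9]
ee_rot: [-0.218, 0.976, -0.0, 0.001]
contact_force: [1.2, 0.5, -0.3]
gripper_width: 85.2
```

```bash
python3 -c "
from h import *
plan([473.7,-67.7,27.8],0)
overlay('o10',[('ell',(473.7,-67.7,.44),(26,),(255,255,0),0)],(474,-68,40),half=25,k=12)
"
```

```text
pos [476.  -66.8  85.9] jaw 2.011 j6 -1.33 F [ 1.2  0.5 -0.3] Tq [-0.02   0.015  0.001] w 85.2 t 45.58
tx 0.0104 ty 0.0008 tz 0.2325 | frac 1 [0.01  0.001 0.233] spin 0.0000
```

View pics/o10.png

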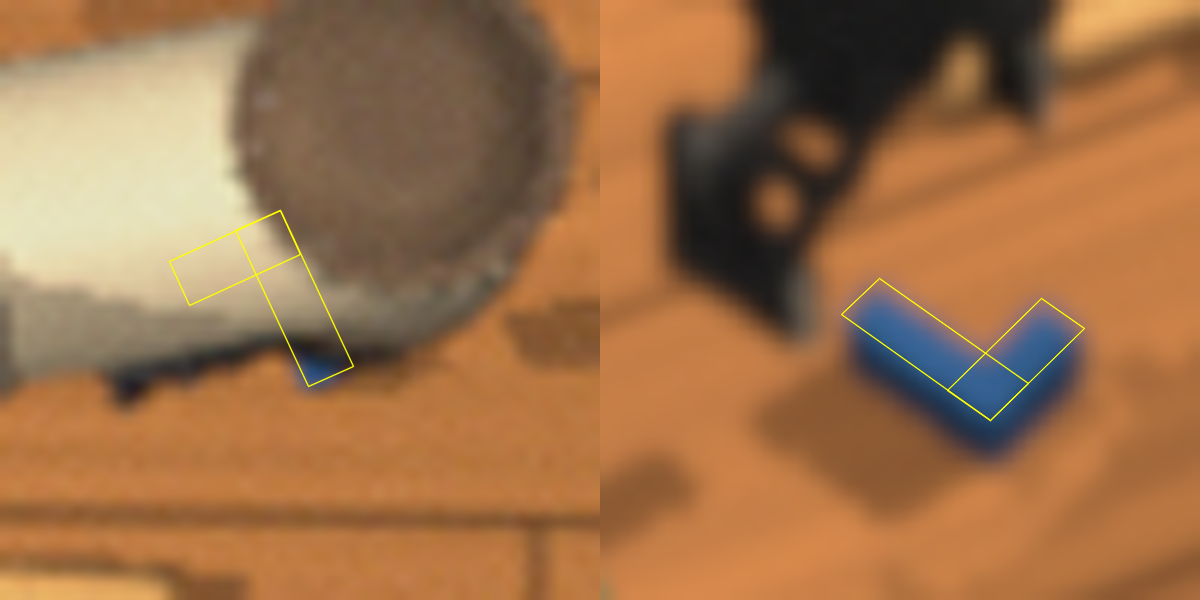

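Request:
play_rows(targets=[{"tx": 0.006, "ty": 0.001, "tz": 0.12, "spin": 0, "gripper": -1}, {"tx": 0.006, "ty": 0.001, "tz": 0.22, "spin": 0, "gripper": -1}, {"tx": 0.006, "ty": 0.001, "tz": 0.228, "spin": 0, "gripper": -1}, {"tx": 0.006, "ty": 0.001, "tz": 0.228, "spin": 0, "gripper": -1}, {"tx": 0.006, "ty": 0.001, "tz": 0.228, "spin": 0, "gripper": -1}])

```text
clock: 46.3
position: [474.5, -67.6, 29.4]
ee_rot: [-0.218, 0.976, -0.0, 0.001]
contact_force: [-0.1, -0.0, 0.1]
gripper_width: 85.5
```

```bash
python3 -c "
from h import *
plan([473.7,-67.7,27.8],0)"
```

```text
pos [474.5 -67.6  29.4] jaw 2.01 j6 -1.33 F [-0.1 -0.   0.1] Tq [ 0.009  0.032 -0.005] w 85.5 t 46.3
tx 0.0030 ty 0.0008 tz 0.0063 | frac 1 [0.003 0.001 0.006] spin 0.0000
```

Request:
play_rows(targets=[{"tx": 0.002, "ty": 0, "tz": 0.004, "spin": 0, "gripper": 1}, {"tx": 0.002, "ty": 0, "tz": 0.004, "spin": 0, "gripper": 1}, {"tx": 0.002, "ty": 0, "tz": 0.004, "spin": 0, "gripper": 1}, {"tx": 0.002, "ty": 0, "tz": 0.004, "spin": 0, "gripper": 1}, {"tx": 0.002, "ty": 0, "tz": 0.004, "spin": 0, "gripper": 1}, {"tx": 0.002, "ty": 0, "tz": 0.004, "spin": 0, "gripper": 1}, {"tx": 0.002, "ty": 0, "tz": 0.004, "spin": 0, "gripper": 1}, {"tx": 0.002, "ty": 0, "tz": 0.004, "spin": 0, "gripper": 1}])

```text
clock: 47.3
position: [473.3, -68.0, 27.6]
ee_rot: [-0.218, 0.976, -0.0, 0.0]
contact_force: [-0.9, -0.3, 5.2]
gripper_width: 14.2
```

```bash
python3 -c "
from h import *
plan([473.7,-67.7,27.8],0)
s=read_state();p=s['position']
overlay('o11',[('ell',(p[0],p[1],.44),(26,),(255,255,0),0)],(474,-68,40),half=25,k=12)
"
```

```text
pos [473.3 -68.   27.6] jaw 2.01 j6 -1.33 F [-0.9 -0.3  5.2] Tq [0.019 0.425 0.034] w 14.2 t 47.3
tx -0.0021 ty 0.0004 tz -0.0007 | frac 1 [-0.002  0.    -0.001] spin 0.0000
```

View pics/o11.png

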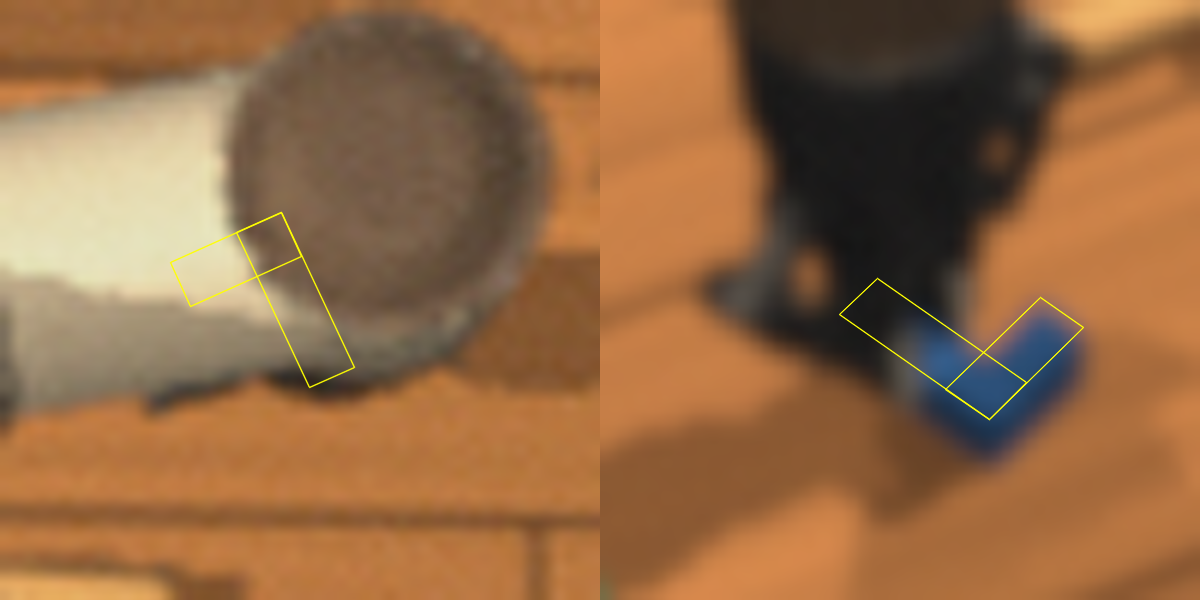

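Request:
play_rows(targets=[{"tx": 0, "ty": 0, "tz": -0.1, "spin": 0, "gripper": 1}, {"tx": 0, "ty": 0, "tz": -0.3, "spin": 0, "gripper": 1}, {"tx": 0, "ty": 0, "tz": -0.3, "spin": 0, "gripper": 1}, {"tx": 0, "ty": 0, "tz": -0.3, "spin": 0, "gripper": 1}])

```text
clock: 47.9
position: [472.2, -68.0, 101.5]
ee_rot: [-0.217, 0.976, 0.0, -0.001]
contact_force: [0.3, -0.5, -1.6]
gripper_width: 14.5
```

```bash
python3 -c "
from h import *
plan([599,202.2,63],0.301)"
```

```text
pos [472.2 -68.  101.5] jaw 2.009 j6 -1.33 F [ 0.3 -0.5 -1.6] Tq [0.027 0.085 0.068] w 14.5 t 47.9
tx -0.9183 ty 0.7630 tz 0.1536 | frac 1 [-0.918  0.763  0.154] spin 0.3832
```

Request:
play_rows(targets=[{"tx": -0.916, "ty": 0.763, "tz": 0, "spin": 0.383, "gripper": 1}, {"tx": -0.916, "ty": 0.763, "tz": 0, "spin": 0.383, "gripper": 1}, {"tx": -0.916, "ty": 0.763, "tz": 0, "spin": 0.383, "gripper": 1}, {"tx": -0.916, "ty": 0.763, "tz": 0, "spin": 0.383, "gripper": 1}, {"tx": -0.916, "ty": 0.763, "tz": 0, "spin": 0.383, "gripper": 1}, {"tx": -0.916, "ty": 0.763, "tz": 0, "spin": 0.383, "gripper": 1}, {"tx": -0.916, "ty": 0.763, "tz": 0.08, "spin": 0.383, "gripper": 1}, {"tx": -0.916, "ty": 0.763, "tz": 0.155, "spin": 0.383, "gripper": 1}, {"tx": -0.916, "ty": 0.763, "tz": 0.155, "spin": 0.383, "gripper": 1}, {"tx": -0.916, "ty": 0.763, "tz": 0.155, "spin": 0.383, "gripper": 1}])

```text
clock: 49.15
position: [599.2, 201.5, 63.3]
ee_rot: [-0.069, 0.998, -0.0, -0.0]
contact_force: [0.5, 0.5, -1.3]
gripper_width: 14.1
```

```bash
python3 -c "
from h import *
plan([599,202.2,45],0)
s,M=tool();p=s['position'];z=p[2]-27.6
overlay('o12',[('ell',(599.3,202.2,.138),(22,10),(0,255,0),1.7),('ell',(p[0]+.3,p[1],.139),(z+26,),(255,255,255),0)],(599,202,30),half=25,k=12)
"
```

```text
pos [599.2 201.5  63.3] jaw 1.709 j6 -2.013 F [ 0.5  0.5 -1.3] Tq [ 0.021 -0.047  0.004] w 14.1 t 49.15
tx 0.0003 ty 0.0031 tz 0.0731 | frac 1 [0.    0.003 0.073] spin 0.0000
```

View pics/o12.png

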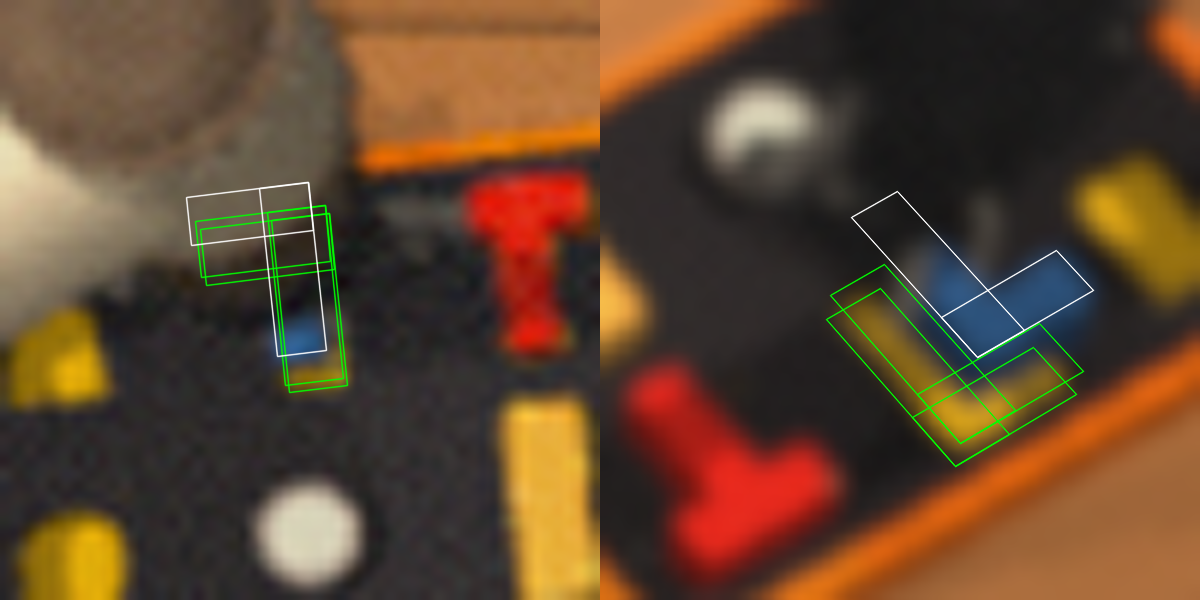

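Request:
play_rows(targets=[{"tx": 0.001, "ty": 0.003, "tz": 0.03, "spin": 0, "gripper": 1}, {"tx": 0.001, "ty": 0.003, "tz": 0.05, "spin": 0, "gripper": 1}, {"tx": 0.001, "ty": 0.003, "tz": 0.067, "spin": 0, "gripper": 1}, {"tx": 0.001, "ty": 0.003, "tz": 0.067, "spin": 0, "gripper": 1}])

```text
clock: 49.75
position: [598.7, 202.6, 46.2]
ee_rot: [-0.069, 0.998, -0.0, -0.001]
contact_force: [-0.3, 0.1, -0.9]
gripper_width: 14.3
```

```bash
python3 -c "
from h import *
plan([599,202.2,37.6],0)"
```

```text
pos [598.7 202.6  46.2] jaw 1.709 j6 -2.014 F [-0.3  0.1 -0.9] Tq [-0.013 -0.05   0.006] w 14.3 t 49.75
tx -0.0012 ty -0.0018 tz 0.0345 | frac 1 [-0.001 -0.002  0.034] spin 0.0000
```

In the cutout mouth (bottom ≈18.6 mm) with no force. Press.

Request:
play_rows(targets=[{"tx": 0, "ty": 0, "tz": 0.012, "spin": 0, "gripper": 1}, {"tx": 0, "ty": 0, "tz": 0.025, "spin": 0, "gripper": 1}, {"tx": 0, "ty": 0, "tz": 0.036, "spin": 0, "gripper": 1}, {"tx": 0, "ty": 0, "tz": 0.039, "spin": 0, "gripper": 1}])

```text
clock: 50.25
position: [599.3, 202.9, 37.7]
ee_rot: [-0.069, 0.998, 0.0, 0.0]
contact_force: [-0.7, -0.6, 5.5]
gripper_width: 14.3
```

```bash
python3 -c "
from h import *
plan([599,202.2,37.6],0)"
```

```text
pos [599.3 202.9  37.7] jaw 1.709 j6 -2.014 F [-0.7 -0.6  5.5] Tq [-0.147  0.335 -0.012] w 14.3 t 50.25
tx 0.0016 ty -0.0024 tz 0.0003 | frac 1 [ 0.002 -0.002  0.   ] spin 0.0000
```

Request:
play_rows(targets=[{"tx": 0, "ty": 0, "tz": 0, "spin": 0, "gripper": -0.3}, {"tx": 0, "ty": 0, "tz": 0, "spin": 0, "gripper": -0.3}, {"tx": 0, "ty": 0, "tz": 0, "spin": 0, "gripper": -0.3}, {"tx": 0, "ty": 0, "tz": -0.1, "spin": 0, "gripper": -0.3}, {"tx": 0, "ty": 0, "tz": -0.15, "spin": 0, "gripper": 1}, {"tx": 0, "ty": 0, "tz": -0.15, "spin": 0, "gripper": 1}, {"tx": 0, "ty": 0, "tz": -0.15, "spin": 0, "gripper": 1}, {"tx": 0, "ty": 0, "tz": -0.15, "spin": 0, "gripper": 1}])

```text
clock: 51.25
position: [598.5, 202.5, 73.6]
ee_rot: [-0.069, 0.998, -0.0, -0.001]
contact_force: [0.7, 0.1, -0.3]
gripper_width: 0.0
```

```bash
python3 -c "
from h import *
plan([610,206,50],0)
overlay('o13',[('ell',(599.3,202.2,.138),(36,),(0,255,0),0)],(599,202,30),half=25,k=12)
"
```

```text
pos [598.5 202.5  73.6] jaw 1.709 j6 -2.014 F [ 0.7  0.1 -0.3] Tq [-0.003  0.021 -0.058] w 0.0 t 51.25
tx -0.0478 ty 0.0075 tz 0.0945 | frac 1 [-0.048  0.008  0.095] spin 0.0000
```

View pics/o13.png

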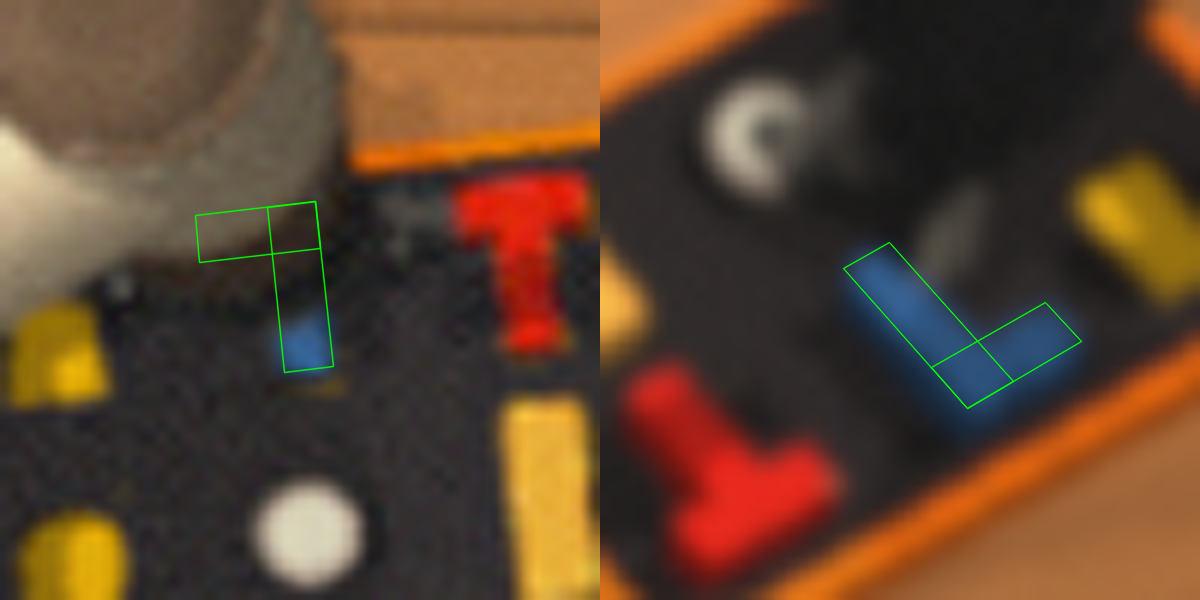

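Request:
play_rows(targets=[{"tx": -0.045, "ty": 0.003, "tz": 0.06, "spin": 0, "gripper": 1}, {"tx": -0.045, "ty": 0.003, "tz": 0.095, "spin": 0, "gripper": 1}, {"tx": -0.045, "ty": 0.003, "tz": 0.103, "spin": 0, "gripper": 1}, {"tx": -0.045, "ty": 0.003, "tz": 0.107, "spin": 0, "gripper": 1}])

```text
clock: 51.85
position: [610.6, 205.1, 50.1]
ee_rot: [-0.07, 0.998, -0.0, 0.0]
contact_force: [-4.4, -1.7, 16.8]
gripper_width: 0.4
```

```bash
python3 -c "
from h import *
plan([610,206,50],0)"
```

```text
pos [610.6 205.1  50.1] jaw 1.71 j6 -2.008 F [-4.4 -1.7 16.8] Tq [-0.325  1.595 -0.02 ] w 0.4 t 51.85
tx 0.0020 ty 0.0040 tz 0.0002 | frac 1 [0.002 0.004 0.   ] spin 0.0000
```

Request:
play_rows(targets=[{"tx": 0, "ty": 0, "tz": -0.15, "spin": 0, "gripper": 1}, {"tx": 0, "ty": 0, "tz": -0.35, "spin": 0, "gripper": 1}, {"tx": 0.1, "ty": -0.9, "tz": -0.6, "spin": 0, "gripper": 1}, {"tx": 0.1, "ty": -0.9, "tz": -0.6, "spin": 0, "gripper": 1}, {"tx": 0.1, "ty": -0.9, "tz": -0.6, "spin": 0, "gripper": 1}, {"tx": 0.1, "ty": -0.9, "tz": -0.6, "spin": 0, "gripper": 1}, {"tx": 0.1, "ty": -0.9, "tz": -0.6, "spin": 0, "gripper": 1}, {"tx": 0.1, "ty": -0.9, "tz": -0.6, "spin": 0, "gripper": 1}])

```text
clock: 52.85
position: [616.0, -21.1, 196.7]
ee_rot: [-0.069, 0.998, 0.0, -0.001]
contact_force: [0.6, -0.0, -0.6]
gripper_width: 0.0
```

```bash
python3 -c "
from h import *
plan([610,206,50],0)
ds={n:get_image(n) for n in('top','scene')}
overlay('o14',[('ell',(599.3,202.2,.138),(36,),(0,255,0),0),('tee',(609.2,128.2,.138),(36,),(0,255,0),0),('bar',(537.8,117.6,.138),(36,),(0,255,0),0)],(570,200,30),half=40,k=8,ds=ds)
a=ds['top']
save('t2',a['frame'])
for n in ds:
    W=cloud(ds[n])
    for nm,(x,y,t) in dict(ell=(607.3,203.3,.138),tee=(620,129.7,.138),bar=(537.8,117.6,.138)).items():
        m=(np.hypot(W[...,0]-x,W[...,1]-y)<9);print(n,nm,np.nanmedian(W[m][:,2]).round(1),m.sum())
"
```

```text
pos [616.  -21.1 196.7] jaw 1.708 j6 -1.661 F [ 0.6 -0.  -0.6] Tq [ 0.023 -0.027 -0.003] w 0.0 t 52.85
tx -0.1020 ty 0.9029 tz 0.5870 | frac 1 [-0.102  0.903  0.587] spin 0.0000
top ell nan 0
top tee 506.2 7
top bar 547.4 32
scene ell 37.8 30
scene tee 491.8 113
scene bar 546.5 68
  return np.nanmean(a, axis, out=out, keepdims=keepdims)
```

View pics/o14.png

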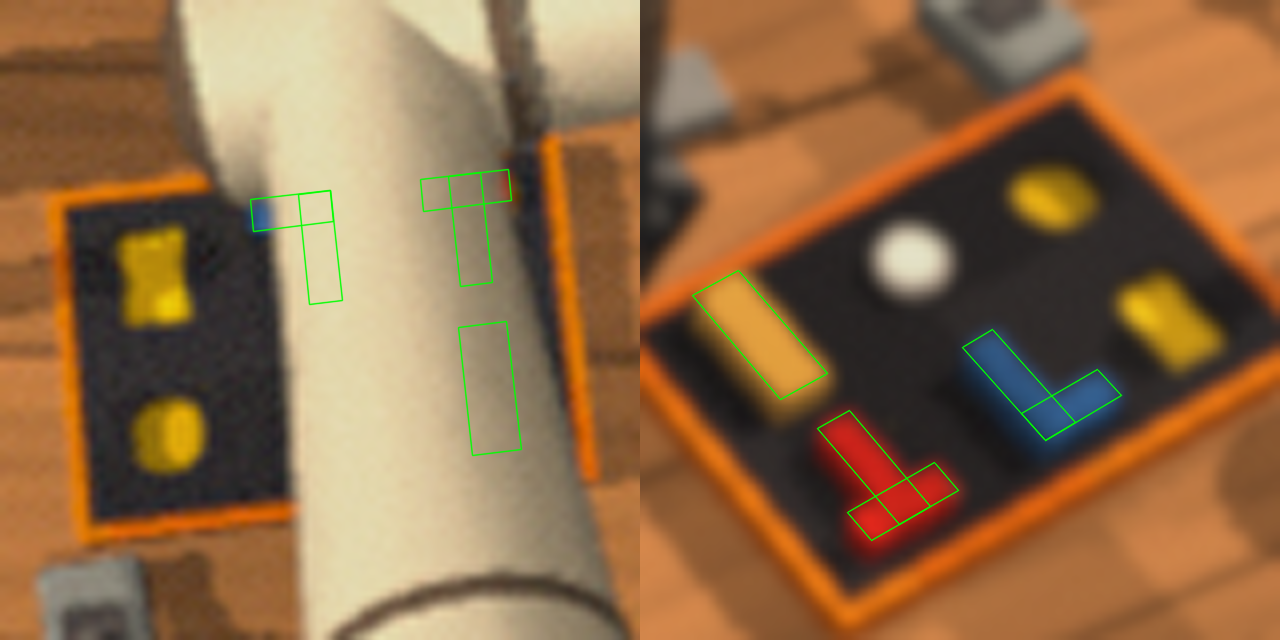

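View pics/t2.png

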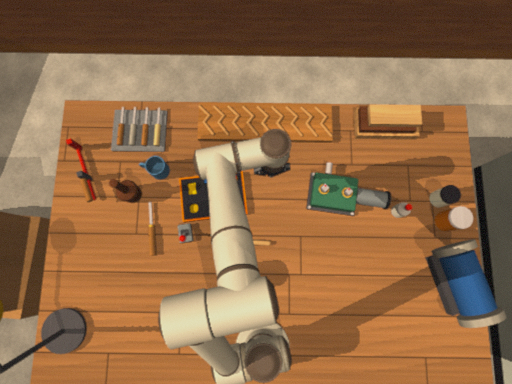

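Run:
```python
from mk3 import *
run(F);run(Rr)
a=dict(np.load('top0.npz'));b=dict(np.load('scene0.npz'))
rays=[]
for d,win in((a,(174,198,222,246)),(b,(314,336,105,130))):
    f=d['frame'][win[2]:win[3],win[0]:win[1]];m=np.clip(soft(f,'red')-.3,0,1)
    v,u=np.mgrid[win[2]:win[3],win[0]:win[1]];u0,v0=(m*u).sum()/m.sum(),(m*v).sum()/m.sum()
    K=d['mtx'];Wc=np.linalg.inv(d['world_to_cam']);r=Wc[:3,:3]@np.array([(u0-K[0,2])/K[0,0],-(v0-K[1,2])/K[1,1],-1]);rays.append((Wc[:3,3],r/np.linalg.norm(r)));print(u0,v0,m.sum())
(o1,r1),(o2,r2)=rays
t=np.linalg.lstsq(np.c_[r1,-r2],o2-o1,rcond=None)[0];print(o1+r1*t[0],o2+r2*t[1])
for d in(a,b):
    W=cloud(d);m=(abs(W[...,0]-440)<60)&(abs(W[...,1]-302)<40)&(W[...,2]>15)&(W[...,2]<45)
    print(W[m].mean(0),W[m].min(0),W[m].max(0),m.sum())
ims=[]
for d in(a,b):
    u,v=pj(d,(440,302,40))[0].astype(int);ims.append(cv2.resize(d['frame'][v-16:v+16,u-16:u+16],None,fx=18,fy=18,interpolation=cv2.INTER_CUBIC))
o=np.hstack(ims);save('iso',cv2.resize(o,(1000,500)))
```

```text
tq -0.032 jaw 1.711 j6 -1.660 w 0.1 t 53.1 [0.6 0.6 0.5] PEAK -43.4
-87:0.41 -81:0.41 -75:0.40 -69:0.40 -63:0.40 -57:0.42 -51:0.45 -45:0.47 -39:0.46 -33:0.44 -27:0.42 -21:0.40 -15:0.38 -9:0.38 -3:0.37 3:0.38 9:0.39 15:0.38 21:0.39 27:0.39 33:0.40 39:0.41 45:0.42 51:0.42 57:0.44
tq 0.009 jaw 1.710 j6 -1.660 w 0.3 t 53.2 [-0.7 -0.4 -0.4] PEAK -45.3
-87:0.42 -81:0.42 -75:0.42 -69:0.43 -63:0.44 -57:0.47 -51:0.50 -45:0.52 -39:0.50 -33:0.47 -27:0.43 -21:0.42 -15:0.41 -9:0.41 -3:0.39 3:0.38 9:0.39 15:0.39 21:0.40 27:0.39 33:0.40 39:0.40 45:0.41 51:0.42 57:0.44
181.86912242277174 237.77311382524883 19.3113151182514
324.47743919846755 116.22785660393501 15.39945112562993
[393.13688104 303.57463906  88.60013851] [391.99595575 300.91972921  87.98787174]
[445.58596765 298.39172485  25.50154215] [380.98247594 262.32182305  15.0921641 ] [499.34702288 335.01467335  43.74088905] 331
[446.27444312 297.45139299  24.23361674] [386.44814598 262.19307768  15.22982715] [499.88956734 333.3898713   44.02667582] 342
```

View pics/iso.png

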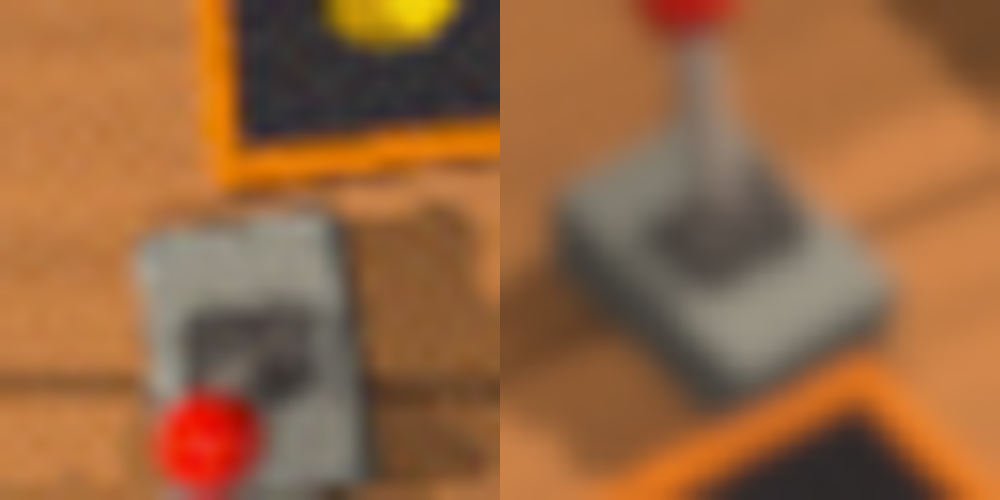

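```bash
python3 -c "
from h import *
plan([343,297,190],0)"
```

```text
pos [616.2 -20.5 197.6] jaw 1.71 j6 -1.66 F [-0.7 -0.4 -0.4] Tq [ 0.033 -0.022  0.03 ] w 0.3 t 53.25
tx 0.9059 ty 1.4097 tz 0.0307 | frac 0.71 [0.643 1.    0.022] spin 0.0000
```

Request:
play_rows(targets=[{"tx": 0.643, "ty": 1, "tz": 0, "spin": 0, "gripper": 1}, {"tx": 0.643, "ty": 1, "tz": 0, "spin": 0, "gripper": 1}, {"tx": 0.643, "ty": 1, "tz": 0, "spin": 0, "gripper": 1}, {"tx": 0.643, "ty": 1, "tz": 0, "spin": 0, "gripper": 1}, {"tx": 0.643, "ty": 1, "tz": 0, "spin": 0, "gripper": 1}, {"tx": 0.643, "ty": 1, "tz": 0, "spin": 0, "gripper": 1}, {"tx": 0.643, "ty": 1, "tz": 0, "spin": 0, "gripper": 1}])

```text
clock: 54.12
position: [422.6, 204.5, 198.0]
ee_rot: [-0.07, 0.998, 0.0, 0.0]
contact_force: [0.1, -0.5, 1.2]
gripper_width: 0.2
```

```bash
python3 -c "
from h import *
plan([343,297,190],0)"
```

```text
pos [422.6 204.5 198. ] jaw 1.71 j6 -2.23 F [ 0.1 -0.5  1.2] Tq [-0.08  0.05 -0.02] w 0.2 t 54.12
tx 0.2641 ty 0.4108 tz 0.0321 | frac 1 [0.264 0.411 0.032] spin 0.0000
```

Request:
play_rows(targets=[{"tx": 0.264, "ty": 0.411, "tz": 0, "spin": 0, "gripper": 1}, {"tx": 0.264, "ty": 0.411, "tz": 0, "spin": 0, "gripper": 1}, {"tx": 0.264, "ty": 0.411, "tz": 0, "spin": 0, "gripper": 1}, {"tx": 0.264, "ty": 0.411, "tz": 0, "spin": 0, "gripper": 1}, {"tx": 0.264, "ty": 0.411, "tz": 0.2, "spin": 0, "gripper": 1}, {"tx": 0.264, "ty": 0.411, "tz": 0.2, "spin": 0, "gripper": 1}])

```text
clock: 54.88
position: [342.7, 293.3, 145.2]
ee_rot: [-0.067, 0.998, -0.004, -0.003]
contact_force: [-0.3, 0.4, -0.1]
gripper_width: -0.2
```

```bash
python3 -c "
from h import *
plan([343,297,82],0)
look('l1',[(385,300,80)],30,10)"
```

```text
pos [342.7 293.3 145.2] jaw 1.705 j6 -2.505 F [-0.3  0.4 -0.1] Tq [-0.018 -0.023 -0.016] w -0.2 t 54.88
tx -0.0047 ty 0.0160 tz 0.2525 | frac 1 [-0.005  0.016  0.252] spin 0.0000
```

View pics/l1.png

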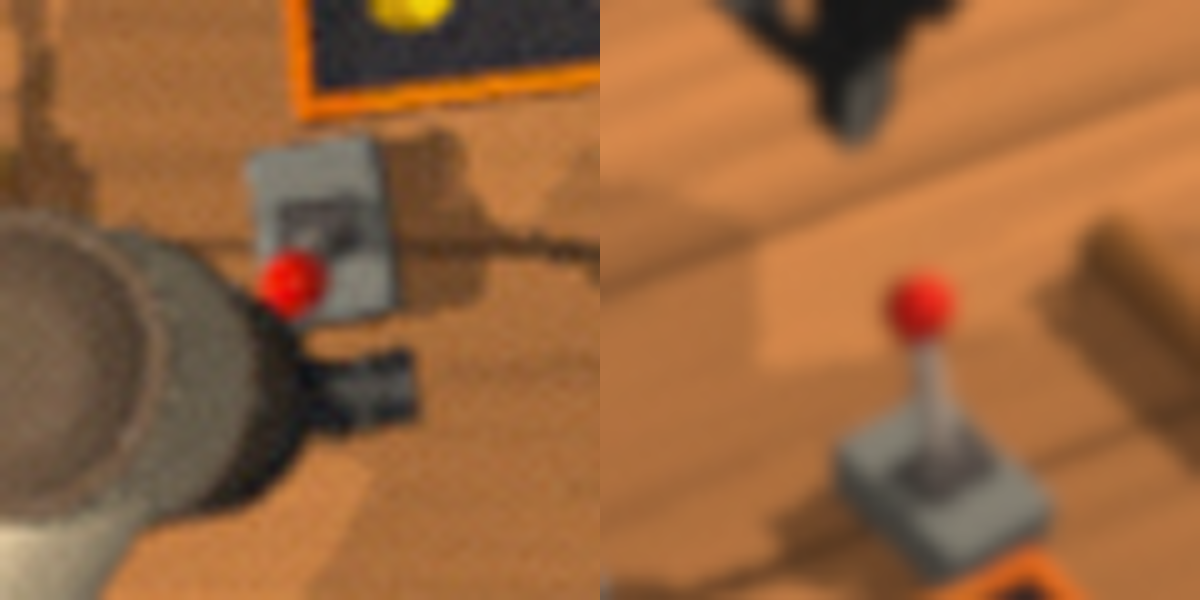

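Request:
play_rows(targets=[{"tx": -0.002, "ty": 0.016, "tz": 0.15, "spin": 0, "gripper": 1}, {"tx": -0.002, "ty": 0.016, "tz": 0.25, "spin": 0, "gripper": 1}, {"tx": -0.002, "ty": 0.016, "tz": 0.25, "spin": 0, "gripper": 1}, {"tx": -0.002, "ty": 0.016, "tz": 0.25, "spin": 0, "gripper": 1}])

```text
clock: 55.48
position: [344.1, 302.0, 87.1]
ee_rot: [-0.069, 0.998, 0.001, 0.001]
contact_force: [-0.4, 0.7, 0.0]
gripper_width: 0.3
```

```bash
python3 -c "
from h import *
plan([448,308,82],0)
look('l2',[(385,300,80)],30,10)"
```

```text
pos [344.1 302.   87.1] jaw 1.709 j6 -2.51 F [-0.4  0.7  0. ] Tq [0.035 0.001 0.009] w 0.3 t 55.48
tx -0.4150 ty -0.0335 tz 0.0213 | frac 1 [-0.415 -0.033  0.021] spin 0.0000
```

View pics/l2.png

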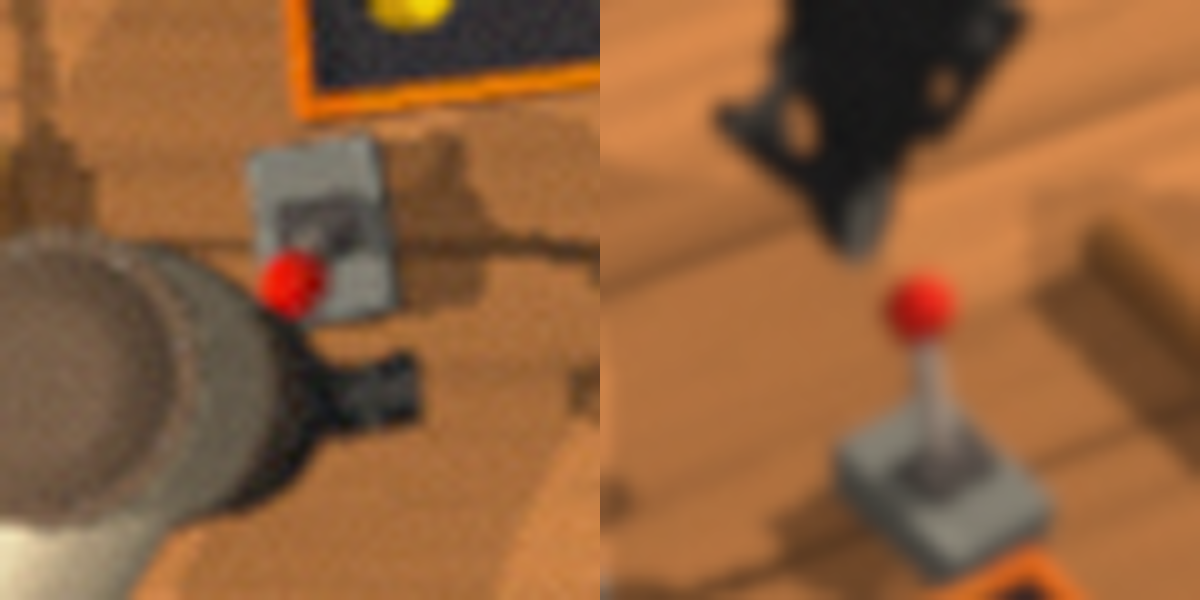

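Request:
play_rows(targets=[{"tx": -0.08, "ty": 0, "tz": 0.02, "spin": 0, "gripper": 1}, {"tx": -0.14, "ty": 0, "tz": 0.02, "spin": 0, "gripper": 1}, {"tx": -0.2, "ty": 0, "tz": 0.02, "spin": 0, "gripper": 1}, {"tx": -0.26, "ty": 0, "tz": 0.02, "spin": 0, "gripper": 1}, {"tx": -0.26, "ty": 0, "tz": 0.02, "spin": 0, "gripper": 1}])

```text
clock: 56.2
position: [408.7, 310.1, 80.1]
ee_rot: [-0.068, 0.998, 0.0, 0.0]
contact_force: [0.3, -0.5, -0.0]
gripper_width: -0.1
```

```bash
python3 -c "
from h import *
plan([448,308,82],0)
look('l3',[(420,303,80)],30,10)"
```

```text
pos [408.7 310.1  80.1] jaw 1.708 j6 -2.4 F [ 0.3 -0.5 -0. ] Tq [ 0.005  0.035 -0.008] w -0.1 t 56.2
tx -0.1545 ty -0.0299 tz -0.0075 | frac 1 [-0.154 -0.03  -0.008] spin 0.0000
```

View pics/l3.png

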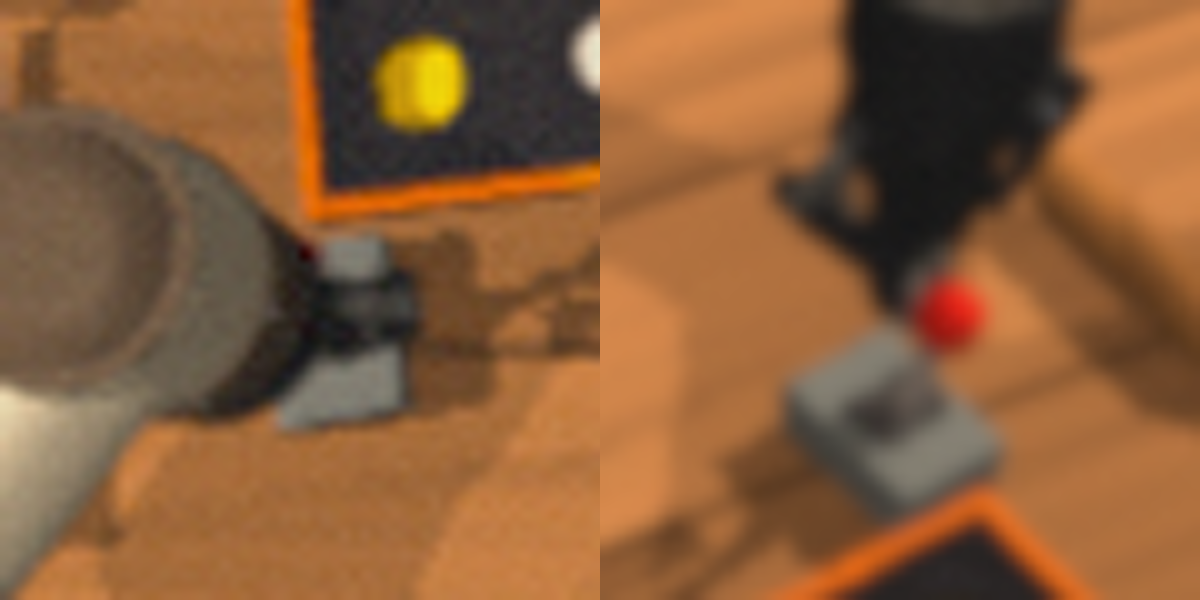

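Request:
play_rows(targets=[{"tx": -0.06, "ty": -0.01, "tz": 0, "spin": 0, "gripper": 1}, {"tx": -0.11, "ty": -0.015, "tz": 0, "spin": 0, "gripper": 1}, {"tx": -0.15, "ty": -0.02, "tz": 0, "spin": 0, "gripper": 1}, {"tx": -0.15, "ty": -0.02, "tz": 0, "spin": 0, "gripper": 1}])

```text
clock: 56.8
position: [429.3, 305.2, 78.6]
ee_rot: [-0.067, 0.998, -0.007, -0.016]
contact_force: [-59.0, 8.6, 28.5]
gripper_width: -0.0
```

```bash
python3 -c "
from h import *
plan([448,308,82],0)
look('l4',[(430,303,80)],30,10)"
```

```text
pos [429.3 305.2  78.6] jaw 1.705 j6 -2.338 F [-59.    8.6  28.5] Tq [ 2.869 16.713  0.033] w -0.0 t 56.8
tx -0.0751 ty 0.0008 tz -0.0161 | frac 1 [-0.075  0.001 -0.016] spin 0.0000
```

View pics/l4.png

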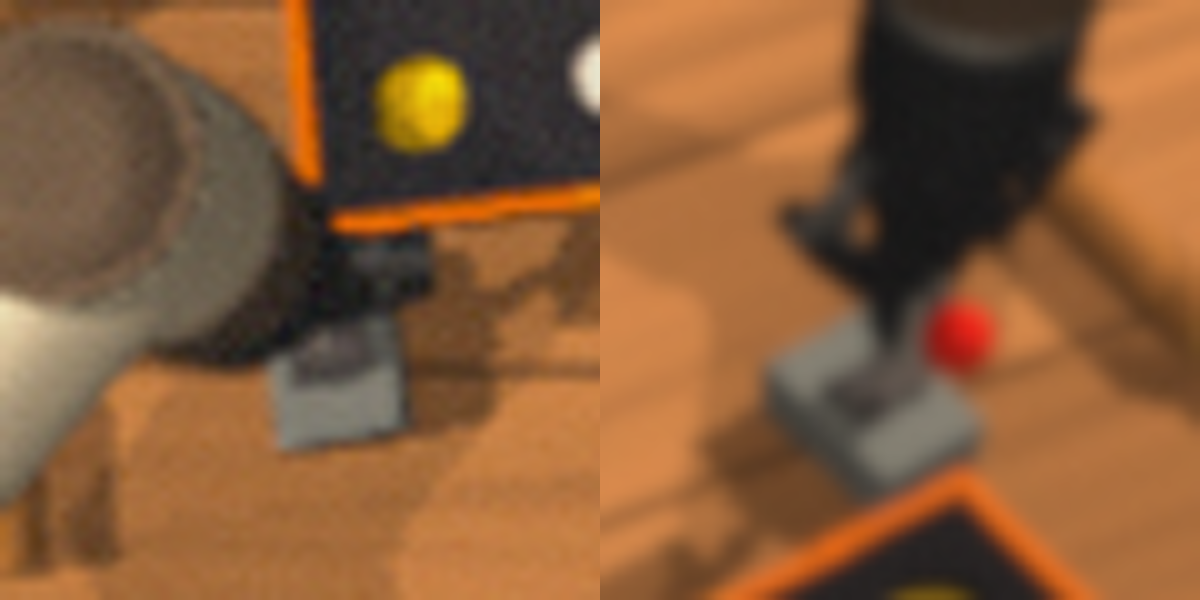

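Request:
play_rows(targets=[{"tx": 0.09, "ty": 0, "tz": 0, "spin": 0, "gripper": 1}, {"tx": 0.25, "ty": 0, "tz": 0, "spin": 0, "gripper": 1}, {"tx": 0.3, "ty": 0, "tz": -0.4, "spin": 0, "gripper": 1}, {"tx": 0.3, "ty": 0, "tz": -0.4, "spin": 0, "gripper": 1}, {"tx": 0.3, "ty": -0.8, "tz": -0.4, "spin": 0, "gripper": 1}, {"tx": 0.3, "ty": -0.8, "tz": -0.4, "spin": 0, "gripper": 1}, {"tx": 0.3, "ty": -0.8, "tz": -0.4, "spin": 0, "gripper": 1}, {"tx": 0.3, "ty": -0.8, "tz": -0.4, "spin": 0, "gripper": 1}])

```text
clock: 57.9
position: [398.7, 98.8, 180.7]
ee_rot: [-0.067, 0.998, 0.0, 0.0]
contact_force: [-0.5, -0.6, -0.0]
gripper_width: -0.3
```

Run:
```python
from h import *
plan([448,308,82],0)
ds=look('l5',[(440,303,60)],30,10)
a,b=ds['top'],ds['scene'];save('fa',a['frame']);save('fb',b['frame'])
rays=[]
for d in(a,b):
    u,v=pj(d,(455,306,85))[0].astype(int);win=(u-16,u+16,v-16,v+16)
    f=d['frame'][win[2]:win[3],win[0]:win[1]];m=np.clip(soft(f,'red')-.5,0,1)
    vv,uu=np.mgrid[win[2]:win[3],win[0]:win[1]];u0,v0=(m*uu).sum()/m.sum(),(m*vv).sum()/m.sum()
    K=d['mtx'];Wc=np.linalg.inv(d['world_to_cam']);r=Wc[:3,:3]@np.array([(u0-K[0,2])/K[0,0],-(v0-K[1,2])/K[1,1],-1]);rays.append((Wc[:3,3],r/np.linalg.norm(r)));print(u0,v0,m.sum())
(o1,r1),(o2,r2)=rays
t=np.linalg.lstsq(np.c_[r1,-r2],o2-o1,rcond=None)[0];print(o1+r1*t[0],o2+r2*t[1])
```

```text
pos [398.7  98.8 180.7] jaw 1.705 j6 -2.079 F [-0.5 -0.6 -0. ] Tq [ 0.066 -0.005 -0.007] w -0.3 t 57.9
tx -0.3072 ty 0.8030 tz 0.3949 | frac 1 [-0.307  0.803  0.395] spin 0.0000
179.97891902739235 222.11841468440133 13.400199448601123
335.370109831762 127.27901113881774 8.072404910660167
[451.54922683 314.57546014  84.36344036] [450.36393538 311.87292607  83.6694212 ]
```

View pics/l5.png

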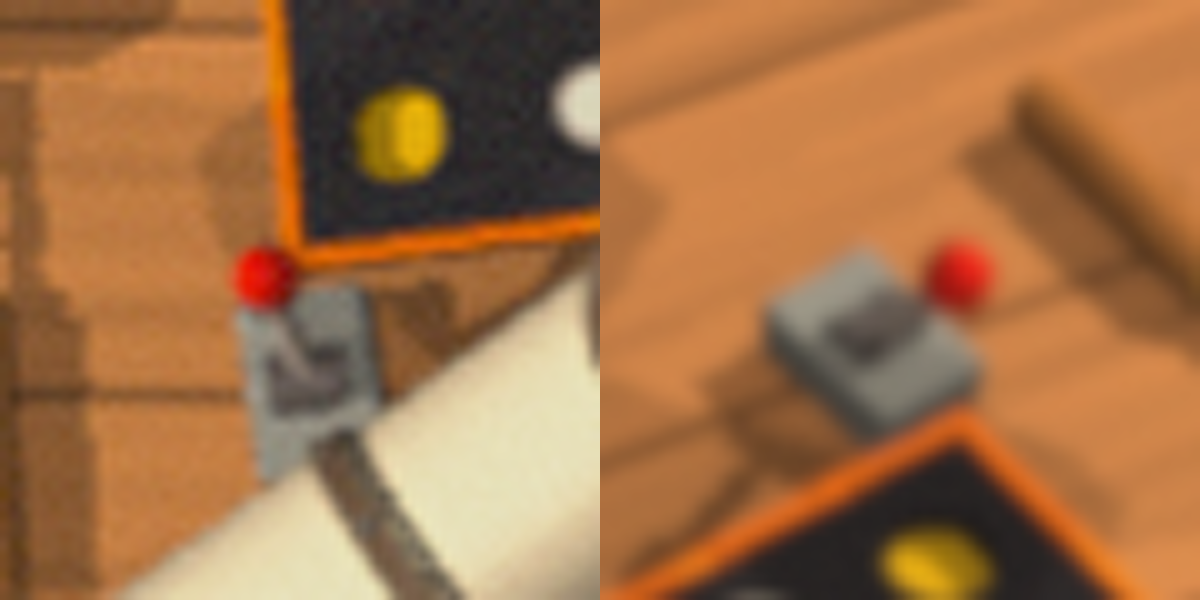

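View pics/fb.png

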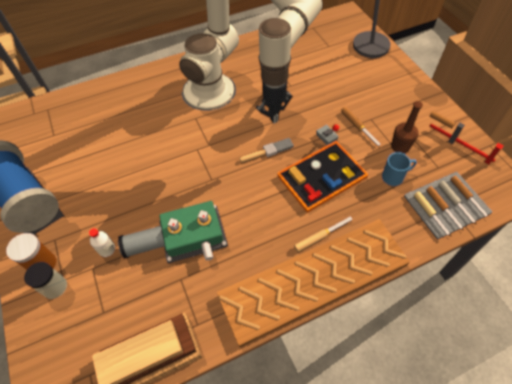

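Run:
```python
from h import *
b=dict(np.load('scene0.npz'))
for c,q in(((430,303,80),(960-600,338)),((440,303,60),(960-600,275))):
    u,v=pj(b,c)[0].astype(int);print(u-30+q[0]/10,v-30+q[1]/10)
# pivot from block: fit block box
d={n:get_image(n) for n in('top','scene')}
a=np.array([392.6,302.2,88.3]);e=np.array([451,313.2,84])
h=np.hypot(*(e-a)[:2]);print('chord',h,'yaw',np.arctan2(11,58.4))
for R in(60,62,64,66,70):
    m=(a+e)/2;L=np.linalg.norm(e-a);ang=2*np.arcsin(L/2/R)
    # pivot: below the midpoint, perpendicular to chord
    t=np.array([h,e[2]-a[2]])/L;n=np.array([t[1],-t[0]]);k=R*np.cos(ang/2)
    pv=np.array([h/2,(a[2]+e[2])/2])+n*k
    print(R,'swing',ang,'pivot s,z',pv,'x,y',a[0]+pv[0]*.983,a[1]+pv[0]*.185,'lean',np.arctan2(-pv[0],a[2]-pv[1]),np.arctan2(h-pv[0],e[2]-pv[1]))
```

```text
336.0 127.8
336.0 127.5
chord 59.426929922384495 yaw 0.18617490866598332
60 swing 1.0391681186313346 pivot s,z [25.95478721 34.2042606 ] x,y 418.11355582597 307.00163563357523 lean -0.447352176137999 0.5918159424933357
62 swing 1.0024549488821624 pivot s,z [25.78937239 31.91819201] x,y 417.9509530576409 306.97103389182456 lean -0.4289955912634128 0.5734593576187497
64 swing 0.968368854555561 pivot s,z [25.6255543  29.65419054] x,y 417.78991987225965 306.94072754462667 lean -0.4119525441001121 0.5564163104554488
66 swing 0.9366247999452648 pivot s,z [25.4631483  27.40970456] x,y 417.6302747786406 306.9106824354512 lean -0.3960805167949641 0.5405442831503008
70 swing 0.8792227610027541 pivot s,z [25.14197188 22.97097697] x,y 417.3145583571884 306.8512647976397 lean -0.3673794973237086 0.5118432636790454
```

Run:
```python
from mk3 import *
run(F);run(Rr)
ds={n:get_image(n) for n in('top','scene')}
for n in ds:
    W=cloud(ds[n])
    for nm,(x,y) in dict(ell=(605,203),tee=(618,129.5),bar=(537.8,117.6),foam=(575,160)).items():
        m=(np.hypot(W[...,0]-x,W[...,1]-y)<10);print(n,nm,np.nanmedian(W[m][:,2]).round(1) if m.any() else None,m.sum())
overlay('o15',[],(570,200,30),half=40,k=8,ds=ds)
b=dict(np.load('scene0.npz'));df=np.abs(b['frame'].astype(int)-ds['scene']['frame']).max(2)
save('df',np.clip(df*3,0,255).astype(np.uint8)[...,None].repeat(3,2))
```

```text
tq 0.027 jaw 1.711 j6 -2.082 w 0.1 t 58.2 [-0.3  0.2 -1.3] PEAK -43.4
-87:0.41 -81:0.41 -75:0.40 -69:0.40 -63:0.40 -57:0.42 -51:0.45 -45:0.47 -39:0.46 -33:0.44 -27:0.42 -21:0.40 -15:0.38 -9:0.38 -3:0.37 3:0.38 9:0.39 15:0.38 21:0.39 27:0.39 33:0.40 39:0.41 45:0.42 51:0.43 57:0.44
tq 0.031 jaw 1.711 j6 -2.081 w 0.1 t 58.4 [-0.1  0.4  0.8] PEAK -45.2
-87:0.42 -81:0.42 -75:0.42 -69:0.43 -63:0.44 -57:0.47 -51:0.50 -45:0.52 -39:0.51 -33:0.47 -27:0.43 -21:0.42 -15:0.40 -9:0.40 -3:0.39 3:0.38 9:0.39 15:0.39 21:0.40 27:0.39 33:0.40 39:0.40 45:0.41 51:0.42 57:0.44
top ell 36.4 20
top tee 37.1 20
top bar 38.2 21
top foam 23.2 20
scene ell 35.1 27
scene tee 34.6 23
scene bar 35.8 20
scene foam 22.6 22
```

View pics/o15.png

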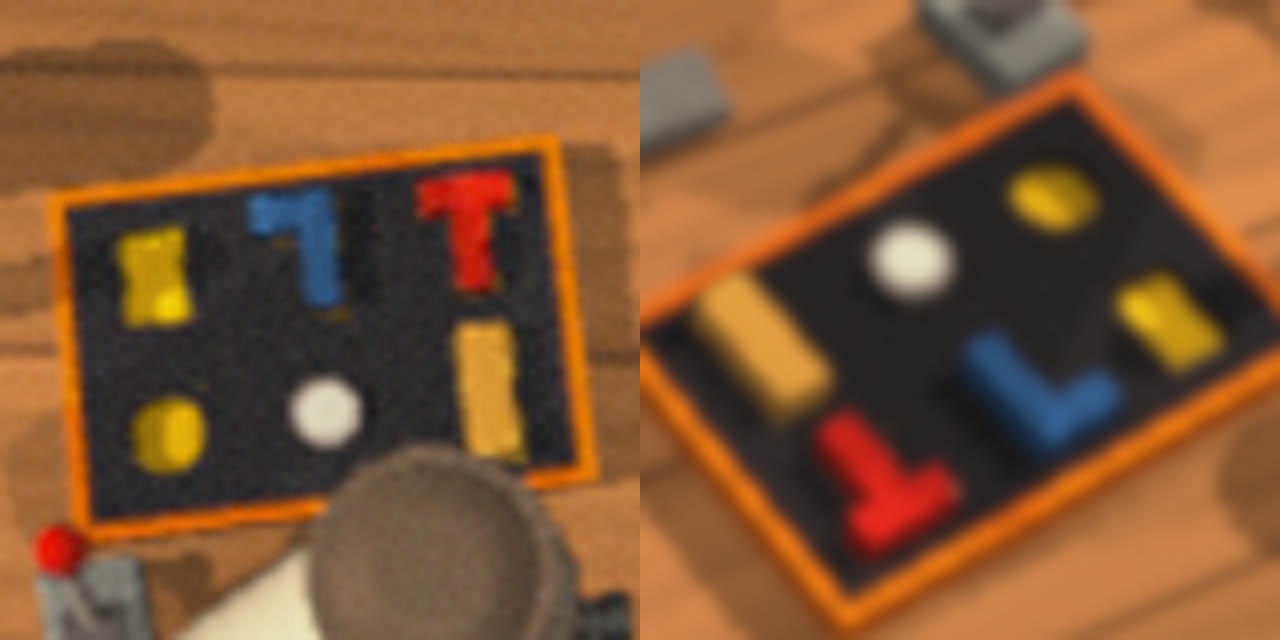

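View pics/df.png

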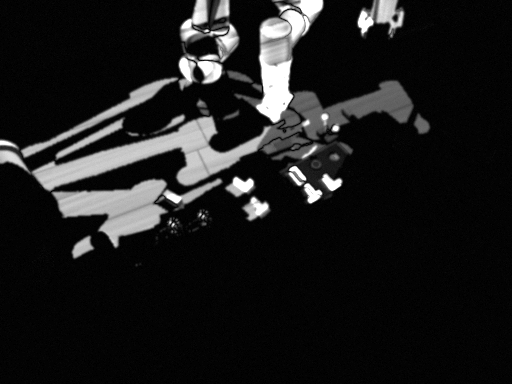

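```bash
python3 -c "
from bench import *
print(job_done())"
```

```text
the job is handed in; nothing more can be done
None
```

I finished the service and handed it in at about 58 s on the robot's clock. `job_done` gave no verdict, so what follows rests on my own checks.

- **Plugs:** I turned both clockwise until the collar marks moved. The front mark moved about 31° and the rear about 33°, which is roughly 0.54 and 0.57 rad past where they started. The starting bite of 0 to 0.12 rad adds to that and I could not measure it. Both marks stayed put after release, and the torque near the end was about 0.25 N m at the front and 0.27 N m at the rear. The mark readings are good to only a few hundredths of a radian, so snug is a good estimate, not an exact reading.
- **Rear plug grip:** while I was turning the rear plug, the gripper shifted about 1 mm, probably a brief slackening of the grip. I carried on by watching the mark.
- **Gauges:** only the bar, tee and ell were on the bench. The bar was knocked about 45 mm aside during the run, so I found it again before picking it up. I then pressed each one down with 17–19 N, and all three tops came to 36 mm, which is fully seated. The final pictures agree.
- **Isolator:** I threw the lever last, to its end stop. The ball swung about 1.0 rad and did not move back. The fingers pressed the stop with about 59 N along the push (66 N in all) for a moment. That is over the 40 N limit for the arm or gripper body, but the contact was at the fingertips; the wrist limit is 120 N.

Comparing the first and last scene pictures, I saw no movement of the gouges, mallet, brush, oil bottle or mug. The arm ended clear of everything.

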